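# Load the ratchet-indexed beaker carousel

### The job

Load the beakers that stand on the worktop into the hand-indexed carousel, upright, each in a pocket of its own size. The carousel rests near its end stop with the ratchet pawl set the wrong way: first flip the thumb lever, then swing the knobbed handle back and forth to bring a fitting pocket to the upright tab at the open front, set a beaker down in it, and go on to the next. When all are loaded, ratchet the carousel on to its far stop, so that the beakers stand under the clear splash guard; turn the carousel with the handle only, never with the fingers on it, and leave the other things near the work where they are.

Things in the scene. Friction and masses are not known exactly. Their poses are not given: they have to be found in the camera images.
- carousel (a joint): angle (rad) of the carousel, a 212 mm aluminium disc with three round pockets and 36 rim teeth (10 degrees each), on a vertical axis; grows counter-clockwise from above, from the near stop 0 to the far stop 4.85. pocket_1 faces the loading mark at 0.45, pocket_2 at 1.71, pocket_3 at 2.96; at 4.84 all three are at the rear under the guard. Stiff (0.6 N m), stays where left.
- handle (a joint): angle (rad) of the ratchet handle about the carousel's axis, -0.6 to 0.6, growing counter-clockwise from above; at 0 it points to 116 degrees counter-clockwise from the x axis of point axis (the loading mark lies at 180 degrees). Stiff (0.9 N m), stays where left.
- pawl (a joint): angle (rad) of the pawl's thumb lever relative to the handle, -0.48 to 0.48, counter-clockwise positive; 0 points outward along the handle. Above 0.4, counter-clockwise swings drive the carousel counter-clockwise and clockwise ones click back freely (up to one tooth is lost before it drives again); below -0.4 the reverse. Friction holds it; about 2 N at its end flips it.
- axis (a point): centre of the carousel, on its axis at the height of the disc's top, 48 mm above the worktop. Fixed, but the whole device stands elsewhere each time; its x axis points from the front (loading side) to the rear. The grey foot has 135 mm radius.
- loading_mark (a point): top of the small upright tab on the foot at the open front, 128 mm from the axis, 52 mm high; the loading point is over the disc behind it, 66 mm from the axis. The clear splash guard (155 to 159 mm above the worktop, on three thin posts) covers the rear half, from 12 to 133 mm behind the axis, 190 mm wide.
- knob (a point): grip point of the upright black knob at the handle's end, a cylinder 22 mm across, from 38 to 117 mm above the worktop, 215 mm from the axis; this point is 90 mm up. The flat handle bar below it is 22 mm wide, its top 28 mm up.
- pawl_lever (a point): point near the end of the pawl's black thumb lever, 22 mm out from the pawl's own upright pivot, which is on the handle 142 mm from the axis. The lever is an upright fin 8 mm thick, reaching 30 mm out from that pivot, from 52 to 92 mm above the worktop; this point is 70 mm above the worktop. Its x axis points outward along the fin.
- pocket_1 (a point): centre of the floor (the disc's top, 48 mm above the worktop) of a small pocket, 66 mm from the axis: a rim of 63 mm inside diameter, 26 mm high, for a small beaker.
- pocket_2 (a point): centre of the floor of the large pocket, 66 mm from the axis: a rim of 73 mm inside diameter, 26 mm high, for the large beaker.
- pocket_3 (a point): centre of the floor of the other small pocket, same as pocket_1.
- small_beaker_1_mid (a point): centre, half-way up, of a small clear open beaker, 55 mm diameter, 72 mm high, about 0.25 kg with most of it in its thick base; its z axis points up out of the mouth. It may be absent.
- small_beaker_2_mid (a point): centre, half-way up, of another small beaker, the same. It may be absent.
- large_beaker_mid (a point): centre, half-way up, of the large clear open beaker, 65 mm diameter, 90 mm high, about 0.25 kg, most of it in its thick base. It may be absent.
- timer: a round white kitchen timer with a grey top, 64 mm across, 47 mm high, a bystander; origin at its underside.
- sample_box: a flat box with blue sides and clear lid, 73 x 99 x 30 mm, a bystander; origin at its underside.
Things that resemble listed ones, but are neither listed nor needed, are in the scene too. What is shaped like the part that bears large_beaker_mid but green or purple is not meant.

How it is judged:
On the way, in this order (a step that is already met when the one before it is completed fails the run):
1. the pawl's thumb lever is flipped to the counter-clockwise side (value of joint pawl above 0.38 rad), for 0.2 s.
2. every beaker present stands in a pocket of its own size ((horizontal distance between small_beaker_1_mid and pocket_1 below 0.01 m or horizontal distance between small_beaker_1_mid and pocket_3 below 0.01 m) and height (world z) of small_beaker_1_mid between 0.076 and 0.09 m and angle between each of small_beaker_1_mid, small_beaker_2_mid, large_beaker_mid's own z axis and vertical below 0.12 rad and linear speed of each of small_beaker_1, small_beaker_2, large_beaker below 0.05 m/s and (horizontal distance between small_beaker_2_mid and pocket_1 below 0.01 m or horizontal distance between small_beaker_2_mid and pocket_3 below 0.01 m) and height (world z) of small_beaker_2_mid between 0.076 and 0.09 m and horizontal distance between large_beaker_mid and pocket_2 below 0.01 m and height (world z) of large_beaker_mid between 0.085 and 0.099 m), for 0.2 s.
3. the carousel is ratcheted on to its far stop (value of joint carousel above 4.67 rad), for 0.2 s.
At the end, for the whole second after the job is handed in: every beaker present stands upright (within 7 degrees) on the floor of a pocket of its own size, within 10 mm of its centre, at rest; the carousel is within 0.18 rad (10 degrees) of its far stop and at rest (all of step 2 and value of joint carousel above 4.67 rad and velocity of joint carousel below 0.05 rad/s); the robot touches nothing.
It fails at once if the fingers push the carousel itself (over 4 N) instead of its handle (contact force between the fingers and carousel above 4 N).
It fails at once if the timer is pushed more than 3 cm (distance of timer from where it was at the start of the episode above 0.03 m).
It fails at once if the sample box is pushed more than 3 cm (distance of sample_box from where it was at the start of the episode above 0.03 m).
Of small_beaker_1, small_beaker_2, large_beaker only 2 to 3 are there at a start; the rules pass over those that are not, and their reading is None.
At some moment in a run one of small_beaker_1, small_beaker_2, large_beaker may be knocked a few centimetres aside while the robot is not near it.
It also fails if it takes over 210 s, if anything falls off the work surface, if the arm or the gripper's body presses on something with over 40 N, if the wrist force passes 120 N, or if a joint passes its speed limit or range.

### The arm

A 6-joint arm with a two-finger parallel gripper is mounted at the origin on a cart in front of the work surface, level with it; the furniture and walls round the work are solid. World frame = base frame: x ahead of the robot, y to its left, z up, the work surface at z = 0. Lengths are in m, angles in rad, forces in N, time in s.
With the tool pointing down it reaches from about 0.4 to 0.825 m from the base axis. Payload 7 kg.
Tool frame: the origin (TCP) lies midway between the tips of the shut fingers; the grasp point (between the pads) lies ctrl.hold_point_z behind it (ctrl.hold_point_z is the distance from the TCP to the grasp point, in m); x points along the fingers, y is the direction in which the jaws open and shut, and the axes are right-handed (so a half turn about x gives the same grasp; the last joint's range is limited). The gripper opens to 88 mm and grips with 3 to 60 N. Pads are 19 mm wide; open, the fingers measure 130 mm over their backs; the gripper's body (78 mm by 193 mm) begins 47 mm behind the grasp point.
Start: joints at [1.576, 0.359, 0.012, 0, -1.224, -0.288], TCP at [0.188, 0.648, 0.227] pointing down, gripper open.
Joint ranges: [-3.07, 3.07], [-1.43, 2.12], [-1.02, 1.25], [-3.03, 1.67], [-3.05, -0], [-3.03, 3.03]. Speed limits (rad/s): [2.39, 2.39, 3.01, 3.14, 3.14, 3.14].

### API

Orientations are given as a rotation vector (axis times angle).
In Python, from station import ctrl gives the robot as it stands.
- The arm moves only by the tool play_rows, never from a script. Its argument "plan" is a list of rows, each an object with "turn": the turn, a rotation vector about the tool's x, y, z in units of 45 degrees (1.0 is 45 degrees), a list of three; "xyz": the shift along the tool's x, y, z in units of 300 mm (1.0 is 300 mm), a list of three; "gripper": the opening, from 0 (shut) to 1 (fully open). In form: [{"turn": [rx, ry, rz], "xyz": [dx, dy, dz], "gripper": gripper}, ...]. A call has exactly 10 rows; each row is the pose to reach, as a shift and turn from the pose commanded when the call began, along the tool's axes at that moment; what a row does not reach only later rows make up. A row lasts 1/12 s, in which the tool goes at most 41.7 mm and 7.16 degrees, less where a joint would pass 70% of its speed; a pose out of reach is approached as far as the arm can. A call with a number of a shift or a turn outside -1 to 1 is refused whole. A call with a gripper value outside its range is refused whole. The fingers move at their own pace and stop on an object; "newtons" is the grip in N (left out, the last holds). Time passes only in rows, so rows that repeat a pose let the fingers close, or fill a call up. It gives the time, the measured TCP pose, the force and the opening at its end, in the units of the state.
- ctrl.sense(): the state, without advancing time (a new reading comes with each control period).
- ctrl.capture(name): name is "side" or "top" or "wrist"; returns the picture (384x512x3 uint8, red, green, blue); there is no depth.
- ctrl.camera_info(name): a dict with "intrinsics" (3x3 intrinsics, pixels), "extrinsics" (4x4, takes a point from world to camera coordinates). Camera axes: x right, y up, looking along -z (the intrinsics and any distortion apply to the point x, -y, -z); pixel columns grow to the right and rows downward; lengths in m; the calibration is good to about 2 mm. A picture is of the moment at which its call begins: read the wrist's pose just before it. camera_info takes no time and is no camera call; for the wrist camera it gives the pose at the moment of the call.
- ctrl.hand_in(): hands the job in, once; it reports no verdict.
The state is a dict: "clock": time; "joint_pos": joint angles; "qd": joint speeds; "joint_efforts": joint torques, N m; "tool_pos": TCP position; "tcp_rot": TCP orientation; "ft_force": force on the tool from outside, world axes, zero at the start; "torque": the same for the moment, N m; "grip_width": opening from 0.0 (shut) to 1.0 (fully open).
Only numpy, scipy, OpenCV 4.12 (cv2) and the standard library are available. Lean on these libraries where they do the work, as an engineer would, in place of code of your own. Each camera call takes 0.05 s, during which the arm holds its last target.

## Working session

There is one attempt and no reset: what is moved stays moved. The work goes in short steps, Python scripts to look and compute and a tool call to move; the robot and the scene stay as the last step left them, time stands still between calls to the robot, and variables do not carry over. Pictures are saved under pics/ and viewed, and the job is handed in when it is done.

Besides the shell and the picture viewer there is one more tool, called after "Request:" in YAML: its name, and indented under it one key for each argument. play_rows: Moves the arm, as the interface text tells. Shifts and turns lie within -1 to 1; 1 stands for 300 mm of shift or 45 degrees of turn. Its arguments: {"type":"object","properties":{"plan":{"type":"array","items":{"type":"object","properties":{"turn":{"type":"array","items":{"type":"number","minimum":-1,"maximum":1}},"xyz":{"type":"array","items":{"type":"number","minimum":-1,"maximum":1}},"gripper":{"type":"number"}}}},"newtons":{"type":"number"}},"required":["plan"]}

```bash
ls -la; mkdir -p pics; python3 - <<'E'
from station import ctrl
import cv2
print(ctrl.sense(), ctrl.hold_point_z)
for n in ['side','top','wrist']:
    i=ctrl.camera_info(n); print(n,i)
    im=ctrl.capture(n); cv2.imwrite(f'pics/{n}0.png',im[:,:,::-1])
E
```

```text
total 12
drwxr-xr-x  3 agent agent 4096 Dec  5 23:27 .
drwxr-xr-x 23 root  root  4096 Dec  5 23:27 ..
drwxr-xr-x  2 agent agent 4096 Dec  5 23:27 pics
{'clock': 0.0, 'joint_pos': array([ 1.57611583e+00,  3.59387813e-01,  1.10370443e-02, -3.19812674e-04,
       -1.22407713e+00, -2.88110730e-01]), 'qd': array([ 0.00057607, -0.00149907, -0.00128477, -0.00173231, -0.00070399,
       -0.00088544]), 'joint_efforts': array([ 2.82479086e-04, -5.82724750e+01,  2.93055439e+01,  6.99741125e+00,
        6.92023285e-03, -1.56121405e-04]), 'tool_pos': array([0.18824346, 0.64771101, 0.22561805]), 'tcp_rot': array([-2.07040662,  0.29657063,  2.07052989]), 'ft_force': array([-0.48739433, -0.14660125, -0.61013845]), 'torque': array([-0.00323521,  0.04114148, -0.01089952]), 'grip_width': 1.0019146624754185} 0.0188
side {'intrinsics': array([[408.75897018,   0.        , 248.10355428],
       [  0.        , 408.75897018, 196.15371281],
       [  0.        ,   0.        ,   1.        ]]), 'extrinsics': array([[-0.99439322, -0.10509945,  0.01167193,  0.52731783],
       [ 0.06995141, -0.57100204,  0.817963
[... 311 characters left out ...]
]]), 'extrinsics': array([[-0.01219485, -0.99992423,  0.00167838, -0.01409058],
       [ 0.98628317, -0.01175213,  0.16464326, -0.53425059],
       [-0.16461106,  0.00366316,  0.98635175, -1.65941655],
       [ 0.        ,  0.        ,  0.        ,  1.        ]])}
wrist {'intrinsics': array([[279.58834739,   0.        , 256.3351727 ],
       [  0.        , 279.58834739, 184.75170377],
       [  0.        ,   0.        ,   1.        ]]), 'extrinsics': array([[-0.27957427, -0.96012323,  0.00126878,  0.6753443 ],
       [ 0.92044385, -0.26839571, -0.28415994,  0.03738373],
       [ 0.27316909, -0.07827597,  0.95877605, -0.38988953],
       [ 0.        ,  0.        ,  0.        ,  1.        ]])}
```

View pics/top0.png

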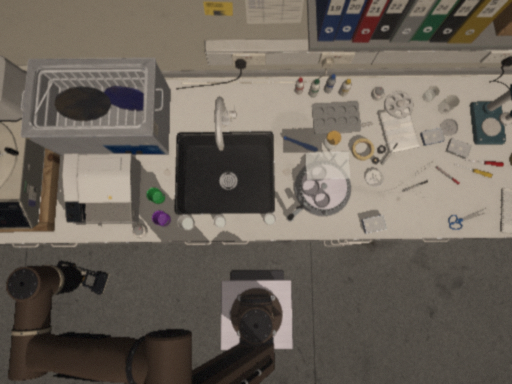

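View pics/side0.png

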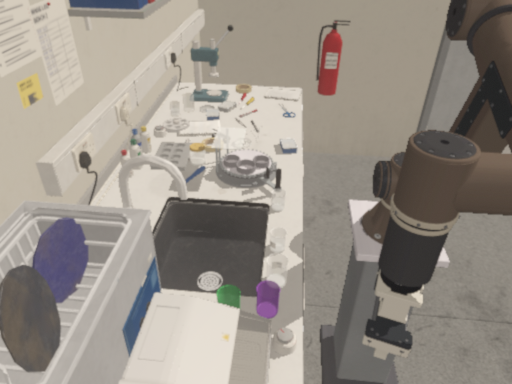

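View pics/wrist0.png

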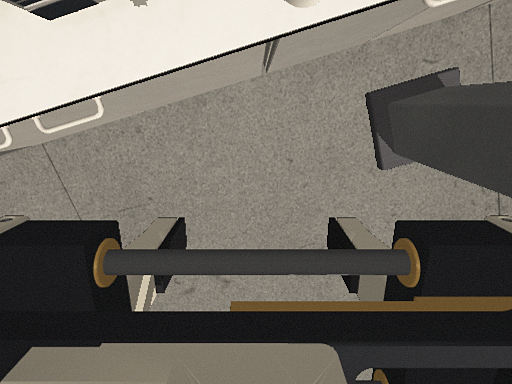

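```bash
cat > h.py <<'E'
import numpy as np, cv2
from station import ctrl
from scipy.spatial.transform import Rotation as R
def cam(n):
    i=ctrl.camera_info(n); return i['intrinsics'],i['extrinsics']
def proj(n,p,c=None):
    K,E=c or cam(n); q=E[:3,:3]@np.asarray(p,float)+E[:3,3]
    q=np.array([q[0],-q[1],-q[2]]); u=K@q; return u[:2]/u[2]
def ray(n,uv,c=None):
    K,E=c or cam(n); d=np.linalg.inv(K)@np.array([uv[0],uv[1],1.]); d=np.array([d[0],-d[1],-d[2]])
    Rw=E[:3,:3].T; return -Rw@E[:3,3], Rw@d/np.linalg.norm(d)
def onz(n,uv,z,c=None):
    o,d=ray(n,uv,c); return o+d*(z-o[2])/d[2]
def tri(rays):
    A=np.zeros((3,3));b=np.zeros(3)
    for o,d in rays:
        P=np.eye(3)-np.outer(d,d);A+=P;b+=P@o
    x=np.linalg.solve(A,b); return x,[np.linalg.norm((np.eye(3)-np.outer(d,d))@(x-o)) for o,d in rays]
def crop(im,x0,y0,x1,y1,s,name):
    cv2.imwrite(name,cv2.resize(im[y0:y1,x0:x1],None,fx=s,fy=s,interpolation=cv2.INTER_CUBIC))
E
python3 - <<'E'
from h import *
t=cv2.imread('pics/top0.png');s=cv2.imread('pics/side0.png')
crop(t,265,115,395,245,5,'pics/t1.png')
crop(t,120,170,300,250,4,'pics/t2.png')
crop(s,190,100,310,220,5,'pics/s1.png')
crop(s,180,200,330,370,3.5,'pics/s2.png')
print(proj('top',[0,0,0]),onz('top',(322,183),.05),onz('top',(187,222),.05),onz('top',(269,218),.04))
E
```

```text
[256.38634353 313.84336515] [ 0.58730893 -0.3109571   0.05      ] [0.41362542 0.31115955 0.05      ] [ 0.42845016 -0.06280051  0.04      ]
```

View pics/t1.png

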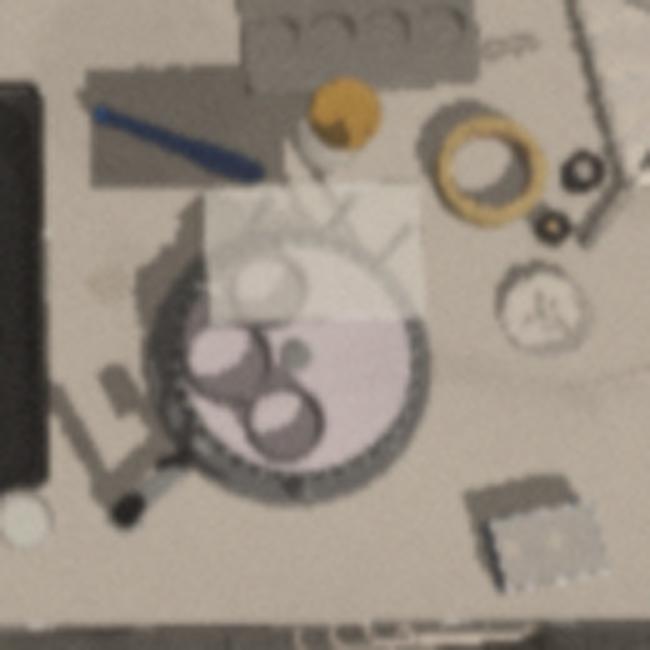

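View pics/t2.png

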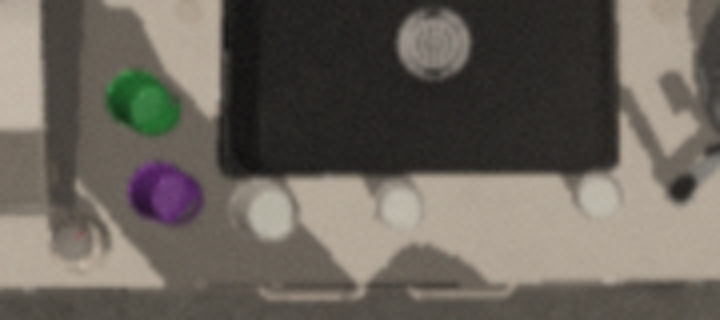

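View pics/s1.png

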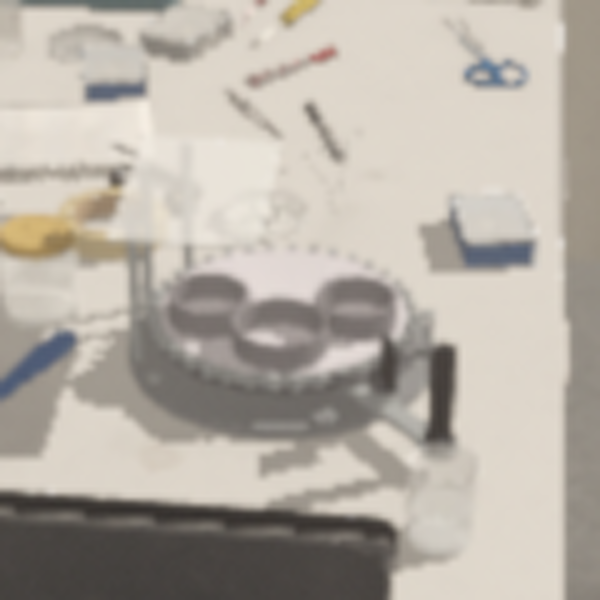

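View pics/s2.png

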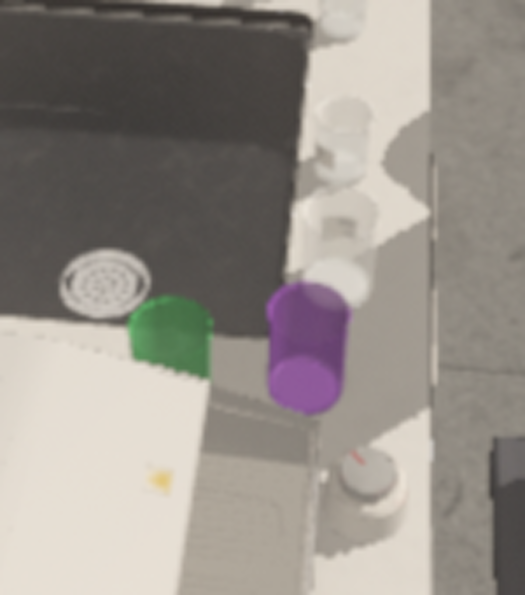

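```bash
python3 - <<'E'
from h import *
for n in ['top','side','wrist']: print(n,ray(n,(256,192)))
s=ctrl.sense(); Rt=R.from_rotvec(s['tcp_rot']).as_matrix(); print(Rt.round(3))
o,d=ray('wrist',(256,192)); print('cam in tool',Rt.T@(o-s['tool_pos']),Rt.T@d)
K,E=cam('wrist'); print((E[:3,:3]@Rt).round(3))
f=lambda x,y:(265+x/5-.4,115+y/5-.4)
print('knob',onz('top',f(125,510),.117)); print('tab',onz('top',f(292,487),.052))
print('hub',onz('top',f(295,353),.055))
for c in [(285,415),(228,360),(268,285)]: print('pocket',onz('top',f(*c),.06))
for c in [(208,190),(418,188),(425,318),(207,318)]: print('guard',onz('top',f(*c),.159))
g=lambda x,y:(120+x/4-.4,170+y/4-.4)
for c,z in [((270,215),.0),((400,205),0),((600,195),0),((25/5,0),0)]: print('bk',onz('top',g(*c),.05))
print('timer',onz('top',g(75,240),.047),'box',onz('top',f(550,545),.03))
# side estimates
k=lambda x,y:(190+x/5-.4,100+y/5-.4)
print('knob side top',onz('side',k(444,348),.117),'bk3 base',onz('side',k(438,540),0.005))
q=lambda x,y:(180+x/3.5-.4,200+y/3.5-.4)
print('bk2 base',onz('side',q(340,170),0.005),'large',onz('side',q(338,285),.005))
E
```

```text
top (array([ 0.25359222, -0.01428939,  1.72475283]), array([ 0.17346355,  0.00577163, -0.98482338]))
side (array([0.41477744, 1.19694907, 0.9366696 ]), array([ 0.06078933, -0.82183028, -0.56648005]))
wrist (array([0.26091766, 0.62796298, 0.38370465]), array([-0.29654581,  0.08655263, -0.95108844]))
[[-0.    -0.279 -0.96 ]
 [-0.001 -0.96   0.279]
 [-1.     0.001 -0.   ]]
cam in tool [-0.15786434 -0.00099155 -0.0753336 ] [ 0.95104194 -0.00156902  0.30905787]
[[ 0.     1.     0.   ]
 [ 0.284  0.    -0.959]
 [-0.959  0.    -0.284]]
knob [ 0.42553106 -0.15099093  0.117     ]
tab [ 0.45175767 -0.30975082  0.052     ]
hub [ 0.5758696  -0.31704735  0.055     ]
pocket [ 0.5172072  -0.30461814  0.06      ]
pocket [ 0.56907773 -0.25419505  0.06      ]
pocket [ 0.63935616 -0.2937356   0.06      ]
guard [ 0.70260397 -0.22764402  0.159     ]
guard [ 0.70225844 -0.41243689  0.159     ]
guard [ 0.58542338 -0.41246475  0.159     ]
guard [ 0.58766602 -0.2229726   0.159     ]
bk [0.40746412 0.31058031 0.05      ]
bk [0.4170883  0.16278466 0.05      ]
bk [ 0.42577707 -0.06522372  0.05      ]
bk [0.66208448 0.62432965 0.05      ]
timer [0.38196058 0.53207467 0.047     ] box [ 0.39774377 -0.54930289  0.03      ]
knob side top [ 0.43086497 -0.15717048  0.117     ] bk3 base [ 0.42501202 -0.05991435  0.005     ]
bk2 base [0.41577954 0.16851003 0.005     ] large [0.41039191 0.31704137 0.005     ]
```

```bash
cat >> h.py <<'E'
def mv(p,yaw=None,show=True):
    """p world TCP target; yaw = world angle (deg) of tool y, tool pointing down"""
    s=ctrl.sense(); Rt=R.from_rotvec(s['tcp_rot']).as_matrix()
    d=Rt.T@(np.asarray(p)-s['tool_pos'])/.3
    tv=np.zeros(3)
    if yaw is not None:
        a=np.radians(yaw); y=np.array([np.cos(a),np.sin(a),0]); x=np.array([0,0,-1.]); z=np.cross(x,y)
        tv=R.from_matrix(Rt.T@np.stack([x,y,z],1)).as_rotvec()/(np.pi/4)
    print('xyz',d.round(3).tolist(),'turn',tv.round(3).tolist())
def st():
    s=ctrl.sense(); Rt=R.from_rotvec(s['tcp_rot']).as_matrix()
    print('t',round(s['clock'],2),'pos',s['tool_pos'].round(4),'yaw',round(np.degrees(np.arctan2(Rt[1,1],Rt[0,1])),1),'x',Rt[:,0].round(3),'F',s['ft_force'].round(2),'g',round(s['grip_width'],3),'q',s['joint_pos'].round(2))
E
python3 -c "
from h import *
mv([.42,.40,.34],253.8)"
```

```text
xyz [-0.38, 0.578, -0.972] turn [-0.0, -0.0, -0.002]
```

Request:
play_rows:
  plan:
    - {"turn": [0,0,0],"xyz": [-0.38,0.578,-0.97],"gripper": 0}
    - {"turn": [0,0,0],"xyz": [-0.38,0.578,-0.97],"gripper": 0}
    - {"turn": [0,0,0],"xyz": [-0.38,0.578,-0.97],"gripper": 0}
    - {"turn": [0,0,0],"xyz": [-0.38,0.578,-0.97],"gripper": 0}
    - {"turn": [0,0,0],"xyz": [-0.38,0.578,-0.97],"gripper": 0}
    - {"turn": [0,0,0],"xyz": [-0.38,0.578,-0.97],"gripper": 0}
    - {"turn": [0,0,0],"xyz": [-0.38,0.578,-0.97],"gripper": 0}
    - {"turn": [0,0,0],"xyz": [-0.38,0.578,-0.97],"gripper": 0}
    - {"turn": [0,0,0],"xyz": [-0.38,0.578,-0.97],"gripper": 0}
    - {"turn": [0,0,0],"xyz": [-0.38,0.578,-0.97],"gripper": 0}

```text
clock: 0.98
tool_pos: [0.4223, 0.3977, 0.3429]
tcp_rot: [-2.069, 0.295, 2.065]
ft_force: [-0.7, 0.8, -0.9]
grip_width: 0.301
```

```bash
python3 -c "
from h import *
st(); mv([.42,.11,.32],238)"
```

```text
t 0.98 pos [0.4223 0.3977 0.3429] yaw -106.4 x [ 0.002  0.002 -1.   ] F [-0.74  0.83 -0.88] g 0.301 q [ 1.09  0.15 -0.01  0.   -1.41  0.19]
xyz [0.075, 0.922, -0.263] turn [0.347, -0.002, 0.004]
```

Request:
play_rows:
  plan:
    - {"turn": [0.347,0,0],"xyz": [0.075,0.922,-0.263],"gripper": 0}
    - {"turn": [0.347,0,0],"xyz": [0.075,0.922,-0.263],"gripper": 0}
    - {"turn": [0.347,0,0],"xyz": [0.075,0.922,-0.263],"gripper": 0}
    - {"turn": [0.347,0,0],"xyz": [0.075,0.922,-0.263],"gripper": 0}
    - {"turn": [0.347,0,0],"xyz": [0.075,0.922,-0.263],"gripper": 0}
    - {"turn": [0.347,0,0],"xyz": [0.075,0.922,-0.263],"gripper": 0}
    - {"turn": [0.347,0,0],"xyz": [0.075,0.922,-0.263],"gripper": 0}
    - {"turn": [0.347,0,0],"xyz": [0.075,0.922,-0.263],"gripper": 0}
    - {"turn": [0.347,0,0],"xyz": [0.075,0.922,-0.263],"gripper": 0}
    - {"turn": [0.347,0,0],"xyz": [0.075,0.922,-0.263],"gripper": 0}

```text
clock: 1.82
tool_pos: [0.418, 0.1129, 0.3181]
tcp_rot: [-1.907, 0.544, 1.907]
ft_force: [-0.2, 0.3, 0.6]
grip_width: 0.002
```

```bash
python3 -c "
from h import *
st(); mv([.425,-.155,.30],222.4)"
```

```text
t 1.82 pos [0.418  0.1129 0.3181] yaw -121.9 x [ 0.  0. -1.] F [-0.18  0.32  0.56] g 0.002 q [ 0.72 -0.11 -0.33 -0.   -1.35  0.29]
xyz [0.06, 0.746, -0.491] turn [0.35, 0.0, 0.001]
```

Request:
play_rows:
  plan:
    - {"turn": [0.35,0,0],"xyz": [0.06,0.746,-0.491],"gripper": 0}
    - {"turn": [0.35,0,0],"xyz": [0.06,0.746,-0.491],"gripper": 0}
    - {"turn": [0.35,0,0],"xyz": [0.06,0.746,-0.491],"gripper": 0}
    - {"turn": [0.35,0,0],"xyz": [0.06,0.746,-0.491],"gripper": 0}
    - {"turn": [0.35,0,0],"xyz": [0.06,0.746,-0.491],"gripper": 0}
    - {"turn": [0.35,0,0],"xyz": [0.06,0.746,-0.491],"gripper": 0}
    - {"turn": [0.35,0,0],"xyz": [0.06,0.746,-0.491],"gripper": 0}
    - {"turn": [0.35,0,0],"xyz": [0.06,0.746,-0.491],"gripper": 0}
    - {"turn": [0.35,0,0],"xyz": [0.06,0.746,-0.491],"gripper": 0}
    - {"turn": [0.35,0,0],"xyz": [0.06,0.746,-0.491],"gripper": 0}

```text
clock: 2.65
tool_pos: [0.4257, -0.1541, 0.2998]
tcp_rot: [-1.73, 0.762, 1.732]
ft_force: [0.8, -0.5, 0.3]
grip_width: 0.007
```

```bash
cat >> h.py <<'E'
def shot(n,name):
    c=cam(n); im=ctrl.capture(n)[:,:,::-1].copy(); cv2.imwrite(f'pics/{name}.png',im); np.savez(f'pics/{name}.npz',K=c[0],E=c[1]); return im
def lc(name):
    z=np.load(f'pics/{name}.npz'); return z['K'],z['E']
E
python3 -c "
from h import *
st(); shot('wrist','w1')"
```

```text
t 2.65 pos [ 0.4257 -0.1541  0.2998] yaw -137.5 x [-0.001  0.    -1.   ] F [ 0.77 -0.5   0.28] g 0.007 q [ 0.09 -0.06 -0.33 -0.   -1.31  0.65]
```

View pics/w1.png

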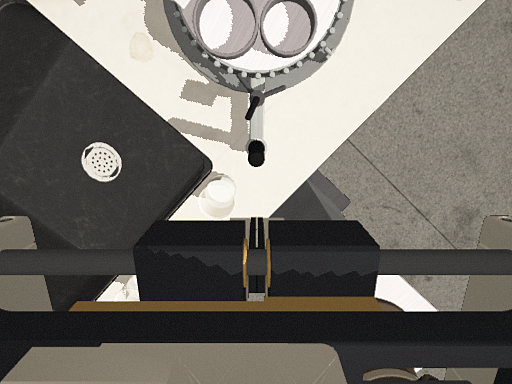

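```bash
python3 -c "
from h import *
im=cv2.imread('pics/w1.png'); crop(im,160,0,360,180,4,'pics/w1c.png')"
```

```text
(no output)
```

View pics/w1c.png

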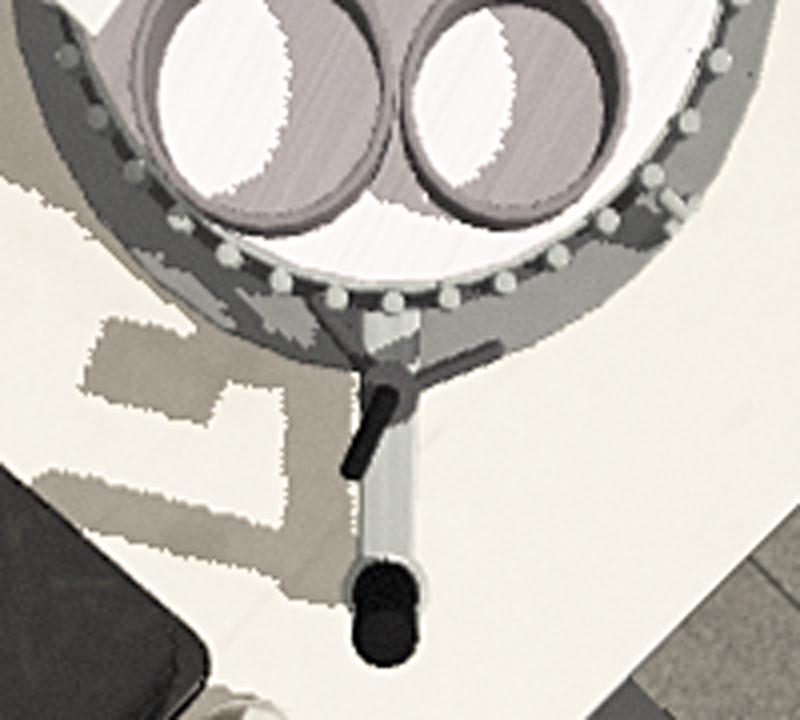

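```bash
python3 -c "
from h import *
c=lc('w1'); f=lambda x,y:(160+(x+.5)/4-.5,(y+.5)/4-.5)
P=lambda n,x,y,z: print(n,onz('wrist',f(x,y),z,c).round(4))
P('knobtop',384,634,.117)
P('knobbase ',384,590,.038)
P('fin tip',349,470,.092)
P('fin pivot',388,392,.092)
P('pk1 rim c',514,102,.074);P('pk2 rim',262,100,.074)
P('tab top',662,195,.052);P('tab top',680,208,.048)
P('pawl arm',495,348,.06)
"
```

```text
knobtop [ 0.4319 -0.1595  0.117 ]
knobbase  [ 0.4329 -0.1604  0.038 ]
fin tip [ 0.4726 -0.1874  0.092 ]
fin pivot [ 0.4794 -0.2133  0.092 ]
pk1 rim c [ 0.5083 -0.302   0.074 ]
pk2 rim [ 0.5655 -0.2504  0.074 ]
tab top [ 0.4549 -0.3207  0.052 ]
tab top [ 0.4474 -0.3231  0.048 ]
pawl arm [ 0.4627 -0.2483  0.06  ]
```

```bash
python3 -c "
from h import *
mv([.499,-.166,.30],221.5);mv([.499,-.166,.067],221.5)"
```

```text
xyz [-0.0, -0.153, -0.195] turn [0.023, 0.0, -0.0]
xyz [0.776, -0.153, -0.195] turn [0.023, 0.0, -0.0]
```

Request:
play_rows:
  plan:
    - {"turn": [0.023,0,0],"xyz": [0,-0.153,-0.195],"gripper": 0}
    - {"turn": [0.023,0,0],"xyz": [0,-0.153,-0.195],"gripper": 0}
    - {"turn": [0.023,0,0],"xyz": [0.12,-0.153,-0.195],"gripper": 0}
    - {"turn": [0.023,0,0],"xyz": [0.25,-0.153,-0.195],"gripper": 0}
    - {"turn": [0.023,0,0],"xyz": [0.38,-0.153,-0.195],"gripper": 0}
    - {"turn": [0.023,0,0],"xyz": [0.5,-0.153,-0.195],"gripper": 0}
    - {"turn": [0.023,0,0],"xyz": [0.62,-0.153,-0.195],"gripper": 0}
    - {"turn": [0.023,0,0],"xyz": [0.72,-0.153,-0.195],"gripper": 0}
    - {"turn": [0.023,0,0],"xyz": [0.776,-0.153,-0.195],"gripper": 0}
    - {"turn": [0.023,0,0],"xyz": [0.776,-0.153,-0.195],"gripper": 0}

```text
clock: 3.53
tool_pos: [0.4963, -0.1655, 0.0636]
tcp_rot: [-1.714, 0.777, 1.726]
ft_force: [-0.4, 0.5, -0.4]
grip_width: 0.003
```

```bash
python3 -c "
from h import *
st(); im=shot('wrist','w2')"
```

```text
t 3.53 pos [ 0.4963 -0.1655  0.0636] yaw -138.5 x [-0.007  0.    -1.   ] F [-0.43  0.5  -0.45] g 0.003 q [ 0.05  0.28 -0.52 -0.   -0.77  0.67]
```

View pics/w2.png

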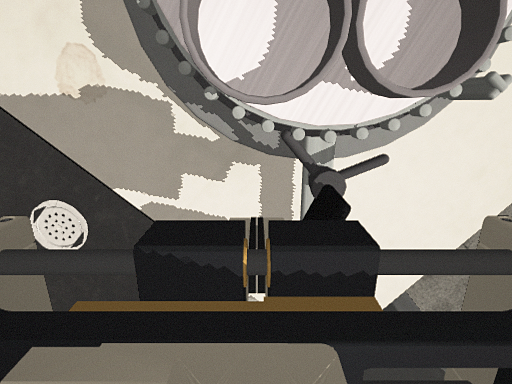

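Request:
play_rows:
  plan:
    - {"turn": [0,0,0],"xyz": [0,0.03,0],"gripper": 0}
    - {"turn": [0,0,0],"xyz": [0,0.06,0],"gripper": 0}
    - {"turn": [0,0,0],"xyz": [0,0.08,0],"gripper": 0}
    - {"turn": [0,0,0],"xyz": [0,0.09,0],"gripper": 0}
    - {"turn": [0,0,0],"xyz": [0,0.1,0],"gripper": 0}
    - {"turn": [0,0,0],"xyz": [0,0.11,0],"gripper": 0}
    - {"turn": [0,0,0],"xyz": [0,0.12,0],"gripper": 0}
    - {"turn": [0,0,0],"xyz": [0,0.13,0],"gripper": 0}
    - {"turn": [0,0,0],"xyz": [0,0.13,0],"gripper": 0}
    - {"turn": [0,0,0],"xyz": [0,0.13,0],"gripper": 0}

```text
clock: 4.42
tool_pos: [0.47, -0.1931, 0.0684]
tcp_rot: [-1.72, 0.775, 1.716]
ft_force: [0.5, 5.1, 3.5]
grip_width: 0.007
```

```bash
python3 -c "
from h import *
st(); im=shot('wrist','w3'); crop(im,160,80,420,270,3,'pics/w3c.png')"
```

```text
t 4.42 pos [ 0.47   -0.1931  0.0684] yaw -138.6 x [ 0.002 -0.    -1.   ] F [0.54 5.11 3.51] g 0.007 q [-0.    0.25 -0.56 -0.   -0.76  0.73]
```

View pics/w3c.png

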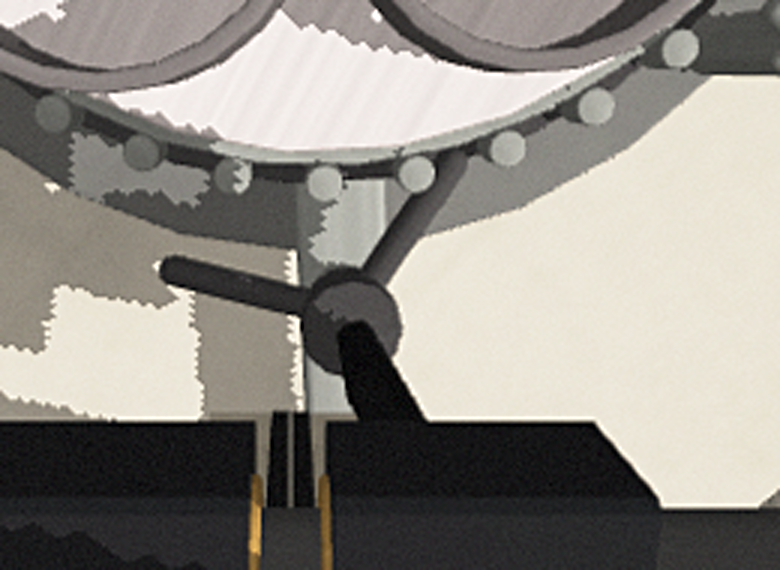

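Request:
play_rows:
  plan:
    - {"turn": [0,0,0],"xyz": [0,0.01,0],"gripper": 0}
    - {"turn": [0,0,0],"xyz": [0,0.015,0],"gripper": 0}
    - {"turn": [0,0,0],"xyz": [0,0.015,0],"gripper": 0}
    - {"turn": [0,0,0],"xyz": [0,0.015,0],"gripper": 0}
    - {"turn": [0,0,0],"xyz": [0,-0.03,0],"gripper": 0}
    - {"turn": [0,0,0],"xyz": [0,-0.08,0],"gripper": 0}
    - {"turn": [0,0,0],"xyz": [-0.1,-0.08,0],"gripper": 0}
    - {"turn": [0,0,0],"xyz": [-0.2,-0.08,0],"gripper": 0}
    - {"turn": [0,0,0],"xyz": [-0.3,-0.08,0],"gripper": 0.4}
    - {"turn": [0,0,0],"xyz": [-0.3,-0.08,0],"gripper": 0.4}

```text
clock: 5.3
tool_pos: [0.4913, -0.1772, 0.1629]
tcp_rot: [-1.727, 0.773, 1.711]
ft_force: [2.0, -0.5, 0.1]
grip_width: 0.102
```

```bash
python3 -c "
from h import *
st(); im=shot('wrist','w4'); crop(im,160,0,420,230,3,'pics/w4c.png')"
```

```text
t 5.3 pos [ 0.4913 -0.1772  0.1629] yaw -138.5 x [ 0.008 -0.002 -1.   ] F [ 2.03 -0.53  0.08] g 0.102 q [ 0.03  0.16 -0.42  0.   -0.99  0.69]
```

View pics/w4c.png

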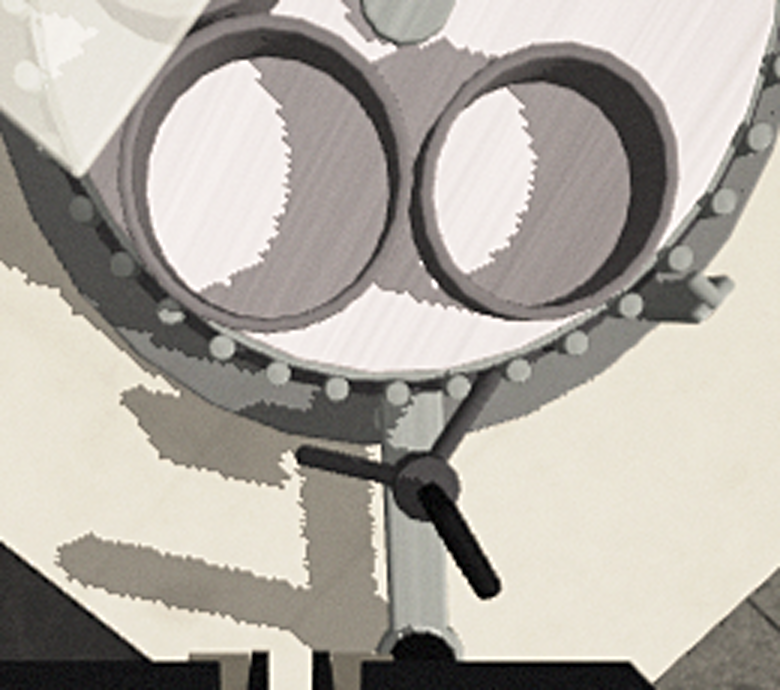

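```bash
python3 -c "
from h import *
c=lc('w4'); f=lambda x,y:(160+(x+.5)/3-.5,(y+.5)/3-.5)
P=lambda n,x,y,z: print(n,onz('wrist',f(x,y),z,c).round(4))
P('hub',406,2,.055);P('pk1',546,180,.074);P('pk2',262,170,.074);P('pivot',426,487,.06);P('fintip',488,588,.092);P('tab',712,292,.05)
mv([.432,-.160,.165],221.5);mv([.432,-.160,.068],221.5)"
```

```text
hub [ 0.5714 -0.3155  0.055 ]
pk1 [ 0.5115 -0.3041  0.074 ]
pk2 [ 0.5709 -0.255   0.074 ]
pivot [ 0.4733 -0.221   0.06  ]
fintip [ 0.4476 -0.213   0.092 ]
tab [ 0.4474 -0.3228  0.05  ]
xyz [-0.017, 0.108, 0.17] turn [-0.001, -0.006, 0.005]
xyz [0.307, 0.109, 0.171] turn [-0.001, -0.006, 0.005]
```

```bash
python3 -c "
from h import *
mv([.421,-.1695,.165],225.7);mv([.421,-.1695,.068],225.7)"
```

```text
xyz [-0.017, 0.156, 0.17] turn [-0.094, -0.006, 0.004]
xyz [0.306, 0.158, 0.172] turn [-0.094, -0.006, 0.004]
```

Request:
play_rows:
  plan:
    - {"turn": [-0.094,-0.006,0.004],"xyz": [-0.017,0.157,0.17],"gripper": 0.5}
    - {"turn": [-0.094,-0.006,0.004],"xyz": [-0.017,0.157,0.17],"gripper": 0.5}
    - {"turn": [-0.094,-0.006,0.004],"xyz": [-0.017,0.157,0.17],"gripper": 0.5}
    - {"turn": [-0.094,-0.006,0.004],"xyz": [-0.017,0.157,0.17],"gripper": 0.5}
    - {"turn": [-0.094,-0.006,0.004],"xyz": [-0.017,0.157,0.17],"gripper": 0.5}
    - {"turn": [-0.094,-0.006,0.004],"xyz": [0.08,0.157,0.171],"gripper": 0.5}
    - {"turn": [-0.094,-0.006,0.004],"xyz": [0.16,0.157,0.171],"gripper": 0.5}
    - {"turn": [-0.094,-0.006,0.004],"xyz": [0.25,0.158,0.172],"gripper": 0.5}
    - {"turn": [-0.094,-0.006,0.004],"xyz": [0.306,0.158,0.172],"gripper": 0.5}
    - {"turn": [-0.094,-0.006,0.004],"xyz": [0.306,0.158,0.172],"gripper": 0.5}

```text
clock: 6.18
tool_pos: [0.4158, -0.1696, 0.0618]
tcp_rot: [-1.756, 0.725, 1.779]
ft_force: [-0.3, 0.1, 0.4]
grip_width: 0.498
```

```bash
python3 -c "
from h import *
st(); im=shot('wrist','w5');im=shot('side','sd5');crop(im,200,110,300,220,5,'pics/sd5c.png')"
```

```text
t 6.18 pos [ 0.4158 -0.1696  0.0618] yaw -134.4 x [-0.013  0.001 -1.   ] F [-0.3   0.07  0.42] g 0.498 q [ 0.05  0.18 -0.68 -0.   -0.73  0.75]
```

View pics/w5.png

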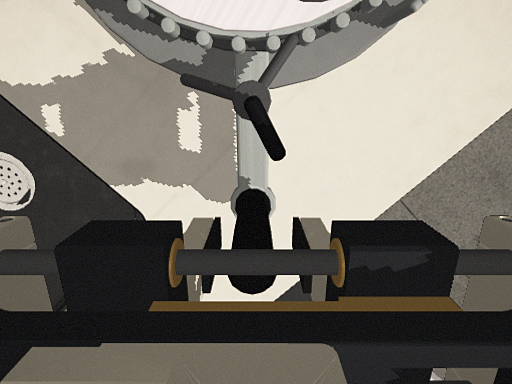

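View pics/sd5c.png

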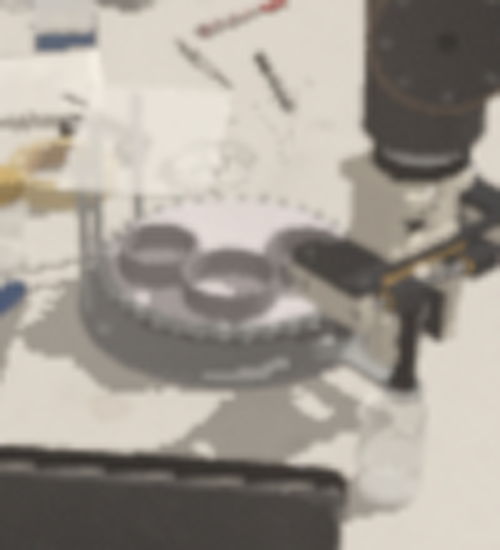

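Request:
play_rows:
  newtons: 20
  plan:
    - {"turn": [0,0,0],"xyz": [0,0,0],"gripper": 0.2}
    - {"turn": [0,0,0],"xyz": [0,0,0],"gripper": 0.2}
    - {"turn": [0,0,0],"xyz": [0,0,0],"gripper": 0.2}
    - {"turn": [0,0,0],"xyz": [0,0,0],"gripper": 0.2}
    - {"turn": [0,0,0],"xyz": [0,0,0],"gripper": 0.2}
    - {"turn": [0,0,0],"xyz": [0,0,0],"gripper": 0.2}
    - {"turn": [0,0,0],"xyz": [0,0,0],"gripper": 0.2}
    - {"turn": [0,0,0],"xyz": [0,0,0],"gripper": 0.2}
    - {"turn": [0,0,0],"xyz": [0,0,0],"gripper": 0.2}
    - {"turn": [0,0,0],"xyz": [0,0,0],"gripper": 0.2}

```text
clock: 7.12
tool_pos: [0.4184, -0.1697, 0.0663]
tcp_rot: [-1.764, 0.721, 1.771]
ft_force: [-0.1, 3.1, 6.9]
grip_width: 0.247
```

```bash
cat >> h.py <<'E'
A=np.array([.5745,-.3195])
def arc(a1,n=10,r=None,z=.067,rot=True):
    """rows swinging knob from current tcp pose about A to world angle a1 (deg); yaw = angle+90"""
    s=ctrl.sense(); Rt=R.from_rotvec(s['tcp_rot']).as_matrix(); p=s['tool_pos']
    v=p[:2]-A; a0=np.degrees(np.arctan2(v[1],v[0])); r0=np.hypot(*v); print('from',a0,'r',r0)
    y0=np.degrees(np.arctan2(Rt[1,1],Rt[0,1]))
    r=r or r0
    for k in range(1,n+1):
        f=k/n; a=np.radians(a0+(a1-a0)*f); q=np.array([*(A+r*np.array([np.cos(a),np.sin(a)])),p[2]+(z-p[2])*f])
        d=Rt.T@(q-p)/.3
        yw=np.radians(y0+(a1-a0)*f); y=np.array([np.cos(yw),np.sin(yw),0]); x=np.array([0,0,-1.])
        tv=R.from_matrix(Rt.T@np.stack([x,y,np.cross(x,y)],1)).as_rotvec()/(np.pi/4)
        print('{"turn": [%.2f, %.2f, %.2f], "xyz": [%.3f, %.3f, %.3f], "gripper": 0.2},'%(*tv,*d))
E
python3 -c "
from h import *
st(); arc(144)"
```

```text
t 7.12 pos [ 0.4184 -0.1697  0.0663] yaw -134.3 x [-0.004  0.001 -1.   ] F [-0.07  3.05  6.86] g 0.247 q [ 0.05  0.17 -0.67 -0.   -0.73  0.75]
from 136.16633165551818 r 0.21636671741729807
{"turn": [-0.02, 0.00, -0.00], "xyz": [-0.000, 0.010, -0.000], "gripper": 0.2},
{"turn": [-0.03, 0.00, -0.00], "xyz": [-0.000, 0.020, -0.000], "gripper": 0.2},
{"turn": [-0.05, 0.00, -0.00], "xyz": [-0.001, 0.030, -0.001], "gripper": 0.2},
{"turn": [-0.07, 0.00, -0.00], "xyz": [-0.001, 0.039, -0.001], "gripper": 0.2},
{"turn": [-0.09, 0.00, -0.00], "xyz": [-0.001, 0.049, -0.002], "gripper": 0.2},
{"turn": [-0.10, 0.00, -0.00], "xyz": [-0.001, 0.059, -0.003], "gripper": 0.2},
{"turn": [-0.12, 0.00, -0.00], "xyz": [-0.002, 0.069, -0.004], "gripper": 0.2},
{"turn": [-0.14, 0.00, -0.00], "xyz": [-0.002, 0.079, -0.005], "gripper": 0.2},
{"turn": [-0.16, 0.00, -0.00], "xyz": [-0.002, 0.088, -0.006], "gripper": 0.2},
{"turn": [-0.17, 0.00, -0.00], "xyz": [-0.002, 0.098, -0.008], "gripper": 0.2},
```

```bash
python3 -c "
from h import *
arc(148.5,n=8)"
```

```text
from 136.16633165551818 r 0.21636671741729807
{"turn": [-0.03, 0.00, -0.00], "xyz": [-0.000, 0.019, -0.000], "gripper": 0.2},
{"turn": [-0.07, 0.00, -0.00], "xyz": [-0.001, 0.039, -0.001], "gripper": 0.2},
{"turn": [-0.10, 0.00, -0.00], "xyz": [-0.001, 0.058, -0.003], "gripper": 0.2},
{"turn": [-0.14, 0.00, -0.00], "xyz": [-0.001, 0.077, -0.005], "gripper": 0.2},
{"turn": [-0.17, 0.00, -0.00], "xyz": [-0.001, 0.097, -0.007], "gripper": 0.2},
{"turn": [-0.21, 0.00, -0.00], "xyz": [-0.002, 0.116, -0.010], "gripper": 0.2},
{"turn": [-0.24, 0.00, -0.00], "xyz": [-0.002, 0.135, -0.014], "gripper": 0.2},
{"turn": [-0.27, 0.00, -0.00], "xyz": [-0.002, 0.154, -0.018], "gripper": 0.2},
```

Request:
play_rows:
  newtons: 20
  plan:
    - {"turn": [-0.03,0,0],"xyz": [0,0.019,0],"gripper": 0.2}
    - {"turn": [-0.07,0,0],"xyz": [0,0.039,-0.001],"gripper": 0.2}
    - {"turn": [-0.1,0,0],"xyz": [0,0.058,-0.003],"gripper": 0.2}
    - {"turn": [-0.14,0,0],"xyz": [0,0.077,-0.005],"gripper": 0.2}
    - {"turn": [-0.17,0,0],"xyz": [0,0.097,-0.007],"gripper": 0.2}
    - {"turn": [-0.21,0,0],"xyz": [0,0.116,-0.01],"gripper": 0.2}
    - {"turn": [-0.24,0,0],"xyz": [0,0.135,-0.014],"gripper": 0.2}
    - {"turn": [-0.27,0,0],"xyz": [0,0.154,-0.018],"gripper": 0.2}
    - {"turn": [-0.27,0,0],"xyz": [0,0.154,-0.018],"gripper": 0.2}
    - {"turn": [-0.27,0,0],"xyz": [0,0.154,-0.018],"gripper": 0.2}

```text
clock: 7.95
tool_pos: [0.3896, -0.2068, 0.0663]
tcp_rot: [-1.899, 0.55, 1.907]
ft_force: [-0.7, 0.6, 5.9]
grip_width: 0.249
```

```bash
python3 -c "
from h import *
st(); arc(148,n=2)
im=shot('top','tp6');crop(im,265,115,395,245,5,'pics/tp6c.png')"
```

```text
t 7.95 pos [ 0.3896 -0.2068  0.0663] yaw -122.2 x [-0.004  0.001 -1.   ] F [-0.7   0.65  5.89] g 0.249 q [-0.04  0.16 -0.69 -0.   -0.72  1.05]
from 148.63768676881435 r 0.2165590919340443
{"turn": [0.01, 0.01, -0.00], "xyz": [-0.001, -0.004, 0.000], "gripper": 0.2},
{"turn": [0.01, 0.01, -0.00], "xyz": [-0.002, -0.008, 0.000], "gripper": 0.2},
```

View pics/tp6c.png

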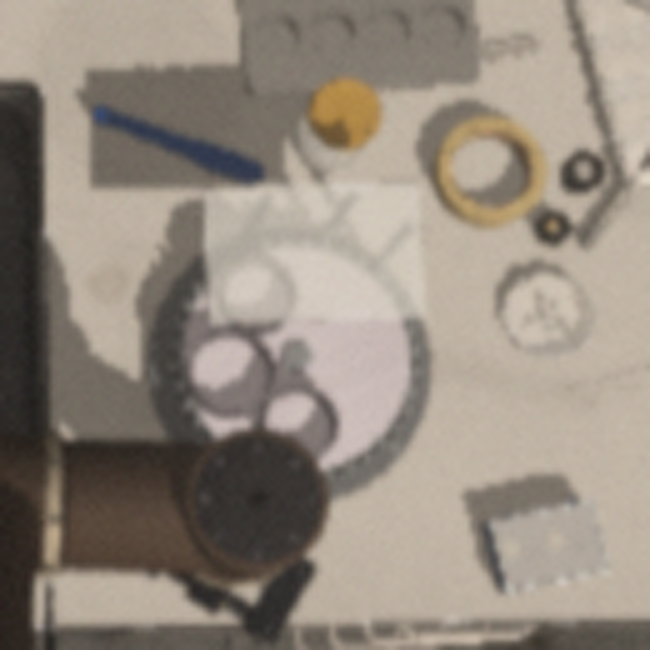

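```bash
python3 -c "
from h import *
mv([.3896,-.2068,.22],238); mv([.40,-.04,.25],240)"
```

```text
xyz [-0.512, 0.001, 0.002] turn [-0.004, 0.005, -0.002]
xyz [-0.612, -0.488, 0.269] turn [-0.049, 0.005, -0.002]
```

Request:
play_rows:
  plan:
    - {"turn": [0,0,0],"xyz": [0,0,0],"gripper": 0.5}
    - {"turn": [0,0,0],"xyz": [0,0,0],"gripper": 0.5}
    - {"turn": [0,0,0],"xyz": [0,0,0],"gripper": 0.5}
    - {"turn": [0,0,0],"xyz": [-0.05,0,0],"gripper": 0.5}
    - {"turn": [0,0,0],"xyz": [-0.14,0,0],"gripper": 0.6}
    - {"turn": [0,0,0],"xyz": [-0.27,0,0],"gripper": 0.8}
    - {"turn": [0,0,0],"xyz": [-0.4,0,0],"gripper": 1}
    - {"turn": [0,0,0],"xyz": [-0.512,-0.1,0.05],"gripper": 1}
    - {"turn": [-0.05,0.005,0],"xyz": [-0.612,-0.22,0.12],"gripper": 1}
    - {"turn": [-0.05,0.005,0],"xyz": [-0.612,-0.35,0.19],"gripper": 1}

```text
clock: 8.83
tool_pos: [0.3983, -0.103, 0.2509]
tcp_rot: [-1.931, 0.516, 1.923]
ft_force: [1.8, 1.1, 0.1]
grip_width: 0.89
```

```bash
python3 -c "
from h import *
st(); im=shot('wrist','w7')"
```

```text
t 8.83 pos [ 0.3983 -0.103   0.2509] yaw -120.0 x [ 0.004 -0.001 -1.   ] F [1.8  1.09 0.06] g 0.89 q [ 0.23 -0.12 -0.49  0.   -1.2   0.81]
```

View pics/w7.png

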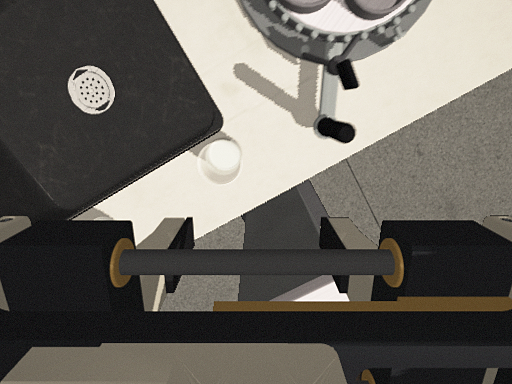

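```bash
python3 -c "
from h import *
im=cv2.imread('pics/w7.png'); crop(im,180,110,280,200,7,'pics/w7c.png'); crop(im,230,0,450,150,3.5,'pics/w7d.png')"
```

```text
(no output)
```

View pics/w7c.png

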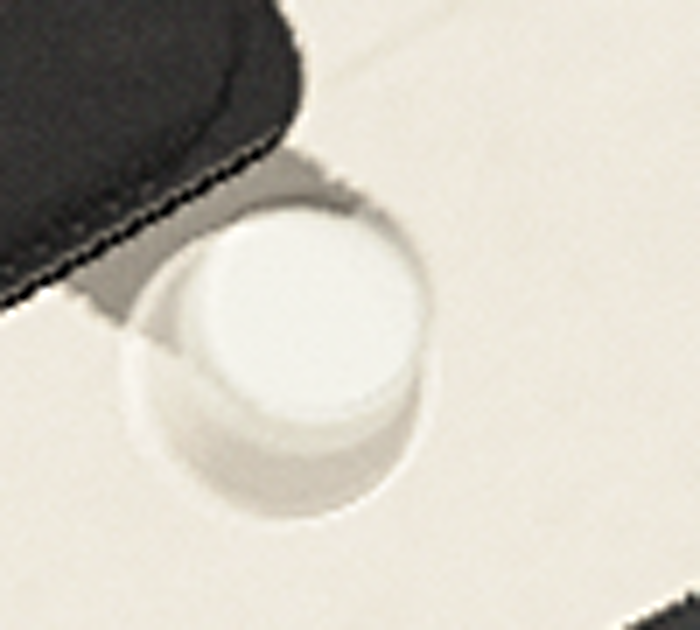

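View pics/w7d.png

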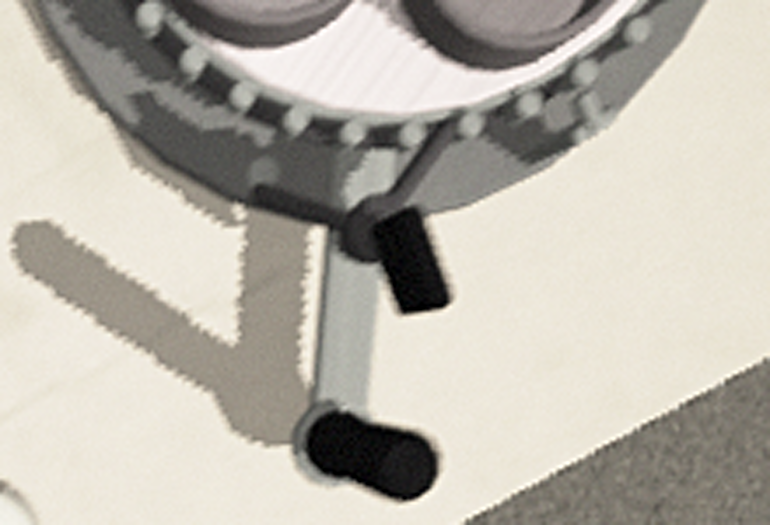

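```bash
python3 -c "
from h import *
c=lc('w7'); f=lambda x,y:(180+(x+.5)/7-.5,110+(y+.5)/7-.5)
for u,z in [((281,363),.072),((306,330),.0)]: print(onz('wrist',f(*u),z,c).round(4))
g=lambda x,y:(230+(x+.5)/3.5-.5,(y+.5)/3.5-.5)
print('knob',onz('wrist',g(406,466),.117,c))
mv([.423,-.063,.13],240); mv([.423,-.063,.034],240)"
```

```text
[ 0.4262 -0.0662  0.072 ]
[ 0.4217 -0.0589  0.    ]
knob [ 0.3916223  -0.20458642  0.117     ]
xyz [0.403, -0.135, -0.012] turn [0.004, -0.005, 0.005]
xyz [0.723, -0.134, -0.011] turn [0.004, -0.005, 0.005]
```

```bash
python3 -c "
from h import *
mv([.385,-.04,.19],240)"
```

```text
xyz [0.202, -0.139, 0.135] turn [0.004, -0.005, 0.005]
```

Request:
play_rows:
  plan:
    - {"turn": [0,-0.005,0.005],"xyz": [0.2,-0.14,0.135],"gripper": 1}
    - {"turn": [0,-0.005,0.005],"xyz": [0.2,-0.14,0.135],"gripper": 1}
    - {"turn": [0,-0.005,0.005],"xyz": [0.2,-0.14,0.135],"gripper": 1}
    - {"turn": [0,-0.005,0.005],"xyz": [0.2,-0.14,0.135],"gripper": 1}
    - {"turn": [0,-0.005,0.005],"xyz": [0.2,-0.14,0.135],"gripper": 1}
    - {"turn": [0,-0.005,0.005],"xyz": [0.2,-0.14,0.135],"gripper": 1}
    - {"turn": [0,-0.005,0.005],"xyz": [0.2,-0.14,0.135],"gripper": 1}
    - {"turn": [0,-0.005,0.005],"xyz": [0.2,-0.14,0.135],"gripper": 1}
    - {"turn": [0,-0.005,0.005],"xyz": [0.2,-0.14,0.135],"gripper": 1}
    - {"turn": [0,-0.005,0.005],"xyz": [0.2,-0.14,0.135],"gripper": 1}

```text
clock: 9.72
tool_pos: [0.3828, -0.0469, 0.1869]
tcp_rot: [-1.921, 0.521, 1.934]
ft_force: [-0.4, 0.1, 0.7]
grip_width: 1.0
```

```bash
python3 -c "
from h import *
st(); im=shot('wrist','w8'); crop(im,150,60,350,220,4,'pics/w8c.png')"
```

```text
t 9.72 pos [ 0.3828 -0.0469  0.1869] yaw -120.0 x [-0.007 -0.002 -1.   ] F [-0.39  0.1   0.69] g 1.0 q [ 0.4  -0.11 -0.63 -0.   -1.05  0.65]
```

View pics/w8c.png

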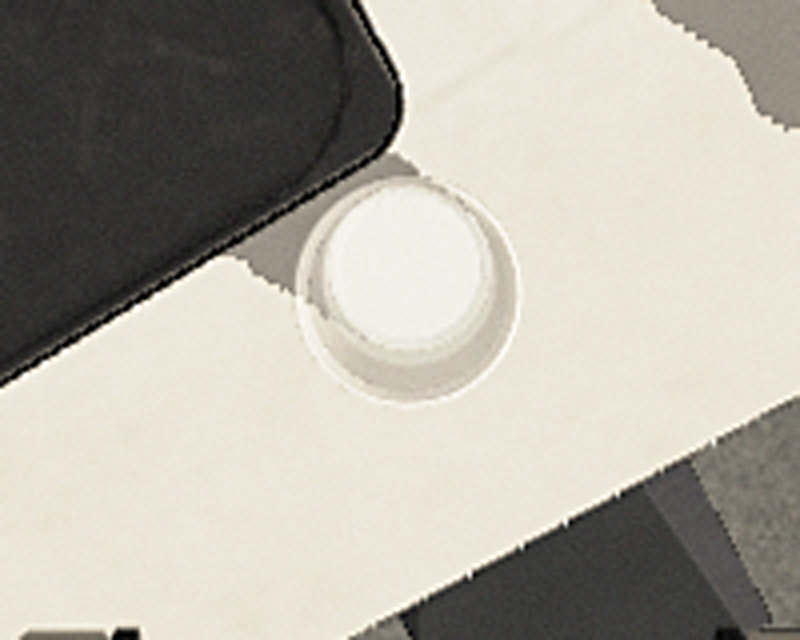

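```bash
python3 -c "
from h import *
c7=lc('w7'); f=lambda x,y:(180+(x+.5)/7-.5,110+(y+.5)/7-.5)
c=lc('w8'); g=lambda x,y:(150+(x+.5)/4-.5,60+(y+.5)/4-.5)
print(onz('',g(407.5,292),.072,c),onz('',g(408,270),.005,c))
print(tri([ray('',f(281,363),c7),ray('',g(407.5,292),c)]))
mv([.425,-.064,.13],240); mv([.425,-.064,.034],240)"
```

```text
[ 0.42511751 -0.06592788  0.072     ] [ 0.42468913 -0.06497193  0.005     ]
(array([ 0.42539155, -0.06567779,  0.06917602]), [np.float64(0.0005275518722138389), np.float64(0.0005275518722137818)])
xyz [0.189, -0.022, -0.151] turn [-0.001, 0.007, -0.007]
xyz [0.509, -0.024, -0.153] turn [-0.001, 0.007, -0.007]
```

Request:
play_rows:
  plan:
    - {"turn": [0,0.007,-0.007],"xyz": [0.1,-0.017,-0.154],"gripper": 1}
    - {"turn": [0,0.007,-0.007],"xyz": [0.189,-0.017,-0.154],"gripper": 1}
    - {"turn": [0,0.007,-0.007],"xyz": [0.189,-0.017,-0.154],"gripper": 1}
    - {"turn": [0,0.007,-0.007],"xyz": [0.25,-0.018,-0.154],"gripper": 1}
    - {"turn": [0,0.007,-0.007],"xyz": [0.33,-0.018,-0.155],"gripper": 1}
    - {"turn": [0,0.007,-0.007],"xyz": [0.4,-0.019,-0.156],"gripper": 1}
    - {"turn": [0,0.007,-0.007],"xyz": [0.46,-0.019,-0.156],"gripper": 1}
    - {"turn": [0,0.007,-0.007],"xyz": [0.509,-0.019,-0.156],"gripper": 1}
    - {"turn": [0,0.007,-0.007],"xyz": [0.509,-0.019,-0.156],"gripper": 1}
    - {"turn": [0,0.007,-0.007],"xyz": [0.509,-0.019,-0.156],"gripper": 1}

```text
clock: 10.6
tool_pos: [0.4246, -0.0654, 0.0339]
tcp_rot: [-1.926, 0.517, 1.929]
ft_force: [0.7, 1.0, 0.1]
grip_width: 1.0
```

```bash
python3 -c "
from h import *
st(); im=shot('wrist','w9')"
```

```text
t 10.6 pos [ 0.4246 -0.0654  0.0339] yaw -120.0 x [-0.002 -0.001 -1.   ] F [0.69 1.03 0.12] g 1.0 q [ 0.31  0.19 -0.76  0.   -0.62  0.74]
```

View pics/w9.png

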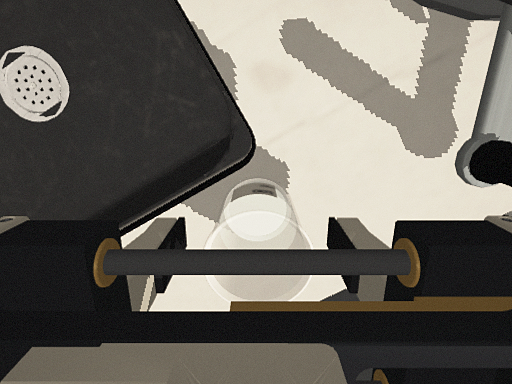

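Request:
play_rows:
  newtons: 18
  plan:
    - {"turn": [0,0,0],"xyz": [0,0,0],"gripper": 0.55}
    - {"turn": [0,0,0],"xyz": [0,0,0],"gripper": 0.55}
    - {"turn": [0,0,0],"xyz": [0,0,0],"gripper": 0.55}
    - {"turn": [0,0,0],"xyz": [0,0,0],"gripper": 0.55}
    - {"turn": [0,0,0],"xyz": [0,0,0],"gripper": 0.55}
    - {"turn": [0,0,0],"xyz": [0,0,0],"gripper": 0.55}
    - {"turn": [0,0,0],"xyz": [-0.06,0,0],"gripper": 0.55}
    - {"turn": [0,0,0],"xyz": [-0.17,0,0],"gripper": 0.55}
    - {"turn": [0,0,0],"xyz": [-0.28,0,0],"gripper": 0.55}
    - {"turn": [0,0,0],"xyz": [-0.4,0,0],"gripper": 0.55}

```text
clock: 11.48
tool_pos: [0.4234, -0.0655, 0.1541]
tcp_rot: [-1.925, 0.518, 1.93]
ft_force: [1.6, 1.3, -3.5]
grip_width: 0.616
```

```bash
python3 -c "
from h import *
st(); mv([.44,-.24,.21],240)"
```

```text
t 11.48 pos [ 0.4234 -0.0655  0.1541] yaw -120.0 x [-0.003 -0.001 -1.   ] F [ 1.62  1.31 -3.54] g 0.616 q [ 0.31  0.01 -0.61 -0.   -0.96  0.74]
xyz [-0.186, 0.477, -0.338] turn [0.0, 0.003, -0.003]
```

Request:
play_rows:
  plan:
    - {"turn": [0,0,0],"xyz": [-0.19,0.1,-0.07],"gripper": 0.55}
    - {"turn": [0,0,0],"xyz": [-0.19,0.2,-0.14],"gripper": 0.55}
    - {"turn": [0,0,0],"xyz": [-0.19,0.3,-0.21],"gripper": 0.55}
    - {"turn": [0,0,0],"xyz": [-0.19,0.4,-0.28],"gripper": 0.55}
    - {"turn": [0,0,0],"xyz": [-0.19,0.477,-0.338],"gripper": 0.55}
    - {"turn": [0,0,0],"xyz": [-0.19,0.477,-0.338],"gripper": 0.55}
    - {"turn": [0,0,0],"xyz": [-0.19,0.477,-0.338],"gripper": 0.55}
    - {"turn": [0,0,0],"xyz": [-0.19,0.477,-0.338],"gripper": 0.55}
    - {"turn": [0,0,0],"xyz": [-0.19,0.477,-0.338],"gripper": 0.55}
    - {"turn": [0,0,0],"xyz": [-0.19,0.477,-0.338],"gripper": 0.55}

```text
clock: 12.32
tool_pos: [0.4412, -0.2389, 0.2107]
tcp_rot: [-1.928, 0.515, 1.928]
ft_force: [0.4, 0.9, -3.8]
grip_width: 0.616
```

```bash
python3 -c "
from h import *
st(); im=shot('wrist','w10'); crop(im,130,0,390,220,3,'pics/w10c.png')"
```

```text
t 12.32 pos [ 0.4412 -0.2389  0.2107] yaw -119.9 x [-0.  0. -1.] F [ 0.41  0.88 -3.79] g 0.616 q [-0.1   0.08 -0.39 -0.   -1.1   1.15]
```

View pics/w10c.png

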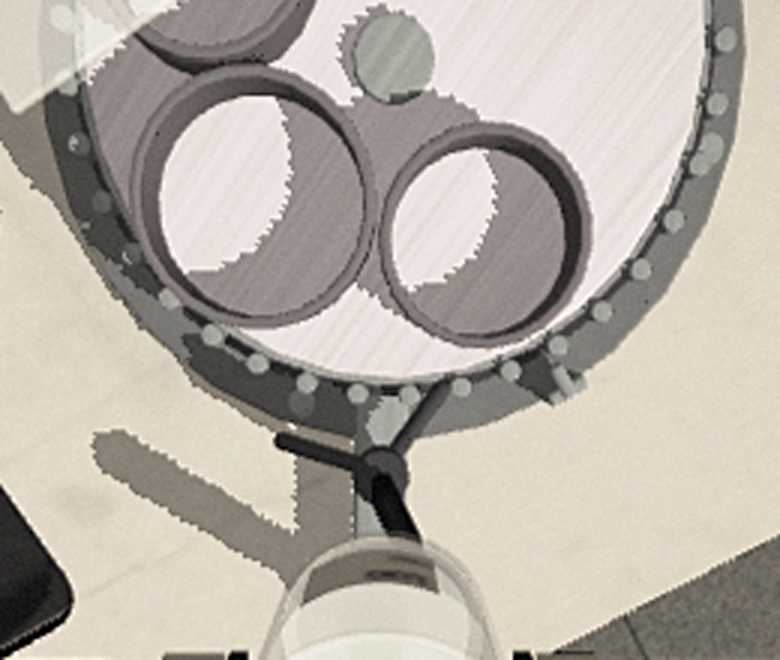

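```bash
cat > pk.py <<'E'
from h import *
def fitrim(edge_px, c, z):
    """least squares circle through rim points cast on plane z"""
    P=np.array([onz('',u,z,c)[:2] for u in edge_px])
    M=np.c_[2*P,np.ones(len(P))]; s=np.linalg.lstsq(M,(P**2).sum(1),rcond=None)[0]
    r=np.sqrt(s[2]+s[0]**2+s[1]**2); return s[:2],r,np.abs(np.hypot(*(P-s[:2]).T)-r).max()
E
python3 -c "
from pk import *
c=lc('w10'); g=lambda x,y:(130+(x+.5)/3-.5,(y+.5)/3-.5)
pts=[g(*p) for p in [(380,232),(592,225),(487,121),(484,347),(415,150),(560,150),(563,310),(412,310)]]
print('pk1',fitrim(pts,c,.074))
pts=[g(*p) for p in [(133,200),(376,195),(250,64),(255,328),(165,110),(345,120),(345,280),(170,290)]]
print('pk2',fitrim(pts,c,.074))
print('hub',onz('',g(395,57),.055,c),'tab',onz('',g(572,372),.052,c))
"
```

```text
pk1 (array([ 0.50817932, -0.31718174]), np.float64(0.03476926799098036), np.float64(0.0012039460982686476))
pk2 (array([ 0.55534402, -0.25620065]), np.float64(0.039185366327455506), np.float64(0.0011189252630083232))
hub [ 0.57288667 -0.31962862  0.055     ] tab [ 0.45111802 -0.3257124   0.052     ]
```

```bash
python3 -c "
from h import *
mv([.508,-.317,.18],265)"
```

```text
xyz [0.103, 0.115, -0.322] turn [-0.553, -0.0, 0.0]
```

Request:
play_rows:
  plan:
    - {"turn": [-0.15,0,0],"xyz": [0,0.03,-0.08],"gripper": 0.55}
    - {"turn": [-0.3,0,0],"xyz": [0,0.06,-0.16],"gripper": 0.55}
    - {"turn": [-0.45,0,0],"xyz": [0,0.09,-0.24],"gripper": 0.55}
    - {"turn": [-0.553,0,0],"xyz": [0.05,0.115,-0.322],"gripper": 0.55}
    - {"turn": [-0.553,0,0],"xyz": [0.103,0.115,-0.322],"gripper": 0.55}
    - {"turn": [-0.553,0,0],"xyz": [0.103,0.115,-0.322],"gripper": 0.55}
    - {"turn": [-0.553,0,0],"xyz": [0.103,0.115,-0.322],"gripper": 0.55}
    - {"turn": [-0.553,0,0],"xyz": [0.103,0.115,-0.322],"gripper": 0.55}
    - {"turn": [-0.553,0,0],"xyz": [0.103,0.115,-0.322],"gripper": 0.55}
    - {"turn": [-0.553,0,0],"xyz": [0.103,0.115,-0.322],"gripper": 0.55}

```text
clock: 13.2
tool_pos: [0.5082, -0.3177, 0.1814]
tcp_rot: [-2.179, 0.097, 2.174]
ft_force: [0.6, -0.5, -3.7]
grip_width: 0.611
```

```bash
python3 -c "
from h import *
st();mv([.508,-.317,.083],265); im=shot('wrist','w11')"
```

```text
t 13.2 pos [ 0.5082 -0.3177  0.1814] yaw -95.1 x [ 0.002 -0.001 -1.   ] F [ 0.56 -0.49 -3.69] g 0.611 q [-0.23  0.27 -0.23  0.   -1.07  1.72]
xyz [0.328, -0.002, 0.001] turn [-0.001, -0.003, -0.001]
```

View pics/w11.png

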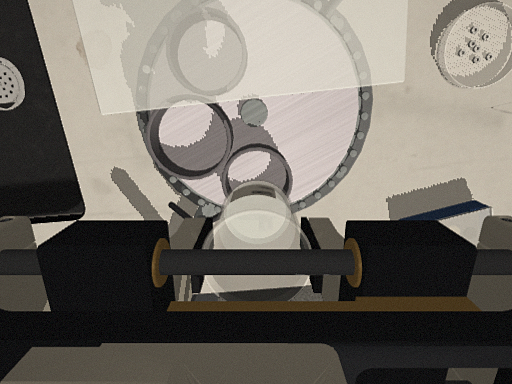

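Request:
play_rows:
  plan:
    - {"turn": [0,0,0],"xyz": [0.06,-0.002,0],"gripper": 0.55}
    - {"turn": [0,0,0],"xyz": [0.12,-0.002,0],"gripper": 0.55}
    - {"turn": [0,0,0],"xyz": [0.18,-0.002,0],"gripper": 0.55}
    - {"turn": [0,0,0],"xyz": [0.23,-0.002,0],"gripper": 0.55}
    - {"turn": [0,0,0],"xyz": [0.27,-0.002,0],"gripper": 0.55}
    - {"turn": [0,0,0],"xyz": [0.3,-0.002,0],"gripper": 0.55}
    - {"turn": [0,0,0],"xyz": [0.315,-0.002,0],"gripper": 0.55}
    - {"turn": [0,0,0],"xyz": [0.325,-0.002,0],"gripper": 0.55}
    - {"turn": [0,0,0],"xyz": [0.325,-0.002,0],"gripper": 0.55}
    - {"turn": [0,0,0],"xyz": [0.325,-0.002,0],"gripper": 0.55}

```text
clock: 14.08
tool_pos: [0.5084, -0.3176, 0.0832]
tcp_rot: [-2.178, 0.097, 2.175]
ft_force: [-0.4, 0.3, -3.0]
grip_width: 0.612
```

```bash
python3 -c "
from h import *
st()"
```

```text
t 14.08 pos [ 0.5084 -0.3176  0.0832] yaw -95.1 x [ 0.001 -0.001 -1.   ] F [-0.4   0.33 -3.01] g 0.612 q [-0.23  0.36 -0.34  0.   -0.87  1.71]
```

Request:
play_rows:
  plan:
    - {"turn": [0,0,0],"xyz": [0.004,0,0],"gripper": 0.55}
    - {"turn": [0,0,0],"xyz": [0.004,0,0],"gripper": 0.8}
    - {"turn": [0,0,0],"xyz": [0.004,0,0],"gripper": 0.8}
    - {"turn": [0,0,0],"xyz": [0.004,0,0],"gripper": 0.8}
    - {"turn": [0,0,0],"xyz": [0.004,0,0],"gripper": 0.8}
    - {"turn": [0,0,0],"xyz": [-0.06,0,0],"gripper": 0.8}
    - {"turn": [0,0,0],"xyz": [-0.15,0,0],"gripper": 0.8}
    - {"turn": [0,0,0],"xyz": [-0.27,0,0],"gripper": 0.6}
    - {"turn": [0,0,0],"xyz": [-0.4,0,0],"gripper": 0.5}
    - {"turn": [0,0,0],"xyz": [-0.4,0,0.1],"gripper": 0.5}

```text
clock: 14.92
tool_pos: [0.4851, -0.3173, 0.2104]
tcp_rot: [-2.194, 0.101, 2.167]
ft_force: [1.8, -1.8, 2.6]
grip_width: 0.631
```

```bash
python3 -c "
from h import *
st(); mv([.39,-.206,.21],238);im=shot('wrist','w12'); im=shot('side','sd12'); crop(im,200,110,300,220,5,'pics/sd12c.png')"
```

```text
t 14.92 pos [ 0.4851 -0.3173  0.2104] yaw -94.9 x [ 0.012 -0.007 -1.   ] F [ 1.85 -1.77  2.59] g 0.631 q [-0.24  0.21 -0.24  0.   -1.11  1.72]
xyz [-0.005, -0.343, 0.348] turn [0.602, -0.017, -0.004]
```

View pics/w12.png

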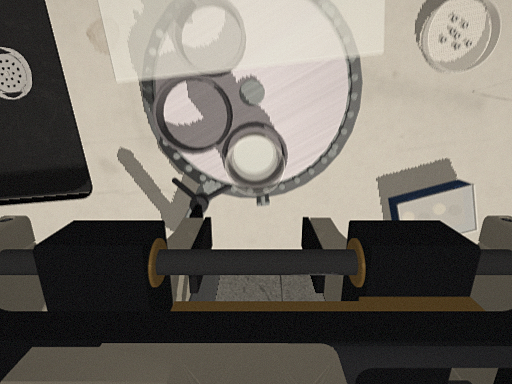

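View pics/sd12c.png

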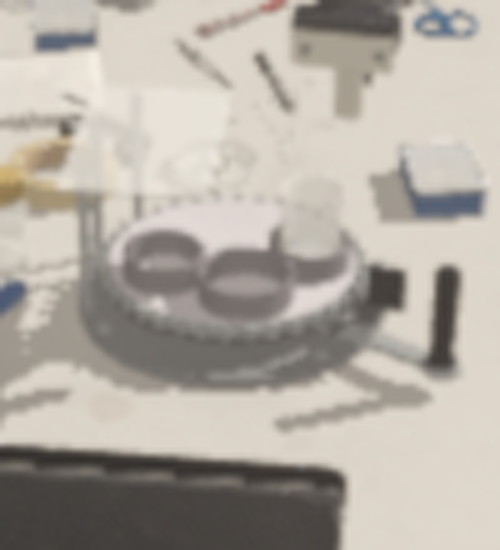

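Request:
play_rows:
  plan:
    - {"turn": [0.15,-0.017,0],"xyz": [0,-0.11,0.12],"gripper": 0.5}
    - {"turn": [0.3,-0.017,0],"xyz": [0,-0.22,0.23],"gripper": 0.5}
    - {"turn": [0.45,-0.017,0],"xyz": [0,-0.343,0.348],"gripper": 0.5}
    - {"turn": [0.6,-0.017,0],"xyz": [0,-0.343,0.348],"gripper": 0.5}
    - {"turn": [0.6,-0.017,0],"xyz": [0,-0.343,0.348],"gripper": 0.5}
    - {"turn": [0.6,-0.017,0],"xyz": [0,-0.343,0.348],"gripper": 0.5}
    - {"turn": [0.6,-0.017,0],"xyz": [0,-0.343,0.348],"gripper": 0.5}
    - {"turn": [0.6,-0.017,0],"xyz": [0.1,-0.343,0.348],"gripper": 0.5}
    - {"turn": [0.6,-0.017,0],"xyz": [0.1,-0.343,0.348],"gripper": 0.5}
    - {"turn": [0.6,-0.017,0],"xyz": [0.1,-0.343,0.348],"gripper": 0.5}

```text
clock: 15.85
tool_pos: [0.3824, -0.2035, 0.1713]
tcp_rot: [-1.887, 0.548, 1.922]
ft_force: [-0.4, 0.4, 0.5]
grip_width: 0.501
```

```bash
python3 -c "
from h import *
st(); mv([.39,-.206,.067],238);im=shot('wrist','w13')"
```

```text
t 15.85 pos [ 0.3824 -0.2035  0.1713] yaw -122.1 x [-0.017  0.004 -1.   ] F [-0.41  0.38  0.46] g 0.501 q [-0.03  0.01 -0.56 -0.   -1.02  1.05]
xyz [0.347, -0.008, -0.032] turn [-0.002, 0.021, -0.007]
```

View pics/w13.png

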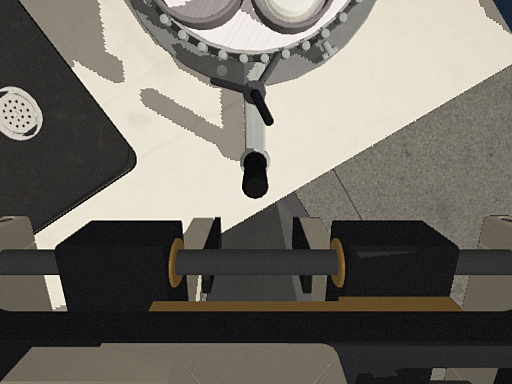

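Aligned with the knob. Descend and grip.

Request:
play_rows:
  newtons: 20
  plan:
    - {"turn": [0,0.021,-0.007],"xyz": [0.1,-0.008,-0.032],"gripper": 0.5}
    - {"turn": [0,0.021,-0.007],"xyz": [0.2,-0.008,-0.032],"gripper": 0.5}
    - {"turn": [0,0.021,-0.007],"xyz": [0.28,-0.008,-0.032],"gripper": 0.5}
    - {"turn": [0,0.021,-0.007],"xyz": [0.347,-0.008,-0.032],"gripper": 0.5}
    - {"turn": [0,0.021,-0.007],"xyz": [0.347,-0.008,-0.032],"gripper": 0.5}
    - {"turn": [0,0.021,-0.007],"xyz": [0.347,-0.008,-0.032],"gripper": 0.2}
    - {"turn": [0,0.021,-0.007],"xyz": [0.347,-0.008,-0.032],"gripper": 0.2}
    - {"turn": [0,0.021,-0.007],"xyz": [0.347,-0.008,-0.032],"gripper": 0.2}
    - {"turn": [0,0.021,-0.007],"xyz": [0.347,-0.008,-0.032],"gripper": 0.2}
    - {"turn": [0,0.021,-0.007],"xyz": [0.347,-0.008,-0.032],"gripper": 0.2}

```text
clock: 16.73
tool_pos: [0.3922, -0.2061, 0.0696]
tcp_rot: [-1.911, 0.546, 1.897]
ft_force: [-0.7, -1.8, 7.5]
grip_width: 0.249
```

```bash
python3 -c "
from h import *
st(); arc(104.8)"
```

```text
t 16.73 pos [ 0.3922 -0.2061  0.0696] yaw -122.1 x [ 0.007 -0.001 -1.   ] F [-0.73 -1.82  7.51] g 0.249 q [-0.04  0.15 -0.7   0.   -0.72  1.05]
from 148.10359633681725 r 0.21468861755135835
{"turn": [0.10, -0.01, 0.00], "xyz": [0.001, -0.054, -0.002], "gripper": 0.2},
{"turn": [0.19, -0.01, 0.00], "xyz": [0.002, -0.108, -0.008], "gripper": 0.2},
{"turn": [0.29, -0.01, 0.00], "xyz": [0.003, -0.161, -0.018], "gripper": 0.2},
{"turn": [0.38, -0.01, 0.00], "xyz": [0.004, -0.213, -0.032], "gripper": 0.2},
{"turn": [0.48, -0.01, 0.01], "xyz": [0.005, -0.264, -0.050], "gripper": 0.2},
{"turn": [0.58, -0.01, 0.01], "xyz": [0.007, -0.314, -0.071], "gripper": 0.2},
{"turn": [0.67, -0.01, 0.01], "xyz": [0.008, -0.361, -0.097], "gripper": 0.2},
{"turn": [0.77, -0.01, 0.01], "xyz": [0.009, -0.407, -0.126], "gripper": 0.2},
{"turn": [0.87, -0.01, 0.01], "xyz": [0.010, -0.451, -0.158], "gripper": 0.2},
{"turn": [0.96, -0.01, 0.01], "xyz": [0.011, -0.491, -0.193], "gripper": 0.2},
```

Request:
play_rows:
  newtons: 20
  plan:
    - {"turn": [0.1,0,0],"xyz": [0,-0.054,-0.002],"gripper": 0.2}
    - {"turn": [0.19,0,0],"xyz": [0.001,-0.108,-0.008],"gripper": 0.2}
    - {"turn": [0.29,0,0],"xyz": [0.002,-0.161,-0.018],"gripper": 0.2}
    - {"turn": [0.38,0,0],"xyz": [0.003,-0.213,-0.032],"gripper": 0.2}
    - {"turn": [0.48,0,0],"xyz": [0.004,-0.264,-0.05],"gripper": 0.2}
    - {"turn": [0.58,0,0],"xyz": [0.005,-0.314,-0.071],"gripper": 0.2}
    - {"turn": [0.67,0,0],"xyz": [0.006,-0.361,-0.097],"gripper": 0.2}
    - {"turn": [0.77,0,0],"xyz": [0.006,-0.407,-0.126],"gripper": 0.2}
    - {"turn": [0.87,0,0],"xyz": [0.006,-0.451,-0.158],"gripper": 0.2}
    - {"turn": [0.96,0,0],"xyz": [0.006,-0.491,-0.193],"gripper": 0.2}

```text
clock: 17.57
tool_pos: [0.5204, -0.1118, 0.0695]
tcp_rot: [-1.399, 1.074, 1.388]
ft_force: [-2.1, -6.7, 15.2]
grip_width: 0.251
```

```bash
python3 -c "
from h import *
st(); arc(149); im=shot('wrist','w14')"
```

```text
t 17.57 pos [ 0.5204 -0.1118  0.0695] yaw -165.4 x [ 0.007 -0.001 -1.   ] F [-2.13 -6.73 15.16] g 0.251 q [ 0.16  0.28 -0.51  0.   -0.77  0.09]
from 104.60790960191166 r 0.21462534400722758
{"turn": [-0.10, -0.00, 0.01], "xyz": [0.000, 0.055, -0.002], "gripper": 0.2},
{"turn": [-0.20, -0.00, 0.01], "xyz": [0.001, 0.110, -0.009], "gripper": 0.2},
{"turn": [-0.30, -0.00, 0.01], "xyz": [0.001, 0.165, -0.019], "gripper": 0.2},
{"turn": [-0.39, -0.01, 0.01], "xyz": [0.002, 0.218, -0.034], "gripper": 0.2},
{"turn": [-0.49, -0.01, 0.01], "xyz": [0.003, 0.270, -0.053], "gripper": 0.2},
{"turn": [-0.59, -0.01, 0.01], "xyz": [0.003, 0.321, -0.076], "gripper": 0.2},
{"turn": [-0.69, -0.01, 0.01], "xyz": [0.004, 0.369, -0.103], "gripper": 0.2},
{"turn": [-0.79, -0.01, 0.01], "xyz": [0.004, 0.416, -0.133], "gripper": 0.2},
{"turn": [-0.89, -0.01, 0.01], "xyz": [0.005, 0.459, -0.167], "gripper": 0.2},
{"turn": [-0.99, -0.01, 0.01], "xyz": [0.006, 0.500, -0.204], "gripper": 0.2},
```

View pics/w14.png

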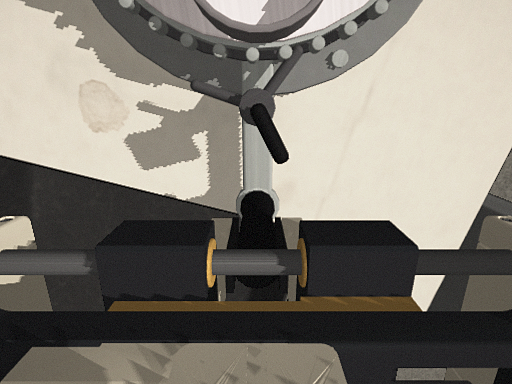

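Request:
play_rows:
  newtons: 20
  plan:
    - {"turn": [-0.1,0,0],"xyz": [-0.003,0.055,-0.002],"gripper": 0.2}
    - {"turn": [-0.2,0,0],"xyz": [-0.005,0.11,-0.009],"gripper": 0.2}
    - {"turn": [-0.3,0,0],"xyz": [-0.005,0.165,-0.019],"gripper": 0.2}
    - {"turn": [-0.39,0,0],"xyz": [-0.004,0.218,-0.034],"gripper": 0.2}
    - {"turn": [-0.49,0,0],"xyz": [-0.004,0.27,-0.053],"gripper": 0.2}
    - {"turn": [-0.59,0,0],"xyz": [-0.003,0.321,-0.076],"gripper": 0.2}
    - {"turn": [-0.69,0,0],"xyz": [-0.003,0.369,-0.103],"gripper": 0.2}
    - {"turn": [-0.79,0,0],"xyz": [-0.002,0.416,-0.133],"gripper": 0.2}
    - {"turn": [-0.89,0,0],"xyz": [-0.002,0.459,-0.167],"gripper": 0.2}
    - {"turn": [-0.98,0,0],"xyz": [-0.001,0.498,-0.203],"gripper": 0.2}

```text
clock: 18.45
tool_pos: [0.391, -0.2084, 0.0693]
tcp_rot: [-1.925, 0.527, 1.908]
ft_force: [-4.7, 11.4, 28.1]
grip_width: 0.25
```

```bash
python3 -c "
from h import *
st(); arc(105); im=shot('top','tp15');crop(im,265,115,395,245,5,'pics/tp15c.png'); im=shot('wrist','w15')"
```

```text
t 18.45 pos [ 0.391  -0.2084  0.0693] yaw -120.9 x [ 0.009 -0.    -1.   ] F [-4.72 11.38 28.09] g 0.25 q [-0.04  0.15 -0.7  -0.   -0.72  1.07]
from 148.8103487711862 r 0.21446004532706184
{"turn": [0.10, -0.01, 0.01], "xyz": [0.001, -0.055, -0.002], "gripper": 0.2},
{"turn": [0.19, -0.01, 0.01], "xyz": [0.002, -0.109, -0.009], "gripper": 0.2},
{"turn": [0.29, -0.01, 0.01], "xyz": [0.003, -0.162, -0.020], "gripper": 0.2},
{"turn": [0.39, -0.01, 0.01], "xyz": [0.004, -0.215, -0.034], "gripper": 0.2},
{"turn": [0.49, -0.01, 0.01], "xyz": [0.006, -0.266, -0.053], "gripper": 0.2},
{"turn": [0.58, -0.01, 0.01], "xyz": [0.007, -0.316, -0.076], "gripper": 0.2},
{"turn": [0.68, -0.01, 0.01], "xyz": [0.008, -0.364, -0.102], "gripper": 0.2},
{"turn": [0.78, -0.01, 0.01], "xyz": [0.009, -0.410, -0.132], "gripper": 0.2},
{"turn": [0.88, -0.01, 0.01], "xyz": [0.010, -0.453, -0.165], "gripper": 0.2},
{"turn": [0.97, -0.01, 0.01], "xyz": [0.012, -0.494, -0.202], "gripper": 0.2},
```

View pics/tp15c.png

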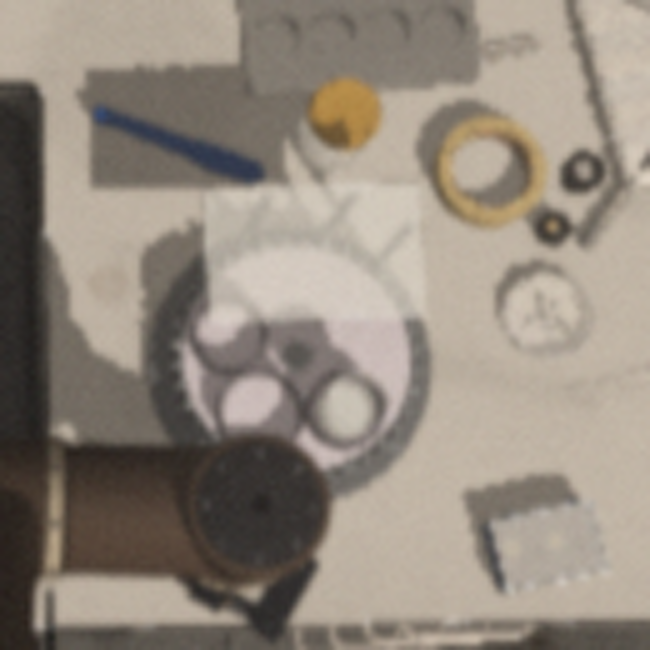

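View pics/w15.png

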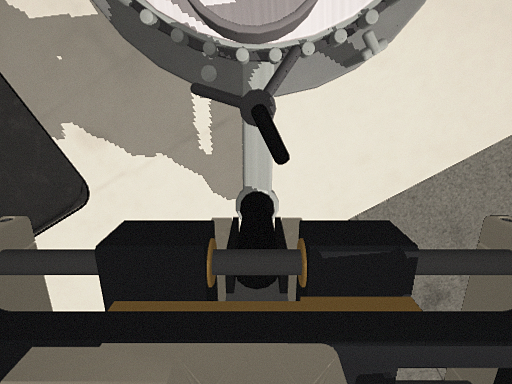

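Request:
play_rows:
  newtons: 20
  plan:
    - {"turn": [0.1,0,0],"xyz": [-0.012,-0.055,-0.002],"gripper": 0.2}
    - {"turn": [0.19,0,0],"xyz": [-0.012,-0.109,-0.009],"gripper": 0.2}
    - {"turn": [0.29,0,0],"xyz": [-0.012,-0.162,-0.02],"gripper": 0.2}
    - {"turn": [0.39,0,0],"xyz": [-0.012,-0.215,-0.034],"gripper": 0.2}
    - {"turn": [0.49,0,0],"xyz": [-0.012,-0.266,-0.053],"gripper": 0.2}
    - {"turn": [0.58,0,0],"xyz": [-0.012,-0.316,-0.076],"gripper": 0.2}
    - {"turn": [0.68,0,0],"xyz": [-0.012,-0.364,-0.102],"gripper": 0.2}
    - {"turn": [0.78,0,0],"xyz": [-0.012,-0.41,-0.132],"gripper": 0.2}
    - {"turn": [0.88,0,0],"xyz": [-0.012,-0.453,-0.165],"gripper": 0.2}
    - {"turn": [0.97,0,0],"xyz": [-0.012,-0.494,-0.202],"gripper": 0.2}

```text
clock: 19.38
tool_pos: [0.5166, -0.1121, 0.0709]
tcp_rot: [-1.399, 1.073, 1.397]
ft_force: [-6.4, 4.3, 3.2]
grip_width: 0.246
```

```bash
python3 -c "
from h import *
st(); arc(144);im=shot('top','tp16');crop(im,265,115,395,245,5,'pics/tp16c.png')"
```

```text
t 19.38 pos [ 0.5166 -0.1121  0.0709] yaw -165.1 x [ 0.001  0.001 -1.   ] F [-6.44  4.29  3.22] g 0.246 q [ 0.16  0.28 -0.51 -0.   -0.78  0.1 ]
from 105.58405694326173 r 0.21534343882653778
{"turn": [-0.09, 0.00, 0.00], "xyz": [0.001, 0.048, -0.002], "gripper": 0.2},
{"turn": [-0.17, 0.00, 0.00], "xyz": [0.002, 0.096, -0.008], "gripper": 0.2},
{"turn": [-0.26, 0.00, 0.00], "xyz": [0.004, 0.143, -0.016], "gripper": 0.2},
{"turn": [-0.34, 0.00, 0.00], "xyz": [0.005, 0.190, -0.028], "gripper": 0.2},
{"turn": [-0.43, 0.00, 0.00], "xyz": [0.006, 0.236, -0.043], "gripper": 0.2},
{"turn": [-0.51, 0.00, 0.00], "xyz": [0.007, 0.280, -0.061], "gripper": 0.2},
{"turn": [-0.60, 0.00, 0.00], "xyz": [0.008, 0.324, -0.081], "gripper": 0.2},
{"turn": [-0.68, -0.00, 0.00], "xyz": [0.010, 0.366, -0.105], "gripper": 0.2},
{"turn": [-0.77, -0.00, 0.00], "xyz": [0.011, 0.406, -0.132], "gripper": 0.2},
{"turn": [-0.85, -0.00, 0.00], "xyz": [0.012, 0.444, -0.161], "gripper": 0.2},
```

View pics/tp16c.png

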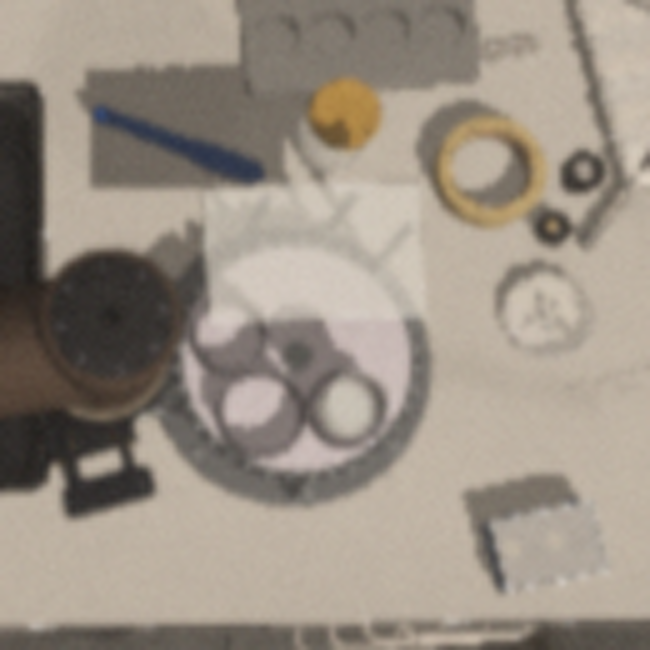

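```bash
python3 -c "
from h import *
f=lambda x,y:(265+(x+.5)/5-.5,115+(y+.5)/5-.5)
for q,z in [((258,414),.074),((345,408),.074),((229,332),.074)]:
  p=onz('top',f(*q),z)[:2]-A; print(p,np.hypot(*p),np.degrees(np.arctan2(p[1],p[0]))%360)"
```

```text
[-0.05829781  0.04181267] 0.07174213362848114 144.35094440059407
[-0.05372036 -0.03747023] 0.06549729595561679 214.89597490902614
[0.01798012 0.06549847] 0.0679215322704834 74.64974276387599
```

```bash
python3 -c "
from h import *
arc(147.5)"
```

```text
from 104.68346529953834 r 0.21521574113130926
{"turn": [-0.10, -0.00, 0.00], "xyz": [0.001, 0.054, -0.002], "gripper": 0.2},
{"turn": [-0.19, -0.00, 0.00], "xyz": [0.002, 0.107, -0.008], "gripper": 0.2},
{"turn": [-0.29, -0.00, 0.00], "xyz": [0.003, 0.159, -0.018], "gripper": 0.2},
{"turn": [-0.38, -0.00, 0.00], "xyz": [0.004, 0.211, -0.032], "gripper": 0.2},
{"turn": [-0.48, -0.00, 0.00], "xyz": [0.006, 0.262, -0.050], "gripper": 0.2},
{"turn": [-0.57, -0.00, 0.00], "xyz": [0.007, 0.311, -0.071], "gripper": 0.2},
{"turn": [-0.67, -0.00, 0.00], "xyz": [0.008, 0.358, -0.096], "gripper": 0.2},
{"turn": [-0.76, -0.00, 0.00], "xyz": [0.009, 0.404, -0.124], "gripper": 0.2},
{"turn": [-0.86, -0.00, 0.00], "xyz": [0.010, 0.447, -0.156], "gripper": 0.2},
{"turn": [-0.95, -0.00, 0.00], "xyz": [0.011, 0.488, -0.191], "gripper": 0.2},
```

Request:
play_rows:
  newtons: 20
  plan:
    - {"turn": [-0.1,0,0],"xyz": [0,0.054,-0.002],"gripper": 0.2}
    - {"turn": [-0.19,0,0],"xyz": [0,0.107,-0.008],"gripper": 0.2}
    - {"turn": [-0.29,0,0],"xyz": [0,0.159,-0.018],"gripper": 0.2}
    - {"turn": [-0.38,0,0],"xyz": [0,0.211,-0.032],"gripper": 0.2}
    - {"turn": [-0.48,0,0],"xyz": [0,0.262,-0.05],"gripper": 0.2}
    - {"turn": [-0.57,0,0],"xyz": [0,0.311,-0.071],"gripper": 0.2}
    - {"turn": [-0.67,0,0],"xyz": [0,0.358,-0.096],"gripper": 0.2}
    - {"turn": [-0.76,0,0],"xyz": [0,0.404,-0.124],"gripper": 0.2}
    - {"turn": [-0.86,0,0],"xyz": [0,0.447,-0.156],"gripper": 0.2}
    - {"turn": [-0.95,0,0],"xyz": [0,0.488,-0.191],"gripper": 0.2}

```text
clock: 20.27
tool_pos: [0.3917, -0.206, 0.0709]
tcp_rot: [-1.912, 0.541, 1.901]
ft_force: [1.9, 8.1, -0.6]
grip_width: 0.245
```

```bash
python3 -c "
from h import *
st(); im=shot('top','tp17');crop(im,265,115,395,245,5,'pics/tp17c.png'); mv([.391,-.207,.23],240); mv([.40,.06,.28],240)"
```

```text
t 20.27 pos [ 0.3917 -0.206   0.0709] yaw -121.8 x [ 0.006  0.001 -1.   ] F [ 1.92  8.1  -0.62] g 0.245 q [-0.04  0.15 -0.69 -0.   -0.73  1.05]
xyz [-0.53, -0.004, -0.003] turn [-0.035, -0.006, 0.004]
xyz [-0.697, -0.779, 0.437] turn [-0.035, -0.006, 0.004]
```

View pics/tp17c.png

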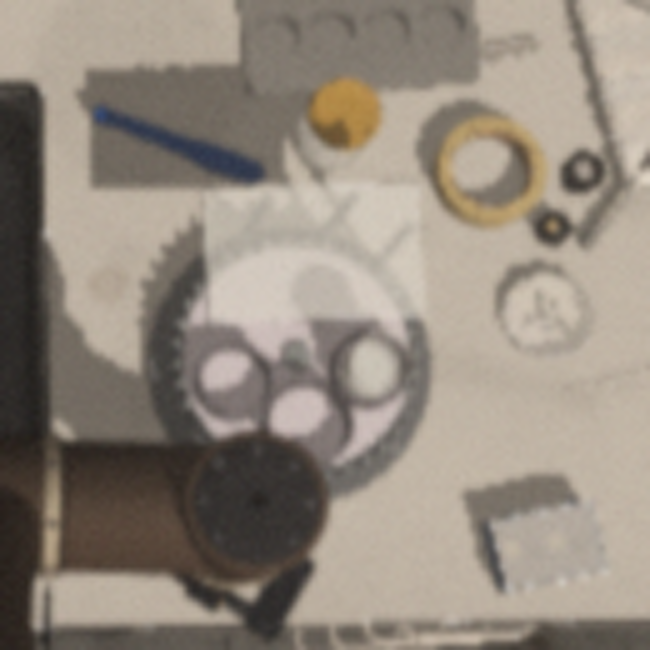

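Request:
play_rows:
  plan:
    - {"turn": [0,0,0],"xyz": [0,0,0],"gripper": 0.5}
    - {"turn": [0,0,0],"xyz": [0,0,0],"gripper": 0.5}
    - {"turn": [0,0,0],"xyz": [0,0,0],"gripper": 0.5}
    - {"turn": [0,0,0],"xyz": [-0.06,0,0],"gripper": 0.5}
    - {"turn": [0,0,0],"xyz": [-0.18,0,0],"gripper": 0.7}
    - {"turn": [0,0,0],"xyz": [-0.32,0,0],"gripper": 1}
    - {"turn": [0,0,0],"xyz": [-0.45,-0.05,0.03],"gripper": 1}
    - {"turn": [0,0,0],"xyz": [-0.56,-0.12,0.07],"gripper": 1}
    - {"turn": [0,0,0],"xyz": [-0.6,-0.25,0.14],"gripper": 1}
    - {"turn": [0,0,0],"xyz": [-0.6,-0.38,0.21],"gripper": 1}

```text
clock: 21.15
tool_pos: [0.3994, -0.0824, 0.2539]
tcp_rot: [-1.911, 0.546, 1.89]
ft_force: [1.2, 0.6, -1.2]
grip_width: 0.895
```

```bash
python3 -c "
from h import *
st(); mv([.40,.14,.26],260)"
```

```text
t 21.15 pos [ 0.3994 -0.0824  0.2539] yaw -122.3 x [ 0.011  0.001 -1.   ] F [ 1.23  0.65 -1.24] g 0.895 q [ 0.29 -0.13 -0.49  0.   -1.2   0.72]
xyz [-0.02, -0.628, 0.394] turn [-0.495, -0.013, 0.006]
```

Request:
play_rows:
  plan:
    - {"turn": [-0.495,-0.013,0.006],"xyz": [-0.02,-0.628,0.394],"gripper": 1}
    - {"turn": [-0.495,-0.013,0.006],"xyz": [-0.02,-0.628,0.394],"gripper": 1}
    - {"turn": [-0.495,-0.013,0.006],"xyz": [-0.02,-0.628,0.394],"gripper": 1}
    - {"turn": [-0.495,-0.013,0.006],"xyz": [-0.02,-0.628,0.394],"gripper": 1}
    - {"turn": [-0.495,-0.013,0.006],"xyz": [-0.02,-0.628,0.394],"gripper": 1}
    - {"turn": [-0.495,-0.013,0.006],"xyz": [-0.02,-0.628,0.394],"gripper": 1}
    - {"turn": [-0.495,-0.013,0.006],"xyz": [-0.02,-0.628,0.394],"gripper": 1}
    - {"turn": [-0.495,-0.013,0.006],"xyz": [-0.02,-0.628,0.394],"gripper": 1}
    - {"turn": [-0.495,-0.013,0.006],"xyz": [-0.02,-0.628,0.394],"gripper": 1}
    - {"turn": [-0.495,-0.013,0.006],"xyz": [-0.02,-0.628,0.394],"gripper": 1}

```text
clock: 21.98
tool_pos: [0.3974, 0.138, 0.256]
tcp_rot: [-2.125, 0.186, 2.139]
ft_force: [0.5, 0.4, -0.4]
grip_width: 1.0
```

```bash
python3 -c "
from h import *
st(); mv([.36,.30,.26],265);im=shot('wrist','w18'); im=shot('top','tp18'); crop(im,120,170,300,250,4,'pics/tp18c.png')"
```

```text
t 21.98 pos [0.3974 0.138  0.256 ] yaw -99.9 x [-0.007 -0.001 -1.   ] F [ 0.49  0.38 -0.4 ] g 1.0 q [ 0.8  -0.09 -0.45 -0.   -1.22  0.6 ]
xyz [-0.013, -0.51, 0.216] turn [-0.108, 0.009, -0.002]
```

View pics/w18.png

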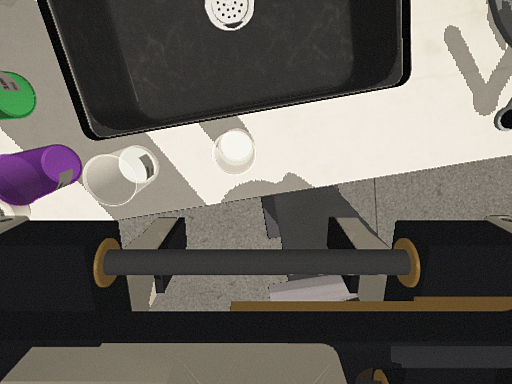

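```bash
python3 -c "
from h import *
mv([.367,.335,.22],232)"
```

```text
xyz [0.121, -0.63, 0.213] turn [0.624, 0.007, -0.004]
```

View pics/tp18c.png

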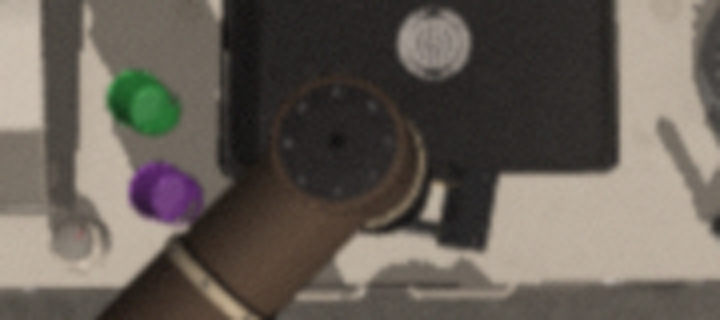

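Request:
play_rows:
  plan:
    - {"turn": [0.624,0.007,-0.004],"xyz": [0.121,-0.63,0.213],"gripper": 1}
    - {"turn": [0.624,0.007,-0.004],"xyz": [0.121,-0.63,0.213],"gripper": 1}
    - {"turn": [0.624,0.007,-0.004],"xyz": [0.121,-0.63,0.213],"gripper": 1}
    - {"turn": [0.624,0.007,-0.004],"xyz": [0.121,-0.63,0.213],"gripper": 1}
    - {"turn": [0.624,0.007,-0.004],"xyz": [0.121,-0.63,0.213],"gripper": 1}
    - {"turn": [0.624,0.007,-0.004],"xyz": [0.121,-0.63,0.213],"gripper": 1}
    - {"turn": [0.624,0.007,-0.004],"xyz": [0.121,-0.63,0.213],"gripper": 1}
    - {"turn": [0.624,0.007,-0.004],"xyz": [0.121,-0.63,0.213],"gripper": 1}
    - {"turn": [0.624,0.007,-0.004],"xyz": [0.121,-0.63,0.213],"gripper": 1}
    - {"turn": [0.624,0.007,-0.004],"xyz": [0.121,-0.63,0.213],"gripper": 1}

```text
clock: 22.92
tool_pos: [0.367, 0.3346, 0.2203]
tcp_rot: [-1.839, 0.633, 1.84]
ft_force: [-0.1, -0.3, 0.9]
grip_width: 0.999
```

```bash
python3 -c "
from h import *
st(); im=shot('wrist','w19'); crop(im,130,60,330,220,4,'pics/w19c.png')
im=cv2.imread('pics/w18.png'); crop(im,60,120,180,220,6,'pics/w18c.png')"
```

```text
t 22.92 pos [0.367  0.3346 0.2203] yaw -128.0 x [-0.  0. -1.] F [-0.09 -0.3   0.92] g 0.999 q [ 1.14  0.07 -0.38 -0.   -1.12 -0.23]
```

View pics/w19c.png

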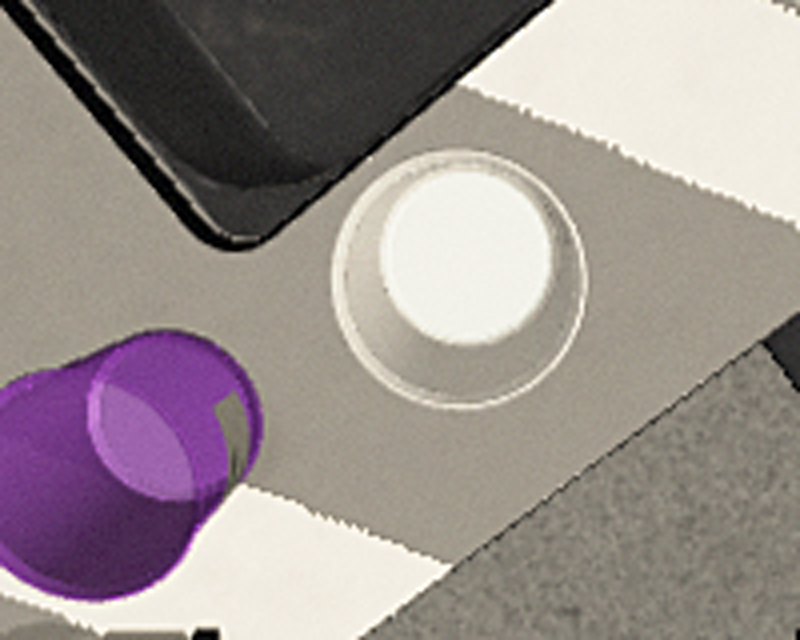

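View pics/w18c.png

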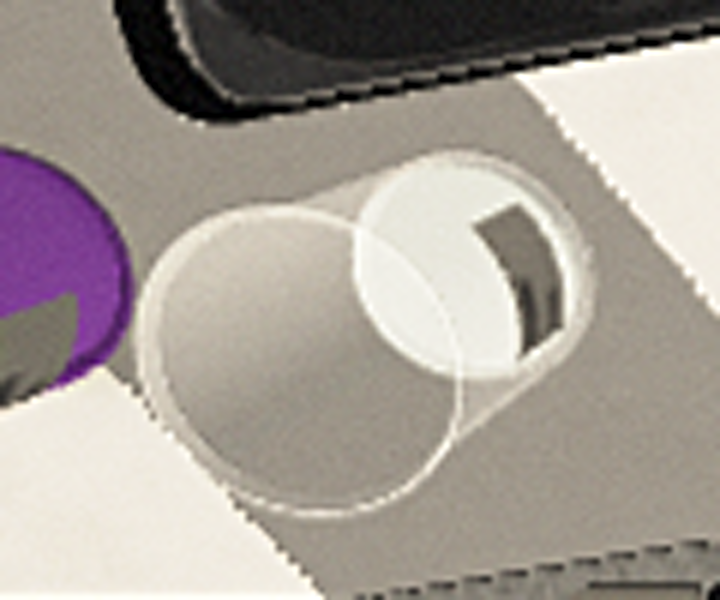

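```bash
python3 -c "
from pk import *
c=lc('w19'); g=lambda x,y:(130+(x+.5)/4-.5,60+(y+.5)/4-.5)
print(fitrim([g(*p) for p in [(331,280),(589,280),(460,149),(460,410),(371,188),(369,372),(552,190),(551,370)]],c,.09))
d=lc('w18'); f=lambda x,y:(60+(x+.5)/6-.5,120+(y+.5)/6-.5)
print(fitrim([f(*p) for p in [(136,345),(462,375),(270,203),(320,517),(180,235),(410,260),(420,470),(185,450)]],d,.09))
print(tri([ray('',g(460,279),c),ray('',f(299,360),d)]))
print('purple base',onz('',g(165,415),0,c))
mv([.411,.311,.15],227)
mv([.411,.311,.044],227)
"
```

```text
(array([0.41156677, 0.3155152 ]), np.float64(0.03257039961119956), np.float64(0.0005185889192367218))
(array([0.4126001 , 0.31546441]), np.float64(0.03224208958356143), np.float64(0.0010140296738275698))
(array([0.41288434, 0.31467989, 0.09097286]), [np.float64(0.00030359339290480283), np.float64(0.0003035933929047044)])
purple base [0.43476712 0.4318685  0.        ]
xyz [0.234, -0.028, -0.164] turn [0.112, 0.001, 0.0]
xyz [0.588, -0.028, -0.165] turn [0.112, 0.001, 0.0]
```

```bash
python3 -c "
from pk import *
mv([.412,.3153,.15],227)
mv([.412,.3153,.040],227)
"
```

```text
xyz [0.234, -0.041, -0.158] turn [0.112, 0.001, 0.0]
xyz [0.601, -0.041, -0.158] turn [0.112, 0.001, 0.0]
```

Request:
play_rows:
  plan:
    - {"turn": [0.112,0,0],"xyz": [0.08,-0.041,-0.158],"gripper": 1}
    - {"turn": [0.112,0,0],"xyz": [0.2,-0.041,-0.158],"gripper": 1}
    - {"turn": [0.112,0,0],"xyz": [0.2,-0.041,-0.158],"gripper": 1}
    - {"turn": [0.112,0,0],"xyz": [0.27,-0.041,-0.158],"gripper": 1}
    - {"turn": [0.112,0,0],"xyz": [0.36,-0.041,-0.158],"gripper": 1}
    - {"turn": [0.112,0,0],"xyz": [0.45,-0.041,-0.158],"gripper": 1}
    - {"turn": [0.112,0,0],"xyz": [0.54,-0.041,-0.158],"gripper": 1}
    - {"turn": [0.112,0,0],"xyz": [0.6,-0.041,-0.158],"gripper": 1}
    - {"turn": [0.112,0,0],"xyz": [0.6,-0.041,-0.158],"gripper": 1}
    - {"turn": [0.112,0,0],"xyz": [0.6,-0.041,-0.158],"gripper": 1}

```text
clock: 23.8
tool_pos: [0.4115, 0.3159, 0.0403]
tcp_rot: [-1.784, 0.703, 1.784]
ft_force: [0.2, 0.1, 0.5]
grip_width: 1.001
```

```bash
python3 -c "
from h import *
st(); im=shot('wrist','w20')"
```

```text
t 23.8 pos [0.4115 0.3159 0.0403] yaw -132.9 x [-0.001 -0.001 -1.   ] F [0.23 0.08 0.53] g 1.001 q [ 1.03  0.31 -0.56 -0.   -0.7  -0.21]
```

View pics/w20.png

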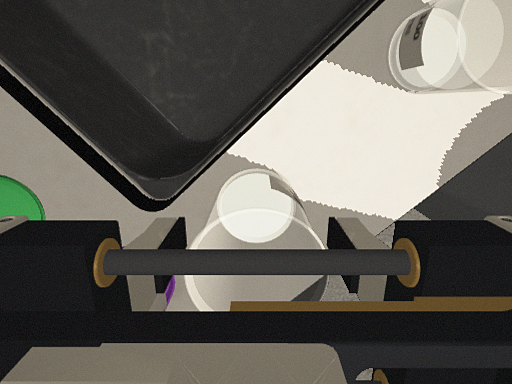

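Centred on the large beaker. Grip and lift.

Request:
play_rows:
  newtons: 18
  plan:
    - {"turn": [0,0,0],"xyz": [0,0,0],"gripper": 0.65}
    - {"turn": [0,0,0],"xyz": [0,0,0],"gripper": 0.65}
    - {"turn": [0,0,0],"xyz": [0,0,0],"gripper": 0.65}
    - {"turn": [0,0,0],"xyz": [0,0,0],"gripper": 0.65}
    - {"turn": [0,0,0],"xyz": [0,0,0],"gripper": 0.65}
    - {"turn": [0,0,0],"xyz": [-0.06,0,0],"gripper": 0.65}
    - {"turn": [0,0,0],"xyz": [-0.17,0,0],"gripper": 0.65}
    - {"turn": [0,0,0],"xyz": [-0.3,0,0],"gripper": 0.65}
    - {"turn": [0,0,0],"xyz": [-0.43,0,0],"gripper": 0.65}
    - {"turn": [0,0,0],"xyz": [-0.55,0,0],"gripper": 0.65}

```text
clock: 24.68
tool_pos: [0.4111, 0.3159, 0.2067]
tcp_rot: [-1.783, 0.702, 1.784]
ft_force: [0.4, 1.1, -3.1]
grip_width: 0.715
```

```bash
python3 -c "
from h import *
st(); mv([.43,-.03,.225],243)"
```

```text
t 24.68 pos [0.4111 0.3159 0.2067] yaw -132.9 x [-0.001 -0.    -1.   ] F [ 0.36  1.14 -3.12] g 0.715 q [ 1.03  0.12 -0.36 -0.   -1.1  -0.21]
xyz [-0.061, 0.801, -0.831] turn [-0.354, 0.001, -0.001]
```

Request:
play_rows:
  plan:
    - {"turn": [-0.04,0,0],"xyz": [-0.06,0.08,-0.083],"gripper": 0.65}
    - {"turn": [-0.08,0,0],"xyz": [-0.06,0.16,-0.166],"gripper": 0.65}
    - {"turn": [-0.12,0,0],"xyz": [-0.06,0.24,-0.25],"gripper": 0.65}
    - {"turn": [-0.16,0,0],"xyz": [-0.06,0.32,-0.333],"gripper": 0.65}
    - {"turn": [-0.2,0,0],"xyz": [-0.06,0.4,-0.415],"gripper": 0.65}
    - {"turn": [-0.24,0,0],"xyz": [-0.06,0.49,-0.51],"gripper": 0.65}
    - {"turn": [-0.28,0,0],"xyz": [-0.06,0.57,-0.59],"gripper": 0.65}
    - {"turn": [-0.32,0,0],"xyz": [-0.06,0.65,-0.67],"gripper": 0.65}
    - {"turn": [-0.354,0,0],"xyz": [-0.06,0.73,-0.75],"gripper": 0.65}
    - {"turn": [-0.354,0,0],"xyz": [-0.06,0.8,-0.83],"gripper": 0.65}

```text
clock: 25.52
tool_pos: [0.4292, -0.0307, 0.2227]
tcp_rot: [-1.959, 0.469, 1.961]
ft_force: [1.0, 0.1, -2.0]
grip_width: 0.716
```

```bash
python3 -c "
from h import *
st(); mv([.435,-.28,.23],260)"
```

```text
t 25.52 pos [ 0.4292 -0.0307  0.2227] yaw -116.9 x [-0.001  0.    -1.   ] F [ 0.97  0.13 -1.99] g 0.716 q [ 0.39 -0.06 -0.5  -0.   -1.13  0.71]
xyz [-0.024, 0.732, -0.393] turn [-0.376, 0.001, -0.0]
```

Request:
play_rows:
  plan:
    - {"turn": [-0.05,0,0],"xyz": [-0.024,0.1,-0.05],"gripper": 0.65}
    - {"turn": [-0.1,0,0],"xyz": [-0.024,0.2,-0.11],"gripper": 0.65}
    - {"turn": [-0.15,0,0],"xyz": [-0.024,0.3,-0.16],"gripper": 0.65}
    - {"turn": [-0.2,0,0],"xyz": [-0.024,0.4,-0.21],"gripper": 0.65}
    - {"turn": [-0.25,0,0],"xyz": [-0.024,0.5,-0.27],"gripper": 0.65}
    - {"turn": [-0.3,0,0],"xyz": [-0.024,0.6,-0.32],"gripper": 0.65}
    - {"turn": [-0.35,0,0],"xyz": [-0.024,0.68,-0.36],"gripper": 0.65}
    - {"turn": [-0.376,0,0],"xyz": [-0.024,0.732,-0.393],"gripper": 0.65}
    - {"turn": [-0.376,0,0],"xyz": [-0.024,0.732,-0.393],"gripper": 0.65}
    - {"turn": [-0.376,0,0],"xyz": [-0.024,0.732,-0.393],"gripper": 0.65}

```text
clock: 26.35
tool_pos: [0.4349, -0.2788, 0.2292]
tcp_rot: [-2.125, 0.19, 2.13]
ft_force: [-0.1, 0.9, -1.7]
grip_width: 0.718
```

```bash
python3 -c "
from h import *
st(); im=shot('wrist','w21'); crop(im,130,0,390,220,3,'pics/w21c.png')"
```

```text
t 26.35 pos [ 0.4349 -0.2788  0.2292] yaw -100.2 x [-0.002  0.001 -1.   ] F [-0.1   0.89 -1.75] g 0.718 q [-0.19  0.1  -0.33 -0.   -1.15  1.58]
```

View pics/w21c.png

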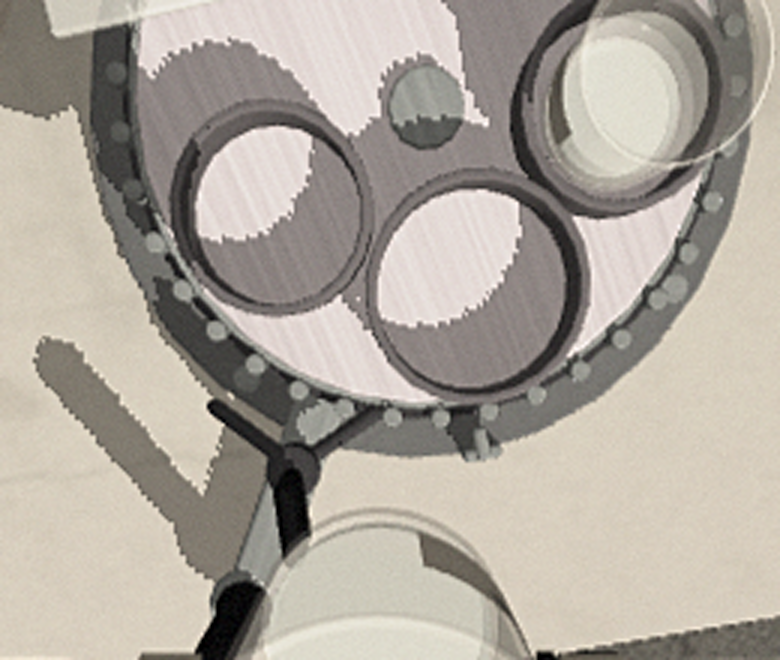

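```bash
python3 -c "
from pk import *
c=lc('w21'); g=lambda x,y:(130+(x+.5)/3-.5,(y+.5)/3-.5)
p,r,e=fitrim([g(*p) for p in [(365,290),(590,280),(480,166),(470,404),(398,207),(560,205),(555,365),(398,370)]],c,.074)
print('pk2',p,r,e,np.hypot(*(p-A)),np.degrees(np.arctan2(*(p-A)[::-1]))%360)
p3,r,e=fitrim([g(*p) for p in [(172,205),(375,200),(265,98),(275,316),(195,140),(348,135),(350,280),(200,275)]],c,.074)
print('pk3',p3,r,e)
mv([*p,.2],260); mv([*p,.09],260)
"
```

```text
pk2 [ 0.50846686 -0.32592625] 0.03975401025621796 0.0005667557692884823 0.06634509808671869 185.5584403536937
pk3 [ 0.54691544 -0.26066539] 0.034893616116111296 0.00060501391768919
xyz [0.097, 0.113, -0.269] turn [-0.004, 0.003, 0.0]
xyz [0.464, 0.114, -0.27] turn [-0.004, 0.003, 0.0]
```

Request:
play_rows:
  plan:
    - {"turn": [0,0,0],"xyz": [0,0.04,-0.09],"gripper": 0.65}
    - {"turn": [0,0,0],"xyz": [0,0.08,-0.18],"gripper": 0.65}
    - {"turn": [0,0,0],"xyz": [0.05,0.114,-0.27],"gripper": 0.65}
    - {"turn": [0,0,0],"xyz": [0.15,0.114,-0.27],"gripper": 0.65}
    - {"turn": [0,0,0],"xyz": [0.23,0.114,-0.27],"gripper": 0.65}
    - {"turn": [0,0,0],"xyz": [0.3,0.114,-0.27],"gripper": 0.65}
    - {"turn": [0,0,0],"xyz": [0.36,0.114,-0.27],"gripper": 0.65}
    - {"turn": [0,0,0],"xyz": [0.41,0.114,-0.27],"gripper": 0.65}
    - {"turn": [0,0,0],"xyz": [0.45,0.114,-0.27],"gripper": 0.65}
    - {"turn": [0,0,0],"xyz": [0.464,0.114,-0.27],"gripper": 0.65}

```text
clock: 27.23
tool_pos: [0.5083, -0.3244, 0.0889]
tcp_rot: [-2.125, 0.186, 2.134]
ft_force: [-6.1, 3.6, 18.0]
grip_width: 0.714
```

```bash
python3 -c "
from h import *
st();mv([.5085,-.326,.0885],260)"
```

```text
t 27.23 pos [ 0.5083 -0.3244  0.0889] yaw -100.0 x [-0.004  0.001 -1.   ] F [-6.07  3.56 17.95] g 0.714 q [-0.24  0.36 -0.32 -0.   -0.89  1.64]
xyz [0.001, 0.005, -0.002] turn [-0.001, 0.005, 0.001]
```

Request:
play_rows:
  plan:
    - {"turn": [0,0,0],"xyz": [-0.004,0.003,0],"gripper": 0.9}
    - {"turn": [0,0,0],"xyz": [-0.004,0.003,0],"gripper": 0.9}
    - {"turn": [0,0,0],"xyz": [-0.004,0.003,0],"gripper": 0.9}
    - {"turn": [0,0,0],"xyz": [-0.004,0.003,0],"gripper": 0.9}
    - {"turn": [0,0,0],"xyz": [-0.02,0.003,0],"gripper": 0.9}
    - {"turn": [0,0,0],"xyz": [-0.08,0.003,0],"gripper": 0.9}
    - {"turn": [0,0,0],"xyz": [-0.2,0.003,0],"gripper": 0.9}
    - {"turn": [0,0,0],"xyz": [-0.33,0.003,0],"gripper": 0.6}
    - {"turn": [0,0,0],"xyz": [-0.4,0.003,0.06],"gripper": 0.5}
    - {"turn": [0,0,0],"xyz": [-0.4,0.003,0.16],"gripper": 0.5}

```text
clock: 28.07
tool_pos: [0.4659, -0.3202, 0.2169]
tcp_rot: [-2.141, 0.191, 2.123]
ft_force: [1.2, -1.1, 0.8]
grip_width: 0.73
```

```bash
python3 -c "
from h import *
st(); im=shot('wrist','w22'); mv([.392,-.206,.2],238);  im=shot('side','sd22'); crop(im,200,110,300,220,5,'pics/sd22c.png')"
```

```text
t 28.07 pos [ 0.4659 -0.3202  0.2169] yaw -100.0 x [ 0.008 -0.005 -1.   ] F [ 1.24 -1.14  0.81] g 0.73 q [-0.25  0.18 -0.26  0.   -1.12  1.65]
xyz [0.047, -0.328, 0.284] turn [0.486, -0.005, 0.001]
```

View pics/w22.png

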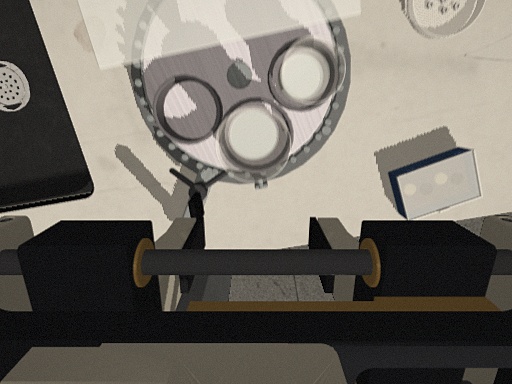

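View pics/sd22c.png

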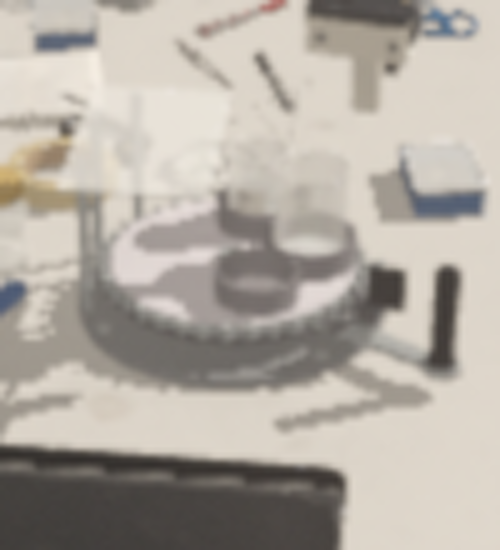

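Request:
play_rows:
  plan:
    - {"turn": [0.15,-0.005,0],"xyz": [0,-0.1,0.1],"gripper": 0.5}
    - {"turn": [0.3,-0.005,0],"xyz": [0,-0.2,0.19],"gripper": 0.5}
    - {"turn": [0.45,-0.005,0],"xyz": [0.02,-0.29,0.26],"gripper": 0.5}
    - {"turn": [0.486,-0.005,0],"xyz": [0.047,-0.328,0.284],"gripper": 0.5}
    - {"turn": [0.486,-0.005,0],"xyz": [0.1,-0.328,0.284],"gripper": 0.5}
    - {"turn": [0.486,-0.005,0],"xyz": [0.15,-0.328,0.284],"gripper": 0.5}
    - {"turn": [0.486,-0.005,0],"xyz": [0.15,-0.328,0.284],"gripper": 0.5}
    - {"turn": [0.486,-0.005,0],"xyz": [0.15,-0.328,0.284],"gripper": 0.5}
    - {"turn": [0.486,-0.005,0],"xyz": [0.15,-0.328,0.284],"gripper": 0.5}
    - {"turn": [0.486,-0.005,0],"xyz": [0.15,-0.328,0.284],"gripper": 0.5}

```text
clock: 29.0
tool_pos: [0.396, -0.207, 0.1668]
tcp_rot: [-1.902, 0.546, 1.909]
ft_force: [0.0, -0.1, -0.3]
grip_width: 0.504
```

```bash
python3 -c "
from h import *
st(); mv([.392,-.206,.071],238)"
```

```text
t 29.0 pos [ 0.396  -0.207   0.1668] yaw -122.0 x [-0.003  0.001 -1.   ] F [ 0.04 -0.14 -0.28] g 0.504 q [-0.04  0.03 -0.55 -0.   -0.99  1.05]
xyz [0.319, 0.004, 0.012] turn [0.001, 0.004, -0.001]
```

Request:
play_rows:
  newtons: 20
  plan:
    - {"turn": [0,0.004,0],"xyz": [0.1,0.004,0.012],"gripper": 0.5}
    - {"turn": [0,0.004,0],"xyz": [0.2,0.004,0.012],"gripper": 0.5}
    - {"turn": [0,0.004,0],"xyz": [0.28,0.004,0.012],"gripper": 0.5}
    - {"turn": [0,0.004,0],"xyz": [0.319,0.004,0.012],"gripper": 0.5}
    - {"turn": [0,0.004,0],"xyz": [0.319,0.004,0.012],"gripper": 0.5}
    - {"turn": [0,0.004,0],"xyz": [0.319,0.004,0.012],"gripper": 0.2}
    - {"turn": [0,0.004,0],"xyz": [0.319,0.004,0.012],"gripper": 0.2}
    - {"turn": [0,0.004,0],"xyz": [0.319,0.004,0.012],"gripper": 0.2}
    - {"turn": [0,0.004,0],"xyz": [0.319,0.004,0.012],"gripper": 0.2}
    - {"turn": [0,0.004,0],"xyz": [0.319,0.004,0.012],"gripper": 0.2}

```text
clock: 29.83
tool_pos: [0.392, -0.2061, 0.0714]
tcp_rot: [-1.907, 0.546, 1.906]
ft_force: [-0.8, -2.0, 6.8]
grip_width: 0.247
```

```bash
python3 -c "
from h import *
st(); arc(104.5,z=.071)"
```

```text
t 29.83 pos [ 0.392  -0.2061  0.0714] yaw -121.9 x [ 0.    -0.001 -1.   ] F [-0.85 -1.98  6.81] g 0.247 q [-0.04  0.15 -0.69  0.   -0.73  1.05]
from 148.1404536662559 r 0.2148750343406079
{"turn": [0.10, -0.00, -0.00], "xyz": [0.000, -0.055, -0.002], "gripper": 0.2},
{"turn": [0.19, -0.00, -0.00], "xyz": [0.000, -0.109, -0.008], "gripper": 0.2},
{"turn": [0.29, -0.00, -0.00], "xyz": [0.000, -0.162, -0.018], "gripper": 0.2},
{"turn": [0.39, -0.00, -0.00], "xyz": [0.000, -0.215, -0.033], "gripper": 0.2},
{"turn": [0.48, -0.00, -0.00], "xyz": [0.000, -0.266, -0.051], "gripper": 0.2},
{"turn": [0.58, -0.00, -0.00], "xyz": [0.001, -0.316, -0.073], "gripper": 0.2},
{"turn": [0.68, -0.00, -0.00], "xyz": [0.001, -0.364, -0.099], "gripper": 0.2},
{"turn": [0.78, -0.00, -0.00], "xyz": [0.001, -0.410, -0.128], "gripper": 0.2},
{"turn": [0.87, -0.00, -0.00], "xyz": [0.001, -0.454, -0.161], "gripper": 0.2},
{"turn": [0.97, -0.00, -0.00], "xyz": [0.001, -0.495, -0.197], "gripper": 0.2},
```

Request:
play_rows:
  newtons: 20
  plan:
    - {"turn": [0.1,0,0],"xyz": [0,-0.055,-0.002],"gripper": 0.2}
    - {"turn": [0.19,0,0],"xyz": [0,-0.109,-0.008],"gripper": 0.2}
    - {"turn": [0.29,0,0],"xyz": [0,-0.162,-0.018],"gripper": 0.2}
    - {"turn": [0.39,0,0],"xyz": [0,-0.215,-0.033],"gripper": 0.2}
    - {"turn": [0.48,0,0],"xyz": [0,-0.266,-0.051],"gripper": 0.2}
    - {"turn": [0.58,0,0],"xyz": [0,-0.316,-0.073],"gripper": 0.2}
    - {"turn": [0.68,0,0],"xyz": [0,-0.364,-0.099],"gripper": 0.2}
    - {"turn": [0.78,0,0],"xyz": [0,-0.41,-0.128],"gripper": 0.2}
    - {"turn": [0.87,0,0],"xyz": [0,-0.454,-0.161],"gripper": 0.2}
    - {"turn": [0.97,0,0],"xyz": [0,-0.495,-0.197],"gripper": 0.2}

```text
clock: 30.67
tool_pos: [0.521, -0.1115, 0.0714]
tcp_rot: [-1.391, 1.083, 1.39]
ft_force: [-1.3, -10.2, 7.0]
grip_width: 0.246
```

```bash
python3 -c "
from h import *
st(); arc(148.5,z=.071)"
```

```text
t 30.67 pos [ 0.521  -0.1115  0.0714] yaw -165.7 x [-0.    -0.002 -1.   ] F [ -1.29 -10.18   6.97] g 0.246 q [ 0.16  0.28 -0.5   0.   -0.79  0.09]
from 104.41648960561135 r 0.21475791616332346
{"turn": [-0.10, -0.00, -0.00], "xyz": [0.000, 0.055, -0.002], "gripper": 0.2},
{"turn": [-0.20, -0.00, -0.00], "xyz": [0.000, 0.110, -0.009], "gripper": 0.2},
{"turn": [-0.29, -0.00, -0.00], "xyz": [0.001, 0.164, -0.019], "gripper": 0.2},
{"turn": [-0.39, -0.00, -0.00], "xyz": [0.001, 0.217, -0.034], "gripper": 0.2},
{"turn": [-0.49, -0.00, -0.00], "xyz": [0.001, 0.269, -0.053], "gripper": 0.2},
{"turn": [-0.59, -0.00, -0.00], "xyz": [0.001, 0.319, -0.076], "gripper": 0.2},
{"turn": [-0.69, -0.00, -0.00], "xyz": [0.001, 0.367, -0.102], "gripper": 0.2},
{"turn": [-0.78, -0.00, -0.00], "xyz": [0.002, 0.413, -0.132], "gripper": 0.2},
{"turn": [-0.88, -0.00, -0.00], "xyz": [0.002, 0.457, -0.166], "gripper": 0.2},
{"turn": [-0.98, -0.00, -0.00], "xyz": [0.002, 0.497, -0.203], "gripper": 0.2},
```

Request:
play_rows:
  newtons: 20
  plan:
    - {"turn": [-0.1,0,0],"xyz": [-0.002,0.055,-0.002],"gripper": 0.2}
    - {"turn": [-0.2,0,0],"xyz": [-0.002,0.11,-0.009],"gripper": 0.2}
    - {"turn": [-0.29,0,0],"xyz": [-0.002,0.164,-0.019],"gripper": 0.2}
    - {"turn": [-0.39,0,0],"xyz": [-0.002,0.217,-0.034],"gripper": 0.2}
    - {"turn": [-0.49,0,0],"xyz": [-0.002,0.269,-0.053],"gripper": 0.2}
    - {"turn": [-0.59,0,0],"xyz": [-0.002,0.319,-0.076],"gripper": 0.2}
    - {"turn": [-0.69,0,0],"xyz": [-0.002,0.367,-0.102],"gripper": 0.2}
    - {"turn": [-0.78,0,0],"xyz": [-0.002,0.413,-0.132],"gripper": 0.2}
    - {"turn": [-0.88,0,0],"xyz": [-0.002,0.457,-0.166],"gripper": 0.2}
    - {"turn": [-0.98,0,0],"xyz": [-0.002,0.497,-0.203],"gripper": 0.2}

```text
clock: 31.5
tool_pos: [0.3916, -0.2067, 0.0715]
tcp_rot: [-1.915, 0.534, 1.911]
ft_force: [3.6, 7.4, -2.2]
grip_width: 0.248
```

```bash
python3 -c "
from h import *
st(); arc(105,z=.071);im=shot('top','tp24');crop(im,265,115,395,245,5,'pics/tp24c.png')"
```

```text
t 31.5 pos [ 0.3916 -0.2067  0.0715] yaw -121.3 x [ 0.002  0.001 -1.   ] F [ 3.65  7.45 -2.16] g 0.248 q [-0.04  0.15 -0.69 -0.   -0.73  1.06]
from 148.3305723874729 r 0.21493083230219268
{"turn": [0.10, -0.00, 0.00], "xyz": [0.000, -0.054, -0.002], "gripper": 0.2},
{"turn": [0.19, -0.00, 0.00], "xyz": [0.000, -0.108, -0.009], "gripper": 0.2},
{"turn": [0.29, -0.00, 0.00], "xyz": [0.001, -0.161, -0.020], "gripper": 0.2},
{"turn": [0.39, -0.00, 0.00], "xyz": [0.001, -0.213, -0.034], "gripper": 0.2},
{"turn": [0.48, -0.00, 0.00], "xyz": [0.001, -0.264, -0.052], "gripper": 0.2},
{"turn": [0.58, -0.00, 0.00], "xyz": [0.002, -0.314, -0.075], "gripper": 0.2},
{"turn": [0.67, -0.00, 0.00], "xyz": [0.002, -0.361, -0.101], "gripper": 0.2},
{"turn": [0.77, -0.00, 0.00], "xyz": [0.002, -0.407, -0.130], "gripper": 0.2},
{"turn": [0.87, -0.00, 0.00], "xyz": [0.002, -0.450, -0.163], "gripper": 0.2},
{"turn": [0.96, -0.00, 0.00], "xyz": [0.003, -0.490, -0.199], "gripper": 0.2},
```

View pics/tp24c.png

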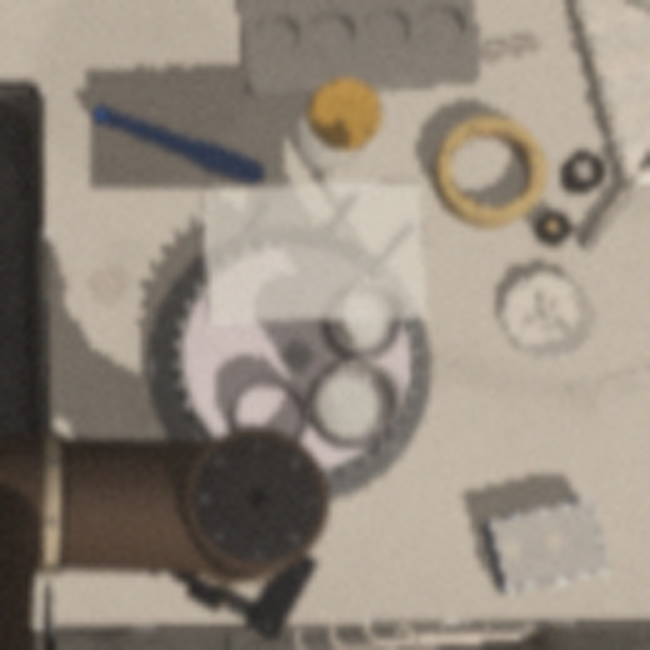

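```bash
python3 -c "
from h import *
arc(113,z=.071,n=8)"
```

```text
from 148.8548599658454 r 0.21492763630407488
{"turn": [0.10, -0.00, 0.00], "xyz": [0.000, -0.056, -0.002], "gripper": 0.2},
{"turn": [0.20, -0.00, 0.00], "xyz": [0.000, -0.112, -0.009], "gripper": 0.2},
{"turn": [0.30, -0.00, 0.00], "xyz": [0.001, -0.167, -0.020], "gripper": 0.2},
{"turn": [0.40, -0.00, 0.00], "xyz": [0.001, -0.220, -0.036], "gripper": 0.2},
{"turn": [0.50, -0.00, 0.00], "xyz": [0.001, -0.273, -0.055], "gripper": 0.2},
{"turn": [0.60, -0.00, 0.00], "xyz": [0.001, -0.324, -0.079], "gripper": 0.2},
{"turn": [0.70, -0.00, 0.00], "xyz": [0.002, -0.373, -0.106], "gripper": 0.2},
{"turn": [0.80, -0.00, 0.00], "xyz": [0.002, -0.419, -0.137], "gripper": 0.2},
```

Request:
play_rows:
  newtons: 20
  plan:
    - {"turn": [0.1,0,0],"xyz": [0,-0.056,-0.002],"gripper": 0.2}
    - {"turn": [0.2,0,0],"xyz": [0,-0.112,-0.009],"gripper": 0.2}
    - {"turn": [0.3,0,0],"xyz": [0,-0.167,-0.02],"gripper": 0.2}
    - {"turn": [0.4,0,0],"xyz": [0,-0.22,-0.036],"gripper": 0.2}
    - {"turn": [0.5,0,0],"xyz": [0,-0.273,-0.055],"gripper": 0.2}
    - {"turn": [0.6,0,0],"xyz": [0,-0.324,-0.079],"gripper": 0.2}
    - {"turn": [0.7,0,0],"xyz": [0,-0.373,-0.106],"gripper": 0.2}
    - {"turn": [0.8,0,0],"xyz": [0,-0.419,-0.137],"gripper": 0.2}
    - {"turn": [0.8,0,0],"xyz": [0,-0.419,-0.137],"gripper": 0.2}
    - {"turn": [0.8,0,0],"xyz": [0,-0.419,-0.137],"gripper": 0.2}

```text
clock: 32.38
tool_pos: [0.4936, -0.1206, 0.0714]
tcp_rot: [-1.495, 0.995, 1.492]
ft_force: [3.2, 1.9, 2.9]
grip_width: 0.244
```

```bash
python3 -c "
from h import *
st(); arc(148.5,z=.071,n=9); im=shot('top','tp25');crop(im,265,115,395,245,5,'pics/tp25c.png')"
```

```text
t 32.38 pos [ 0.4936 -0.1206  0.0714] yaw -157.4 x [ 0.002 -0.    -1.   ] F [3.21 1.85 2.9 ] g 0.244 q [ 0.15  0.25 -0.55  0.   -0.77  0.25]
from 112.11967397736818 r 0.21473028395206617
{"turn": [-0.09, -0.00, 0.00], "xyz": [0.000, 0.050, -0.001], "gripper": 0.2},
{"turn": [-0.18, -0.00, 0.00], "xyz": [0.000, 0.101, -0.006], "gripper": 0.2},
{"turn": [-0.27, -0.00, 0.00], "xyz": [0.000, 0.150, -0.015], "gripper": 0.2},
{"turn": [-0.36, -0.00, 0.00], "xyz": [0.000, 0.200, -0.027], "gripper": 0.2},
{"turn": [-0.45, -0.00, 0.00], "xyz": [0.000, 0.248, -0.042], "gripper": 0.2},
{"turn": [-0.54, -0.00, 0.00], "xyz": [0.000, 0.295, -0.061], "gripper": 0.2},
{"turn": [-0.63, -0.00, 0.00], "xyz": [0.001, 0.340, -0.083], "gripper": 0.2},
{"turn": [-0.72, -0.00, 0.00], "xyz": [0.001, 0.384, -0.108], "gripper": 0.2},
{"turn": [-0.81, -0.00, 0.00], "xyz": [0.001, 0.426, -0.136], "gripper": 0.2},
```

View pics/tp25c.png

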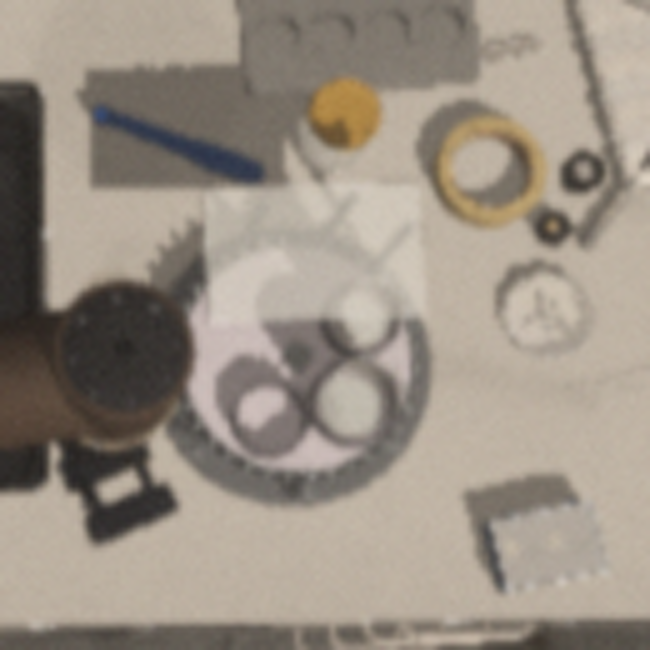

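Request:
play_rows:
  newtons: 20
  plan:
    - {"turn": [-0.09,0,0],"xyz": [0,0.05,-0.001],"gripper": 0.2}
    - {"turn": [-0.18,0,0],"xyz": [0,0.101,-0.006],"gripper": 0.2}
    - {"turn": [-0.27,0,0],"xyz": [0,0.15,-0.015],"gripper": 0.2}
    - {"turn": [-0.36,0,0],"xyz": [0,0.2,-0.027],"gripper": 0.2}
    - {"turn": [-0.45,0,0],"xyz": [0,0.248,-0.042],"gripper": 0.2}
    - {"turn": [-0.54,0,0],"xyz": [0,0.295,-0.061],"gripper": 0.2}
    - {"turn": [-0.63,0,0],"xyz": [0,0.34,-0.083],"gripper": 0.2}
    - {"turn": [-0.72,0,0],"xyz": [0,0.384,-0.108],"gripper": 0.2}
    - {"turn": [-0.8,0,0],"xyz": [0,0.424,-0.135],"gripper": 0.2}
    - {"turn": [-0.8,0,0],"xyz": [0,0.424,-0.135],"gripper": 0.2}

```text
clock: 33.27
tool_pos: [0.39, -0.209, 0.0715]
tcp_rot: [-1.917, 0.535, 1.911]
ft_force: [6.5, -6.6, -4.5]
grip_width: 0.248
```

Request:
play_rows:
  plan:
    - {"turn": [0,0,0],"xyz": [0,0,0],"gripper": 0.5}
    - {"turn": [0,0,0],"xyz": [0,0,0],"gripper": 0.5}
    - {"turn": [0,0,0],"xyz": [0,0,0],"gripper": 0.5}
    - {"turn": [0,0,0],"xyz": [-0.06,0,0],"gripper": 0.5}
    - {"turn": [0,0,0],"xyz": [-0.18,0,0],"gripper": 0.7}
    - {"turn": [0,0,0],"xyz": [-0.32,0,0],"gripper": 1}
    - {"turn": [0,0,0],"xyz": [-0.45,-0.05,0.03],"gripper": 1}
    - {"turn": [0,0,0],"xyz": [-0.56,-0.12,0.07],"gripper": 1}
    - {"turn": [0,0,0],"xyz": [-0.6,-0.25,0.14],"gripper": 1}
    - {"turn": [0,0,0],"xyz": [-0.6,-0.38,0.21],"gripper": 1}

```text
clock: 34.1
tool_pos: [0.3958, -0.0835, 0.2538]
tcp_rot: [-1.912, 0.539, 1.905]
ft_force: [1.7, 0.9, -0.7]
grip_width: 0.889
```

```bash
python3 -c "
from h import *
st(); mv([.378,.19,.22],238);im=shot('top','tp26');crop(im,120,115,395,245,2.9,'pics/tp26c.png')"
```

```text
t 34.1 pos [ 0.3958 -0.0835  0.2538] yaw -121.6 x [ 0.004  0.    -1.   ] F [ 1.68  0.95 -0.72] g 0.889 q [ 0.29 -0.13 -0.49  0.   -1.21  0.73]
xyz [0.113, -0.745, 0.529] turn [0.009, -0.004, 0.003]
```

View pics/tp26c.png

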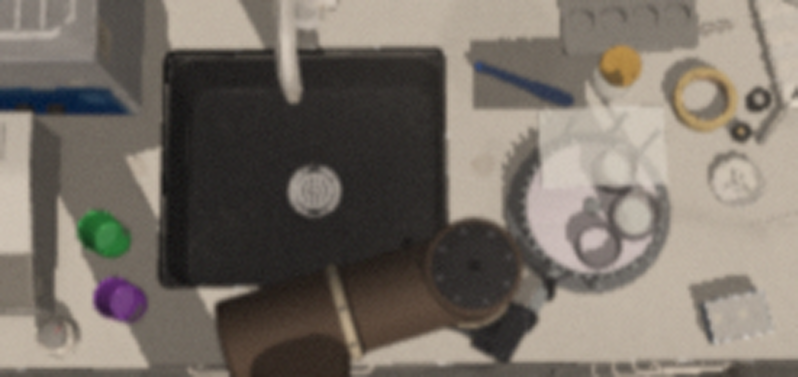

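Request:
play_rows:
  plan:
    - {"turn": [0.009,0,0],"xyz": [0.113,-0.745,0.529],"gripper": 1}
    - {"turn": [0.009,0,0],"xyz": [0.113,-0.745,0.529],"gripper": 1}
    - {"turn": [0.009,0,0],"xyz": [0.113,-0.745,0.529],"gripper": 1}
    - {"turn": [0.009,0,0],"xyz": [0.113,-0.745,0.529],"gripper": 1}
    - {"turn": [0.009,0,0],"xyz": [0.113,-0.745,0.529],"gripper": 1}
    - {"turn": [0.009,0,0],"xyz": [0.113,-0.745,0.529],"gripper": 1}
    - {"turn": [0.009,0,0],"xyz": [0.113,-0.745,0.529],"gripper": 1}
    - {"turn": [0.009,0,0],"xyz": [0.113,-0.745,0.529],"gripper": 1}
    - {"turn": [0.009,0,0],"xyz": [0.113,-0.745,0.529],"gripper": 1}
    - {"turn": [0.009,0,0],"xyz": [0.113,-0.745,0.529],"gripper": 1}

```text
clock: 34.98
tool_pos: [0.3759, 0.1886, 0.2161]
tcp_rot: [-1.906, 0.546, 1.91]
ft_force: [-0.8, -0.3, -0.9]
grip_width: 0.999
```

```bash
python3 -c "
from h import *
st(); im=shot('wrist','w27'); crop(im,150,60,350,220,4,'pics/w27c.png')
im=cv2.imread('pics/w18.png'); crop(im,190,110,290,200,7,'pics/w18d.png')"
```

```text
t 34.98 pos [0.3759 0.1886 0.2161] yaw -121.8 x [-0.003 -0.002 -1.   ] F [-0.8  -0.34 -0.87] g 0.999 q [ 0.94 -0.07 -0.52 -0.   -1.12  0.08]
```

View pics/w27c.png

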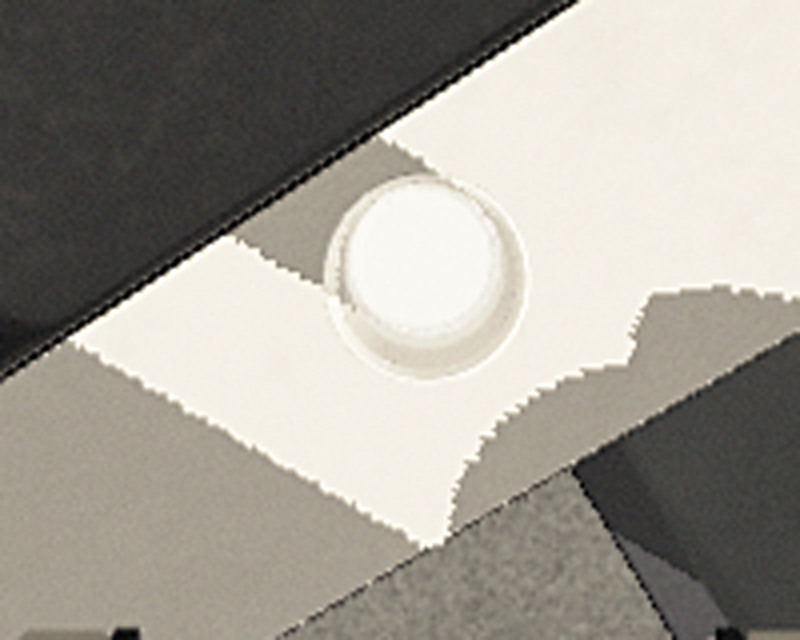

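View pics/w18d.png

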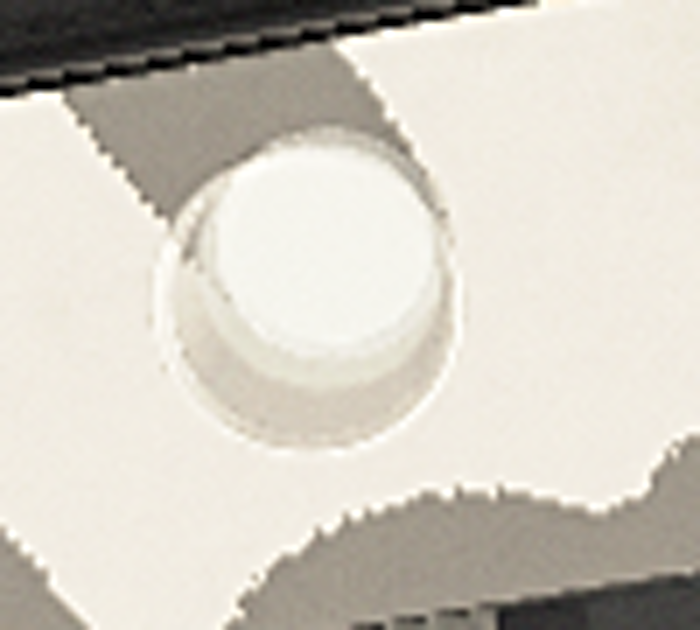

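```bash
python3 -c "
from pk import *
c=lc('w27'); g=lambda x,y:(150+(x+.5)/4-.5,60+(y+.5)/4-.5)
p,r,e=fitrim([g(*p) for p in [(324,275),(528,280),(428,174),(426,380),(352,208),(352,350),(500,205),(500,350)]],c,.072)
print(p,r,e)
d=lc('w18'); f=lambda x,y:(190+(x+.5)/7-.5,110+(y+.5)/7-.5)
print(tri([ray('',g(426,277.5),c),ray('',f(310,293),d)]))
mv([*p,.15],238); mv([*p,.034],238)
"
```

```text
[0.4155467  0.16440048] 0.027140210454671528 0.0003229636302005817
(array([0.41506459, 0.16503478, 0.05596761]), [np.float64(0.0002182886112705887), np.float64(0.00021828861127058387)])
xyz [0.221, -0.002, -0.154] turn [0.002, 0.002, -0.003]
xyz [0.608, -0.003, -0.154] turn [0.002, 0.002, -0.003]
```

Request:
play_rows:
  plan:
    - {"turn": [0,0.002,-0.003],"xyz": [0.08,-0.002,-0.154],"gripper": 1}
    - {"turn": [0,0.002,-0.003],"xyz": [0.2,-0.002,-0.154],"gripper": 1}
    - {"turn": [0,0.002,-0.003],"xyz": [0.22,-0.002,-0.154],"gripper": 1}
    - {"turn": [0,0.002,-0.003],"xyz": [0.28,-0.003,-0.154],"gripper": 1}
    - {"turn": [0,0.002,-0.003],"xyz": [0.37,-0.003,-0.154],"gripper": 1}
    - {"turn": [0,0.002,-0.003],"xyz": [0.46,-0.003,-0.154],"gripper": 1}
    - {"turn": [0,0.002,-0.003],"xyz": [0.54,-0.003,-0.154],"gripper": 1}
    - {"turn": [0,0.002,-0.003],"xyz": [0.606,-0.003,-0.154],"gripper": 1}
    - {"turn": [0,0.002,-0.003],"xyz": [0.606,-0.003,-0.154],"gripper": 1}
    - {"turn": [0,0.002,-0.003],"xyz": [0.606,-0.003,-0.154],"gripper": 1}

```text
clock: 35.87
tool_pos: [0.4157, 0.1645, 0.035]
tcp_rot: [-1.906, 0.547, 1.906]
ft_force: [-0.4, 0.7, 0.6]
grip_width: 1.003
```

```bash
python3 -c "
from h import *
st(); im=shot('wrist','w28')"
```

```text
t 35.87 pos [0.4157 0.1645 0.035 ] yaw -122.0 x [-0.    -0.001 -1.   ] F [-0.35  0.7   0.62] g 1.003 q [ 0.82  0.22 -0.72  0.   -0.64  0.19]
```

View pics/w28.png

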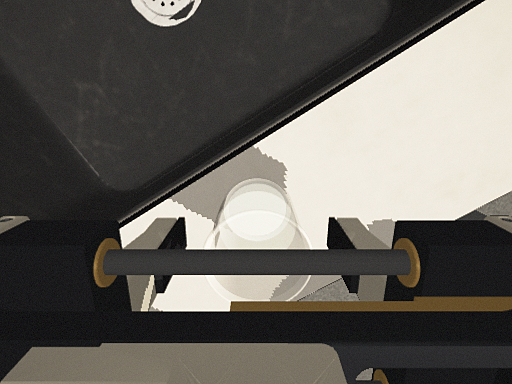

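Request:
play_rows:
  newtons: 18
  plan:
    - {"turn": [0,0,0],"xyz": [0,0,0],"gripper": 0.55}
    - {"turn": [0,0,0],"xyz": [0,0,0],"gripper": 0.55}
    - {"turn": [0,0,0],"xyz": [0,0,0],"gripper": 0.55}
    - {"turn": [0,0,0],"xyz": [0,0,0],"gripper": 0.55}
    - {"turn": [0,0,0],"xyz": [0,0,0],"gripper": 0.55}
    - {"turn": [0,0,0],"xyz": [0,0,0],"gripper": 0.55}
    - {"turn": [0,0,0],"xyz": [-0.08,0,0],"gripper": 0.55}
    - {"turn": [0,0,0],"xyz": [-0.2,0,0],"gripper": 0.55}
    - {"turn": [0,0,0],"xyz": [-0.33,0,0],"gripper": 0.55}
    - {"turn": [0,0,0],"xyz": [-0.46,0,0],"gripper": 0.55}

```text
clock: 36.75
tool_pos: [0.4149, 0.1645, 0.1738]
tcp_rot: [-1.906, 0.546, 1.907]
ft_force: [0.8, 0.7, -2.9]
grip_width: 0.62
```

```bash
python3 -c "
from h import *
st(); mv([.43,-.12,.22],250)"
```

```text
t 36.75 pos [0.4149 0.1645 0.1738] yaw -121.9 x [-0.001 -0.001 -1.   ] F [ 0.83  0.72 -2.9 ] g 0.62 q [ 0.82  0.02 -0.55 -0.   -1.01  0.19]
xyz [-0.153, 0.779, -0.544] turn [-0.265, 0.0, -0.001]
```

Request:
play_rows:
  plan:
    - {"turn": [-0.03,0,0],"xyz": [-0.06,0.07,-0.05],"gripper": 0.55}
    - {"turn": [-0.06,0,0],"xyz": [-0.12,0.16,-0.11],"gripper": 0.55}
    - {"turn": [-0.09,0,0],"xyz": [-0.15,0.25,-0.175],"gripper": 0.55}
    - {"turn": [-0.12,0,0],"xyz": [-0.15,0.34,-0.24],"gripper": 0.55}
    - {"turn": [-0.15,0,0],"xyz": [-0.15,0.43,-0.3],"gripper": 0.55}
    - {"turn": [-0.18,0,0],"xyz": [-0.15,0.52,-0.365],"gripper": 0.55}
    - {"turn": [-0.21,0,0],"xyz": [-0.15,0.61,-0.43],"gripper": 0.55}
    - {"turn": [-0.24,0,0],"xyz": [-0.15,0.7,-0.49],"gripper": 0.55}
    - {"turn": [-0.265,0,0],"xyz": [-0.15,0.779,-0.544],"gripper": 0.55}
    - {"turn": [-0.265,0,0],"xyz": [-0.15,0.779,-0.544],"gripper": 0.55}

```text
clock: 37.58
tool_pos: [0.4299, -0.123, 0.2169]
tcp_rot: [-2.03, 0.36, 2.031]
ft_force: [0.6, -0.5, -2.4]
grip_width: 0.618
```

```bash
python3 -c "
from h import *
st(); mv([.435,-.28,.23],260)"
```

```text
t 37.58 pos [ 0.4299 -0.123   0.2169] yaw -110.1 x [-0.001  0.    -1.   ] F [ 0.61 -0.47 -2.37] g 0.618 q [ 0.16 -0.02 -0.48 -0.   -1.11  1.06]
xyz [-0.044, 0.486, -0.196] turn [-0.225, 0.001, -0.0]
```

Request:
play_rows:
  plan:
    - {"turn": [-0.04,0,0],"xyz": [-0.044,0.09,-0.036],"gripper": 0.55}
    - {"turn": [-0.08,0,0],"xyz": [-0.044,0.18,-0.072],"gripper": 0.55}
    - {"turn": [-0.12,0,0],"xyz": [-0.044,0.27,-0.108],"gripper": 0.55}
    - {"turn": [-0.16,0,0],"xyz": [-0.044,0.36,-0.144],"gripper": 0.55}
    - {"turn": [-0.2,0,0],"xyz": [-0.044,0.44,-0.177],"gripper": 0.55}
    - {"turn": [-0.225,0,0],"xyz": [-0.044,0.486,-0.196],"gripper": 0.55}
    - {"turn": [-0.225,0,0],"xyz": [-0.044,0.486,-0.196],"gripper": 0.55}
    - {"turn": [-0.225,0,0],"xyz": [-0.044,0.486,-0.196],"gripper": 0.55}
    - {"turn": [-0.225,0,0],"xyz": [-0.044,0.486,-0.196],"gripper": 0.55}
    - {"turn": [-0.225,0,0],"xyz": [-0.044,0.486,-0.196],"gripper": 0.55}

```text
clock: 38.42
tool_pos: [0.436, -0.2758, 0.2305]
tcp_rot: [-2.132, 0.182, 2.131]
ft_force: [-0.6, 0.1, -2.3]
grip_width: 0.621
```

```bash
python3 -c "
from h import *
st(); im=shot('wrist','w31'); crop(im,130,0,390,220,3,'pics/w31c.png')"
```

```text
t 38.42 pos [ 0.436  -0.2758  0.2305] yaw -99.8 x [ 0.001  0.001 -1.   ] F [-0.6   0.08 -2.25] g 0.621 q [-0.18  0.09 -0.33 -0.   -1.15  1.58]
```

View pics/w31c.png

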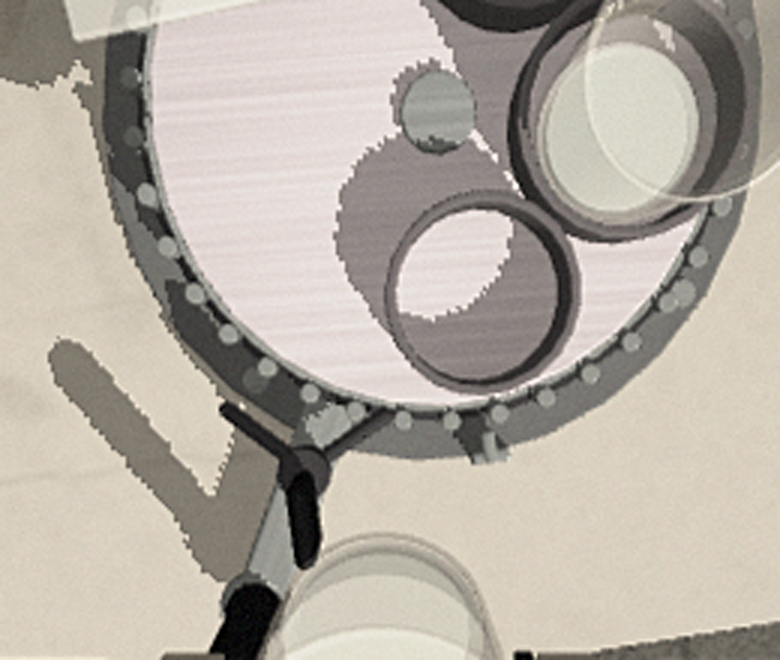

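```bash
python3 -c "
from pk import *
c=lc('w31'); g=lambda x,y:(130+(x+.5)/3-.5,(y+.5)/3-.5)
p,r,e=fitrim([g(*p) for p in [(384,292),(581,287),(485,188),(478,396),(413,220),(556,222),(550,365),(410,360)]],c,.074)
print('pk3',p,r,e,np.hypot(*(p-A)),np.degrees(np.arctan2(*(p-A)[::-1]))%360)
for yw in (260,256): mv([*p,.21],yw); mv([*p,.0835],yw)
"
```

```text
pk3 [ 0.50834448 -0.32418589] 0.0351894194618247 0.0008452950079154212 0.0663212713692372 184.05157443681458
xyz [0.069, 0.118, -0.264] turn [0.004, -0.001, 0.001]
xyz [0.491, 0.119, -0.264] turn [0.004, -0.001, 0.001]
xyz [0.069, 0.118, -0.264] turn [0.093, -0.001, 0.001]
xyz [0.491, 0.119, -0.264] turn [0.093, -0.001, 0.001]
```

Request:
play_rows:
  plan:
    - {"turn": [0.05,0,0],"xyz": [0,0.04,-0.09],"gripper": 0.55}
    - {"turn": [0.05,0,0],"xyz": [0,0.08,-0.18],"gripper": 0.55}
    - {"turn": [0.05,0,0],"xyz": [0.05,0.119,-0.264],"gripper": 0.55}
    - {"turn": [0.05,0,0],"xyz": [0.15,0.119,-0.264],"gripper": 0.55}
    - {"turn": [0.05,0,0],"xyz": [0.25,0.119,-0.264],"gripper": 0.55}
    - {"turn": [0.05,0,0],"xyz": [0.33,0.119,-0.264],"gripper": 0.55}
    - {"turn": [0.05,0,0],"xyz": [0.4,0.119,-0.264],"gripper": 0.55}
    - {"turn": [0.05,0,0],"xyz": [0.45,0.119,-0.264],"gripper": 0.55}
    - {"turn": [0.05,0,0],"xyz": [0.48,0.119,-0.264],"gripper": 0.55}
    - {"turn": [0.05,0,0],"xyz": [0.488,0.119,-0.264],"gripper": 0.55}

```text
clock: 39.3
tool_pos: [0.5079, -0.3243, 0.0833]
tcp_rot: [-2.109, 0.221, 2.111]
ft_force: [-0.1, 1.4, 2.5]
grip_width: 0.62
```

```bash
python3 -c "
from h import *
st();mv([.5085,-.324,.083],258)"
```

```text
t 39.3 pos [ 0.5079 -0.3243  0.0833] yaw -102.0 x [-0.001  0.001 -1.   ] F [-0.14  1.41  2.45] g 0.62 q [-0.25  0.37 -0.33 -0.   -0.87  1.61]
xyz [0.001, -0.001, -0.002] turn [-0.001, 0.002, 0.001]
```

Floor contact at the expected height. Release and rise.

Request:
play_rows:
  plan:
    - {"turn": [0,0,0],"xyz": [0,0,0],"gripper": 0.78}
    - {"turn": [0,0,0],"xyz": [0,0,0],"gripper": 0.78}
    - {"turn": [0,0,0],"xyz": [0,0,0],"gripper": 0.78}
    - {"turn": [0,0,0],"xyz": [0,0,0],"gripper": 0.78}
    - {"turn": [0,0,0],"xyz": [-0.02,0,0],"gripper": 0.78}
    - {"turn": [0,0,0],"xyz": [-0.08,0,0],"gripper": 0.78}
    - {"turn": [0,0,0],"xyz": [-0.2,0,0],"gripper": 0.78}
    - {"turn": [0,0,0],"xyz": [-0.33,0,0],"gripper": 0.6}
    - {"turn": [0,0,0],"xyz": [-0.42,0,0.06],"gripper": 0.5}
    - {"turn": [0,0,0],"xyz": [-0.42,0,0.18],"gripper": 0.5}

```text
clock: 40.13
tool_pos: [0.4602, -0.3161, 0.2171]
tcp_rot: [-2.124, 0.226, 2.101]
ft_force: [0.9, -0.7, 1.9]
grip_width: 0.612
```

```bash
python3 -c "
from h import *
st(); im=shot('wrist','w32'); mv([.391,-.208,.165],238);  im=shot('side','sd32'); crop(im,200,110,300,220,5,'pics/sd32c.png')"
```

```text
t 40.13 pos [ 0.4602 -0.3161  0.2171] yaw -102.0 x [ 0.011 -0.005 -1.   ] F [ 0.89 -0.66  1.85] g 0.612 q [-0.25  0.17 -0.27  0.   -1.12  1.61]
xyz [0.163, -0.3, 0.271] turn [0.441, -0.006, 0.003]
```

View pics/w32.png

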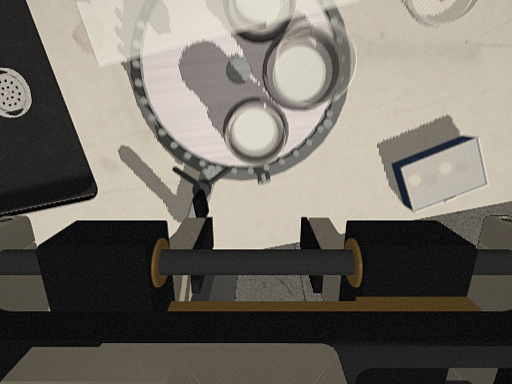

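View pics/sd32c.png

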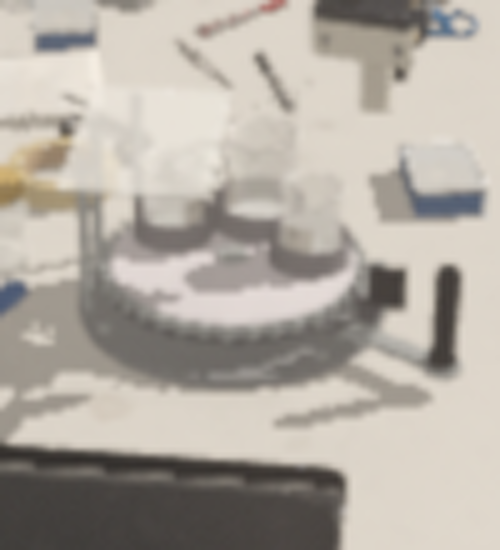

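Request:
play_rows:
  plan:
    - {"turn": [0.15,-0.006,0],"xyz": [0,-0.1,0.1],"gripper": 0.5}
    - {"turn": [0.3,-0.006,0],"xyz": [0,-0.2,0.19],"gripper": 0.5}
    - {"turn": [0.441,-0.006,0],"xyz": [0.05,-0.29,0.26],"gripper": 0.5}
    - {"turn": [0.441,-0.006,0],"xyz": [0.1,-0.3,0.271],"gripper": 0.5}
    - {"turn": [0.441,-0.006,0],"xyz": [0.163,-0.3,0.271],"gripper": 0.5}
    - {"turn": [0.441,-0.006,0],"xyz": [0.163,-0.3,0.271],"gripper": 0.5}
    - {"turn": [0.441,-0.006,0],"xyz": [0.163,-0.3,0.271],"gripper": 0.5}
    - {"turn": [0.441,-0.006,0],"xyz": [0.163,-0.3,0.271],"gripper": 0.5}
    - {"turn": [0.441,-0.006,0],"xyz": [0.163,-0.3,0.271],"gripper": 0.5}
    - {"turn": [0.441,-0.006,0],"xyz": [0.163,-0.3,0.271],"gripper": 0.5}

```text
clock: 41.07
tool_pos: [0.3955, -0.2093, 0.1621]
tcp_rot: [-1.902, 0.544, 1.908]
ft_force: [0.3, 0.5, 0.1]
grip_width: 0.5
```

```bash
python3 -c "
from h import *
st(); mv([.391,-.2075,.071],238)"
```

```text
t 41.07 pos [ 0.3955 -0.2093  0.1621] yaw -122.0 x [-0.002  0.002 -1.   ] F [0.34 0.46 0.14] g 0.5 q [-0.05  0.04 -0.56 -0.   -0.98  1.06]
xyz [0.304, 0.003, 0.015] turn [0.0, 0.004, 0.001]
```

Request:
play_rows:
  newtons: 20
  plan:
    - {"turn": [0,0.004,0],"xyz": [0.1,0.003,0.015],"gripper": 0.5}
    - {"turn": [0,0.004,0],"xyz": [0.2,0.003,0.015],"gripper": 0.5}
    - {"turn": [0,0.004,0],"xyz": [0.28,0.003,0.015],"gripper": 0.5}
    - {"turn": [0,0.004,0],"xyz": [0.304,0.003,0.015],"gripper": 0.5}
    - {"turn": [0,0.004,0],"xyz": [0.304,0.003,0.015],"gripper": 0.5}
    - {"turn": [0,0.004,0],"xyz": [0.304,0.003,0.015],"gripper": 0.2}
    - {"turn": [0,0.004,0],"xyz": [0.304,0.003,0.015],"gripper": 0.2}
    - {"turn": [0,0.004,0],"xyz": [0.304,0.003,0.015],"gripper": 0.2}
    - {"turn": [0,0.004,0],"xyz": [0.304,0.003,0.015],"gripper": 0.2}
    - {"turn": [0,0.004,0],"xyz": [0.304,0.003,0.015],"gripper": 0.2}

```text
clock: 41.9
tool_pos: [0.3909, -0.2074, 0.0713]
tcp_rot: [-1.907, 0.545, 1.905]
ft_force: [-2.0, -0.7, 8.0]
grip_width: 0.247
```

```bash
python3 -c "
from h import *
st(); arc(104.5,z=.071)"
```

```text
t 41.9 pos [ 0.3909 -0.2074  0.0713] yaw -121.9 x [ 0.001  0.    -1.   ] F [-1.98 -0.73  7.96] g 0.247 q [-0.04  0.15 -0.69 -0.   -0.73  1.05]
from 148.5854189840644 r 0.2151156822236738
{"turn": [0.10, -0.00, 0.00], "xyz": [0.000, -0.055, -0.002], "gripper": 0.2},
{"turn": [0.20, -0.00, 0.00], "xyz": [0.000, -0.110, -0.007], "gripper": 0.2},
{"turn": [0.29, -0.00, 0.00], "xyz": [0.000, -0.164, -0.018], "gripper": 0.2},
{"turn": [0.39, -0.00, 0.00], "xyz": [0.001, -0.218, -0.032], "gripper": 0.2},
{"turn": [0.49, -0.00, 0.00], "xyz": [0.001, -0.270, -0.050], "gripper": 0.2},
{"turn": [0.59, -0.00, 0.00], "xyz": [0.001, -0.320, -0.072], "gripper": 0.2},
{"turn": [0.69, -0.00, 0.00], "xyz": [0.001, -0.369, -0.098], "gripper": 0.2},
{"turn": [0.78, -0.00, 0.00], "xyz": [0.001, -0.415, -0.128], "gripper": 0.2},
{"turn": [0.88, -0.00, 0.00], "xyz": [0.002, -0.459, -0.161], "gripper": 0.2},
{"turn": [0.98, -0.00, 0.00], "xyz": [0.002, -0.501, -0.198], "gripper": 0.2},
```

Request:
play_rows:
  newtons: 20
  plan:
    - {"turn": [0.1,0,0],"xyz": [0,-0.055,-0.002],"gripper": 0.2}
    - {"turn": [0.2,0,0],"xyz": [0,-0.11,-0.007],"gripper": 0.2}
    - {"turn": [0.29,0,0],"xyz": [0,-0.164,-0.018],"gripper": 0.2}
    - {"turn": [0.39,0,0],"xyz": [0,-0.218,-0.032],"gripper": 0.2}
    - {"turn": [0.49,0,0],"xyz": [0,-0.27,-0.05],"gripper": 0.2}
    - {"turn": [0.59,0,0],"xyz": [0,-0.32,-0.072],"gripper": 0.2}
    - {"turn": [0.69,0,0],"xyz": [0,-0.369,-0.098],"gripper": 0.2}
    - {"turn": [0.78,0,0],"xyz": [0,-0.415,-0.128],"gripper": 0.2}
    - {"turn": [0.88,0,0],"xyz": [0,-0.459,-0.161],"gripper": 0.2}
    - {"turn": [0.98,0,0],"xyz": [0,-0.501,-0.198],"gripper": 0.2}

```text
clock: 42.73
tool_pos: [0.5209, -0.1113, 0.0714]
tcp_rot: [-1.384, 1.086, 1.384]
ft_force: [-1.6, -8.0, 6.4]
grip_width: 0.242
```

```bash
python3 -c "
from h import *
st(); arc(148.5,z=.071)"
```

```text
t 42.73 pos [ 0.5209 -0.1113  0.0714] yaw -166.2 x [-0. -0. -1.] F [-1.59 -7.98  6.37] g 0.242 q [ 0.16  0.28 -0.5   0.   -0.79  0.08]
from 104.43613657761065 r 0.21496236988055062
{"turn": [-0.10, -0.00, -0.00], "xyz": [0.000, 0.055, -0.003], "gripper": 0.2},
{"turn": [-0.20, -0.00, -0.00], "xyz": [0.000, 0.110, -0.010], "gripper": 0.2},
{"turn": [-0.29, -0.00, -0.00], "xyz": [0.000, 0.164, -0.021], "gripper": 0.2},
{"turn": [-0.39, -0.00, -0.00], "xyz": [0.001, 0.217, -0.036], "gripper": 0.2},
{"turn": [-0.49, -0.00, -0.00], "xyz": [0.001, 0.268, -0.055], "gripper": 0.2},
{"turn": [-0.59, -0.00, -0.00], "xyz": [0.001, 0.318, -0.079], "gripper": 0.2},
{"turn": [-0.69, -0.00, -0.00], "xyz": [0.001, 0.366, -0.106], "gripper": 0.2},
{"turn": [-0.78, -0.00, -0.00], "xyz": [0.001, 0.412, -0.136], "gripper": 0.2},
{"turn": [-0.88, -0.00, -0.00], "xyz": [0.001, 0.455, -0.170], "gripper": 0.2},
{"turn": [-0.98, -0.00, -0.00], "xyz": [0.001, 0.496, -0.207], "gripper": 0.2},
```

Request:
play_rows:
  newtons: 20
  plan:
    - {"turn": [-0.1,0,0],"xyz": [-0.002,0.055,-0.003],"gripper": 0.2}
    - {"turn": [-0.2,0,0],"xyz": [-0.002,0.11,-0.01],"gripper": 0.2}
    - {"turn": [-0.29,0,0],"xyz": [-0.002,0.164,-0.021],"gripper": 0.2}
    - {"turn": [-0.39,0,0],"xyz": [-0.002,0.217,-0.036],"gripper": 0.2}
    - {"turn": [-0.49,0,0],"xyz": [-0.002,0.268,-0.055],"gripper": 0.2}
    - {"turn": [-0.59,0,0],"xyz": [-0.002,0.318,-0.079],"gripper": 0.2}
    - {"turn": [-0.69,0,0],"xyz": [-0.002,0.366,-0.106],"gripper": 0.2}
    - {"turn": [-0.78,0,0],"xyz": [-0.002,0.412,-0.136],"gripper": 0.2}
    - {"turn": [-0.88,0,0],"xyz": [-0.002,0.455,-0.17],"gripper": 0.2}
    - {"turn": [-0.98,0,0],"xyz": [-0.002,0.496,-0.207],"gripper": 0.2}

```text
clock: 43.57
tool_pos: [0.3915, -0.2066, 0.0715]
tcp_rot: [-1.909, 0.539, 1.906]
ft_force: [4.2, 6.6, -1.6]
grip_width: 0.25
```

```bash
python3 -c "
from h import *
st(); arc(104.5,z=.071);im=shot('top','tp34');crop(im,265,115,395,245,5,'pics/tp34c.png')"
```

```text
t 43.57 pos [ 0.3915 -0.2066  0.0715] yaw -121.7 x [ 0.002  0.002 -1.   ] F [ 4.22  6.59 -1.58] g 0.25 q [-0.04  0.15 -0.69 -0.   -0.73  1.06]
from 148.34311401122469 r 0.21502527317301165
{"turn": [0.10, -0.00, 0.00], "xyz": [0.000, -0.055, -0.002], "gripper": 0.2},
{"turn": [0.19, -0.00, 0.00], "xyz": [0.001, -0.109, -0.008], "gripper": 0.2},
{"turn": [0.29, -0.00, 0.00], "xyz": [0.001, -0.163, -0.019], "gripper": 0.2},
{"turn": [0.39, -0.00, 0.00], "xyz": [0.001, -0.216, -0.033], "gripper": 0.2},
{"turn": [0.49, -0.00, 0.00], "xyz": [0.002, -0.268, -0.052], "gripper": 0.2},
{"turn": [0.58, -0.00, 0.00], "xyz": [0.002, -0.318, -0.074], "gripper": 0.2},
{"turn": [0.68, -0.00, 0.00], "xyz": [0.002, -0.366, -0.100], "gripper": 0.2},
{"turn": [0.78, -0.00, 0.00], "xyz": [0.003, -0.412, -0.130], "gripper": 0.2},
{"turn": [0.88, -0.00, 0.00], "xyz": [0.003, -0.456, -0.163], "gripper": 0.2},
{"turn": [0.97, -0.00, 0.00], "xyz": [0.003, -0.497, -0.199], "gripper": 0.2},
```

View pics/tp34c.png

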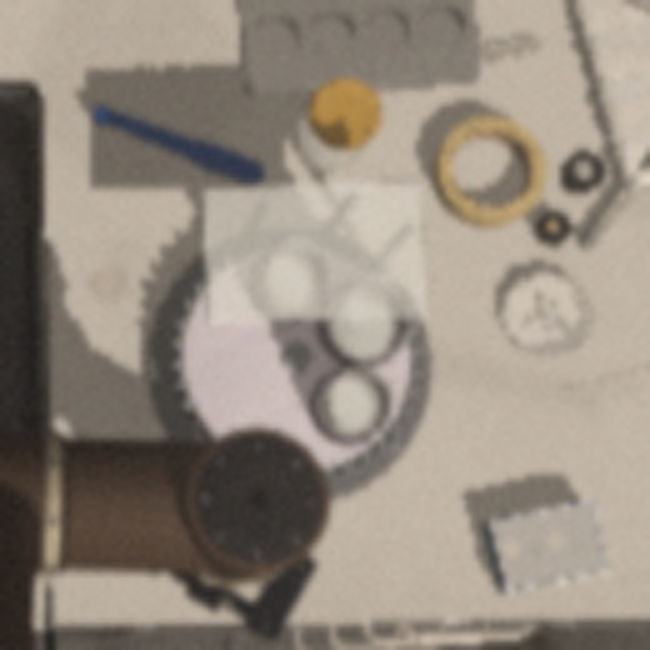

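Advancing well, all three upright. Next stroke pair.

Request:
play_rows:
  newtons: 20
  plan:
    - {"turn": [0.1,0,0],"xyz": [0,-0.055,-0.002],"gripper": 0.2}
    - {"turn": [0.19,0,0],"xyz": [0,-0.109,-0.008],"gripper": 0.2}
    - {"turn": [0.29,0,0],"xyz": [0,-0.163,-0.019],"gripper": 0.2}
    - {"turn": [0.39,0,0],"xyz": [0,-0.216,-0.033],"gripper": 0.2}
    - {"turn": [0.49,0,0],"xyz": [0,-0.268,-0.052],"gripper": 0.2}
    - {"turn": [0.58,0,0],"xyz": [0,-0.318,-0.074],"gripper": 0.2}
    - {"turn": [0.68,0,0],"xyz": [0,-0.366,-0.1],"gripper": 0.2}
    - {"turn": [0.78,0,0],"xyz": [0,-0.412,-0.13],"gripper": 0.2}
    - {"turn": [0.88,0,0],"xyz": [0,-0.456,-0.163],"gripper": 0.2}
    - {"turn": [0.97,0,0],"xyz": [0,-0.497,-0.199],"gripper": 0.2}

```text
clock: 44.45
tool_pos: [0.5204, -0.1115, 0.0714]
tcp_rot: [-1.388, 1.082, 1.39]
ft_force: [-3.5, -2.2, 6.2]
grip_width: 0.248
```

```bash
python3 -c "
from h import *
st(); arc(148.5,z=.071)"
```

```text
t 44.45 pos [ 0.5204 -0.1115  0.0714] yaw -165.8 x [-0.001  0.001 -1.   ] F [-3.46 -2.15  6.24] g 0.248 q [ 0.16  0.28 -0.5  -0.   -0.79  0.09]
from 104.58764264674328 r 0.21488839107649413
{"turn": [-0.10, 0.00, -0.00], "xyz": [0.000, 0.055, -0.003], "gripper": 0.2},
{"turn": [-0.20, 0.00, -0.00], "xyz": [0.000, 0.109, -0.009], "gripper": 0.2},
{"turn": [-0.29, 0.00, -0.00], "xyz": [0.001, 0.163, -0.020], "gripper": 0.2},
{"turn": [-0.39, 0.00, -0.00], "xyz": [0.001, 0.216, -0.035], "gripper": 0.2},
{"turn": [-0.49, 0.00, -0.00], "xyz": [0.001, 0.267, -0.054], "gripper": 0.2},
{"turn": [-0.59, 0.00, -0.00], "xyz": [0.001, 0.317, -0.077], "gripper": 0.2},
{"turn": [-0.68, 0.00, -0.00], "xyz": [0.001, 0.365, -0.103], "gripper": 0.2},
{"turn": [-0.78, 0.00, -0.00], "xyz": [0.001, 0.411, -0.134], "gripper": 0.2},
{"turn": [-0.88, 0.00, -0.00], "xyz": [0.002, 0.455, -0.167], "gripper": 0.2},
{"turn": [-0.98, 0.00, -0.00], "xyz": [0.002, 0.495, -0.204], "gripper": 0.2},
```

Request:
play_rows:
  newtons: 20
  plan:
    - {"turn": [-0.1,0,0],"xyz": [-0.002,0.055,-0.003],"gripper": 0.2}
    - {"turn": [-0.2,0,0],"xyz": [-0.002,0.109,-0.009],"gripper": 0.2}
    - {"turn": [-0.29,0,0],"xyz": [-0.002,0.163,-0.02],"gripper": 0.2}
    - {"turn": [-0.39,0,0],"xyz": [-0.002,0.216,-0.035],"gripper": 0.2}
    - {"turn": [-0.49,0,0],"xyz": [-0.002,0.267,-0.054],"gripper": 0.2}
    - {"turn": [-0.59,0,0],"xyz": [-0.002,0.317,-0.077],"gripper": 0.2}
    - {"turn": [-0.68,0,0],"xyz": [-0.002,0.365,-0.103],"gripper": 0.2}
    - {"turn": [-0.78,0,0],"xyz": [-0.002,0.411,-0.134],"gripper": 0.2}
    - {"turn": [-0.88,0,0],"xyz": [-0.002,0.455,-0.167],"gripper": 0.2}
    - {"turn": [-0.98,0,0],"xyz": [-0.002,0.495,-0.204],"gripper": 0.2}

```text
clock: 45.28
tool_pos: [0.3911, -0.2075, 0.0716]
tcp_rot: [-1.911, 0.534, 1.913]
ft_force: [1.2, 8.0, -0.6]
grip_width: 0.248
```

```bash
python3 -c "
from h import *
st(); arc(104.5,z=.071);im=shot('top','tp35');crop(im,265,115,395,245,5,'pics/tp35c.png')"
```

```text
t 45.28 pos [ 0.3911 -0.2075  0.0716] yaw -121.3 x [ 0.     0.002 -1.   ] F [ 1.21  8.   -0.63] g 0.248 q [-0.04  0.15 -0.69 -0.   -0.74  1.07]
from 148.5838097567104 r 0.2148764144296109
{"turn": [0.10, 0.00, 0.00], "xyz": [0.000, -0.055, -0.002], "gripper": 0.2},
{"turn": [0.20, 0.00, 0.00], "xyz": [0.001, -0.110, -0.009], "gripper": 0.2},
{"turn": [0.29, 0.00, 0.00], "xyz": [0.001, -0.164, -0.019], "gripper": 0.2},
{"turn": [0.39, 0.00, 0.00], "xyz": [0.001, -0.217, -0.034], "gripper": 0.2},
{"turn": [0.49, 0.00, 0.00], "xyz": [0.001, -0.269, -0.053], "gripper": 0.2},
{"turn": [0.59, 0.00, 0.00], "xyz": [0.002, -0.319, -0.076], "gripper": 0.2},
{"turn": [0.69, 0.00, 0.00], "xyz": [0.002, -0.367, -0.102], "gripper": 0.2},
{"turn": [0.78, 0.00, 0.00], "xyz": [0.002, -0.413, -0.132], "gripper": 0.2},
{"turn": [0.88, 0.00, 0.00], "xyz": [0.002, -0.457, -0.166], "gripper": 0.2},
{"turn": [0.98, 0.00, 0.00], "xyz": [0.003, -0.498, -0.203], "gripper": 0.2},
```

View pics/tp35c.png

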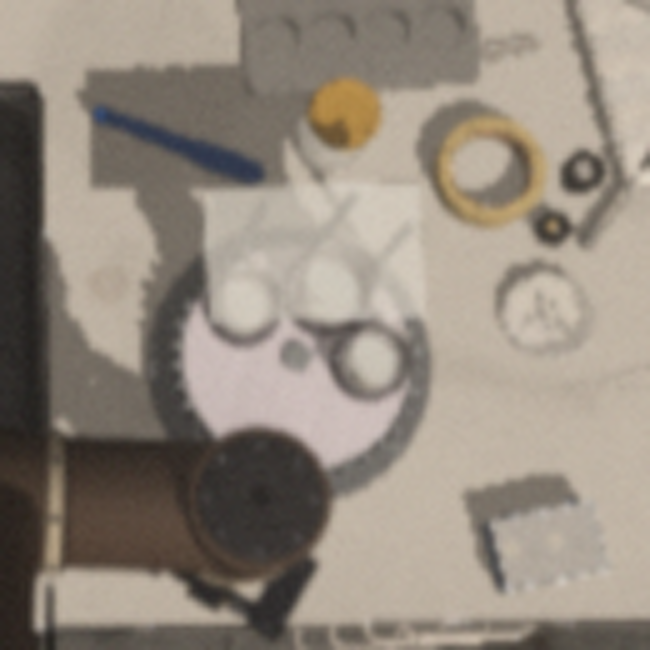

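Request:
play_rows:
  newtons: 20
  plan:
    - {"turn": [0.1,0,0],"xyz": [0,-0.055,-0.002],"gripper": 0.2}
    - {"turn": [0.2,0,0],"xyz": [0,-0.11,-0.009],"gripper": 0.2}
    - {"turn": [0.29,0,0],"xyz": [0,-0.164,-0.019],"gripper": 0.2}
    - {"turn": [0.39,0,0],"xyz": [0,-0.217,-0.034],"gripper": 0.2}
    - {"turn": [0.49,0,0],"xyz": [0,-0.269,-0.053],"gripper": 0.2}
    - {"turn": [0.59,0,0],"xyz": [0,-0.319,-0.076],"gripper": 0.2}
    - {"turn": [0.69,0,0],"xyz": [0,-0.367,-0.102],"gripper": 0.2}
    - {"turn": [0.78,0,0],"xyz": [0,-0.413,-0.132],"gripper": 0.2}
    - {"turn": [0.88,0,0],"xyz": [0,-0.457,-0.166],"gripper": 0.2}
    - {"turn": [0.98,0,0],"xyz": [0,-0.498,-0.203],"gripper": 0.2}

```text
clock: 46.17
tool_pos: [0.5211, -0.1118, 0.0715]
tcp_rot: [-1.385, 1.084, 1.39]
ft_force: [-4.9, -0.9, 4.0]
grip_width: 0.247
```

```bash
python3 -c "
from h import *
st(); arc(132,z=.071); im=shot('top','tp36');crop(im,265,115,395,245,5,'pics/tp36c.png')
f=lambda x,y:(265+(x+.5)/5-.5,115+(y+.5)/5-.5)
for q in [(368,362)]:
  p=onz('top',f(*q),.074)[:2]-A; print(p,np.hypot(*p),np.degrees(np.arctan2(p[1],p[0]))%360)"
```

```text
t 46.17 pos [ 0.5211 -0.1118  0.0715] yaw -166.0 x [-0.003  0.001 -1.   ] F [-4.93 -0.9   4.03] g 0.247 q [ 0.16  0.29 -0.5  -0.   -0.79  0.09]
from 104.40804241783604 r 0.2144640527501119
{"turn": [-0.06, 0.00, -0.00], "xyz": [0.000, 0.034, -0.001], "gripper": 0.2},
{"turn": [-0.12, 0.00, -0.00], "xyz": [0.001, 0.069, -0.004], "gripper": 0.2},
{"turn": [-0.18, 0.00, -0.00], "xyz": [0.001, 0.103, -0.008], "gripper": 0.2},
{"turn": [-0.25, 0.00, -0.00], "xyz": [0.001, 0.137, -0.014], "gripper": 0.2},
{"turn": [-0.31, 0.00, -0.00], "xyz": [0.001, 0.170, -0.022], "gripper": 0.2},
{"turn": [-0.37, 0.00, -0.00], "xyz": [0.002, 0.203, -0.031], "gripper": 0.2},
{"turn": [-0.43, 0.00, -0.00], "xyz": [0.002, 0.236, -0.042], "gripper": 0.2},
{"turn": [-0.49, 0.00, -0.00], "xyz": [0.002, 0.268, -0.054], "gripper": 0.2},
{"turn": [-0.55, 0.00, -0.00], "xyz": [0.002, 0.300, -0.068], "gripper": 0.2},
{"turn": [-0.61, 0.00, -0.00], "xyz": [0.002, 0.331, -0.084], "gripper": 0.2},
[-0.0114498  -0.06039301] 0.06146879920242075 259.26481121544623
```

View pics/tp36c.png

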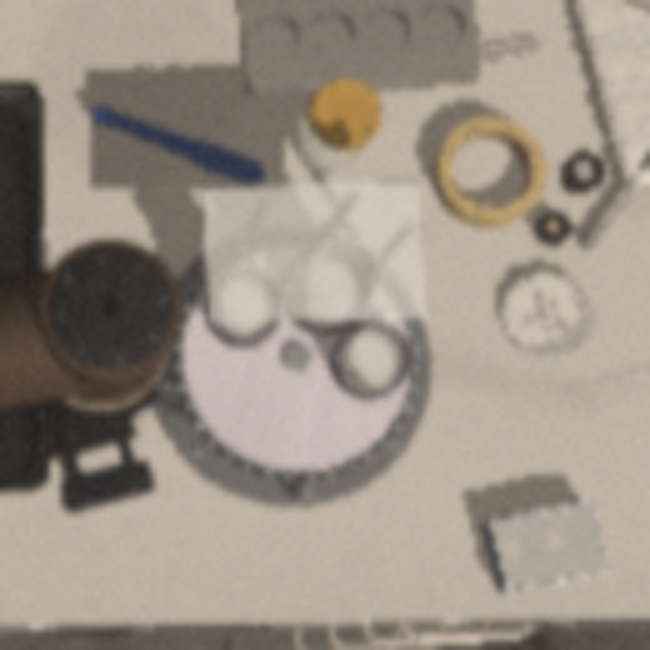

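Request:
play_rows:
  newtons: 20
  plan:
    - {"turn": [-0.06,0,0],"xyz": [0,0.034,-0.001],"gripper": 0.2}
    - {"turn": [-0.12,0,0],"xyz": [0,0.069,-0.004],"gripper": 0.2}
    - {"turn": [-0.18,0,0],"xyz": [0,0.103,-0.008],"gripper": 0.2}
    - {"turn": [-0.25,0,0],"xyz": [0,0.137,-0.014],"gripper": 0.2}
    - {"turn": [-0.31,0,0],"xyz": [0,0.17,-0.022],"gripper": 0.2}
    - {"turn": [-0.37,0,0],"xyz": [0,0.203,-0.031],"gripper": 0.2}
    - {"turn": [-0.43,0,0],"xyz": [0,0.236,-0.042],"gripper": 0.2}
    - {"turn": [-0.49,0,0],"xyz": [0,0.268,-0.054],"gripper": 0.2}
    - {"turn": [-0.55,0,0],"xyz": [0,0.3,-0.068],"gripper": 0.2}
    - {"turn": [-0.61,0,0],"xyz": [0,0.331,-0.084],"gripper": 0.2}

```text
clock: 47.05
tool_pos: [0.4315, -0.16, 0.0715]
tcp_rot: [-1.721, 0.768, 1.724]
ft_force: [-1.9, 14.6, 5.1]
grip_width: 0.249
```

```bash
python3 -c "
from h import *
st(); arc(139,z=.071)"
```

```text
t 47.05 pos [ 0.4315 -0.16    0.0715] yaw -138.2 x [-0.     0.003 -1.   ] F [-1.92 14.63  5.05] g 0.249 q [ 0.07  0.18 -0.65 -0.   -0.74  0.66]
from 131.8813438445865 r 0.21422081470171636
{"turn": [-0.02, 0.00, 0.00], "xyz": [0.000, 0.009, -0.000], "gripper": 0.2},
{"turn": [-0.03, 0.00, 0.00], "xyz": [0.000, 0.018, -0.000], "gripper": 0.2},
{"turn": [-0.05, 0.00, 0.00], "xyz": [0.000, 0.027, -0.001], "gripper": 0.2},
{"turn": [-0.06, 0.00, 0.00], "xyz": [0.001, 0.035, -0.001], "gripper": 0.2},
{"turn": [-0.08, 0.00, 0.00], "xyz": [0.001, 0.044, -0.001], "gripper": 0.2},
{"turn": [-0.09, 0.00, 0.00], "xyz": [0.001, 0.053, -0.002], "gripper": 0.2},
{"turn": [-0.11, 0.00, 0.00], "xyz": [0.001, 0.062, -0.003], "gripper": 0.2},
{"turn": [-0.13, 0.00, 0.00], "xyz": [0.001, 0.071, -0.004], "gripper": 0.2},
{"turn": [-0.14, 0.00, 0.00], "xyz": [0.001, 0.080, -0.005], "gripper": 0.2},
{"turn": [-0.16, 0.00, 0.00], "xyz": [0.002, 0.088, -0.006], "gripper": 0.2},
```

Request:
play_rows:
  newtons: 20
  plan:
    - {"turn": [-0.02,0,0],"xyz": [0,0.009,0],"gripper": 0.2}
    - {"turn": [-0.03,0,0],"xyz": [0,0.018,0],"gripper": 0.2}
    - {"turn": [-0.05,0,0],"xyz": [0,0.027,-0.001],"gripper": 0.2}
    - {"turn": [-0.06,0,0],"xyz": [0,0.035,-0.001],"gripper": 0.2}
    - {"turn": [-0.08,0,0],"xyz": [0,0.044,-0.001],"gripper": 0.2}
    - {"turn": [-0.09,0,0],"xyz": [0,0.053,-0.002],"gripper": 0.2}
    - {"turn": [-0.09,0,0],"xyz": [0,0.053,-0.002],"gripper": 0.2}
    - {"turn": [-0.09,0,0],"xyz": [0,0.053,-0.002],"gripper": 0.2}
    - {"turn": [-0.09,0,0],"xyz": [0,0.053,-0.002],"gripper": 0.2}
    - {"turn": [-0.09,0,0],"xyz": [0,0.053,-0.002],"gripper": 0.2}

```text
clock: 47.88
tool_pos: [0.4204, -0.1707, 0.0715]
tcp_rot: [-1.766, 0.716, 1.769]
ft_force: [-3.2, 18.8, 6.5]
grip_width: 0.248
```

```bash
python3 -c "
from h import *
st(); arc(139,z=.071,n=1); im=shot('top','tp37');crop(im,265,115,395,245,5,'pics/tp37c.png')"
```

```text
t 47.88 pos [ 0.4204 -0.1707  0.0715] yaw -134.3 x [-0.     0.003 -1.   ] F [-3.2  18.77  6.48] g 0.248 q [ 0.05  0.17 -0.66 -0.   -0.74  0.75]
from 136.0053601890989 r 0.2142420173324464
{"turn": [-0.07, 0.00, 0.00], "xyz": [0.002, 0.037, -0.001], "gripper": 0.2},
```

View pics/tp37c.png

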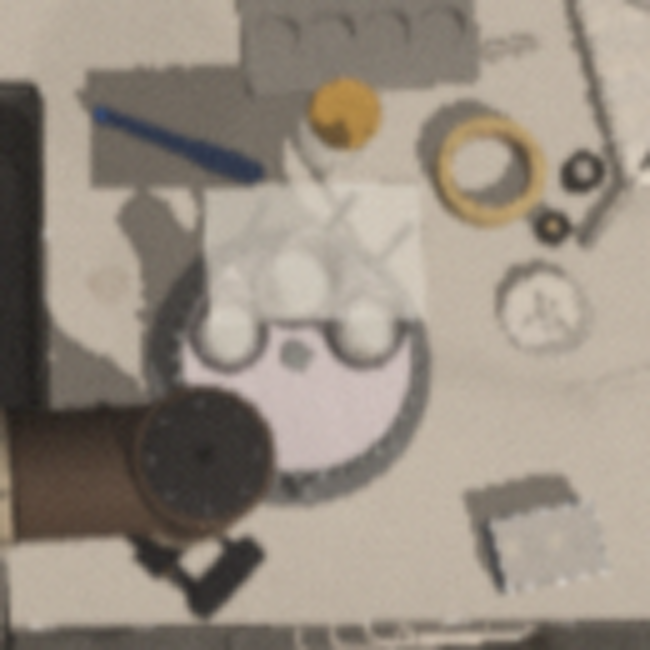

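Request:
play_rows:
  newtons: 20
  plan:
    - {"turn": [-0.015,0,0],"xyz": [0,0.008,0],"gripper": 0.2}
    - {"turn": [-0.03,0,0],"xyz": [0,0.016,0],"gripper": 0.2}
    - {"turn": [-0.045,0,0],"xyz": [0,0.024,0],"gripper": 0.2}
    - {"turn": [-0.06,0,0],"xyz": [0,0.032,-0.001],"gripper": 0.2}
    - {"turn": [-0.07,0,0],"xyz": [0,0.037,-0.001],"gripper": 0.2}
    - {"turn": [-0.07,0,0],"xyz": [0,0.037,-0.001],"gripper": 0.2}
    - {"turn": [-0.07,0,0],"xyz": [0,0.037,-0.001],"gripper": 0.2}
    - {"turn": [-0.07,0,0],"xyz": [0,0.037,-0.001],"gripper": 0.2}
    - {"turn": [-0.07,0,0],"xyz": [0,0.037,-0.001],"gripper": 0.2}
    - {"turn": [-0.07,0,0],"xyz": [0,0.037,-0.001],"gripper": 0.2}

```text
clock: 48.77
tool_pos: [0.4135, -0.1782, 0.0715]
tcp_rot: [-1.802, 0.672, 1.803]
ft_force: [1.3, 22.6, 5.2]
grip_width: 0.247
```

```bash
python3 -c "
from h import *
st(); arc(142,z=.071,n=1)"
```

```text
t 48.77 pos [ 0.4135 -0.1782  0.0715] yaw -131.1 x [ 0.001  0.004 -1.   ] F [ 1.25 22.64  5.25] g 0.247 q [ 0.03  0.16 -0.67 -0.01 -0.74  0.83]
from 138.738946513271 r 0.21418757133406408
{"turn": [-0.07, 0.00, 0.00], "xyz": [0.002, 0.041, -0.001], "gripper": 0.2},
```

Request:
play_rows:
  newtons: 20
  plan:
    - {"turn": [-0.01,0,0],"xyz": [0,0.006,0],"gripper": 0.2}
    - {"turn": [-0.02,0,0],"xyz": [0,0.012,0],"gripper": 0.2}
    - {"turn": [-0.03,0,0],"xyz": [0,0.018,0],"gripper": 0.2}
    - {"turn": [-0.04,0,0],"xyz": [0,0.024,0],"gripper": 0.2}
    - {"turn": [-0.04,0,0],"xyz": [0,0.024,0],"gripper": 0.2}
    - {"turn": [-0.04,0,0],"xyz": [0,0.024,0],"gripper": 0.2}
    - {"turn": [-0.04,0,0],"xyz": [0,0.024,0],"gripper": 0.2}
    - {"turn": [-0.04,0,0],"xyz": [0,0.024,0],"gripper": 0.2}
    - {"turn": [-0.04,0,0],"xyz": [0,0.024,0],"gripper": 0.2}
    - {"turn": [-0.04,0,0],"xyz": [0,0.024,0],"gripper": 0.2}

```text
clock: 49.6
tool_pos: [0.4088, -0.1852, 0.0718]
tcp_rot: [-1.824, 0.649, 1.824]
ft_force: [0.0, 10.1, 3.6]
grip_width: 0.251
```

```bash
python3 -c "
from h import *
st(); arc(142,z=.071,n=1); im=shot('top','tp38');crop(im,265,115,395,245,5,'pics/tp38c.png')"
```

```text
t 49.6 pos [ 0.4088 -0.1852  0.0718] yaw -129.3 x [ 0.001  0.002 -1.   ] F [1.000e-02 1.006e+01 3.580e+00] g 0.251 q [ 0.01  0.16 -0.68 -0.   -0.74  0.87]
from 140.9851760114689 r 0.21332312059990763
{"turn": [-0.02, 0.00, 0.00], "xyz": [0.003, 0.013, -0.000], "gripper": 0.2},
```

View pics/tp38c.png

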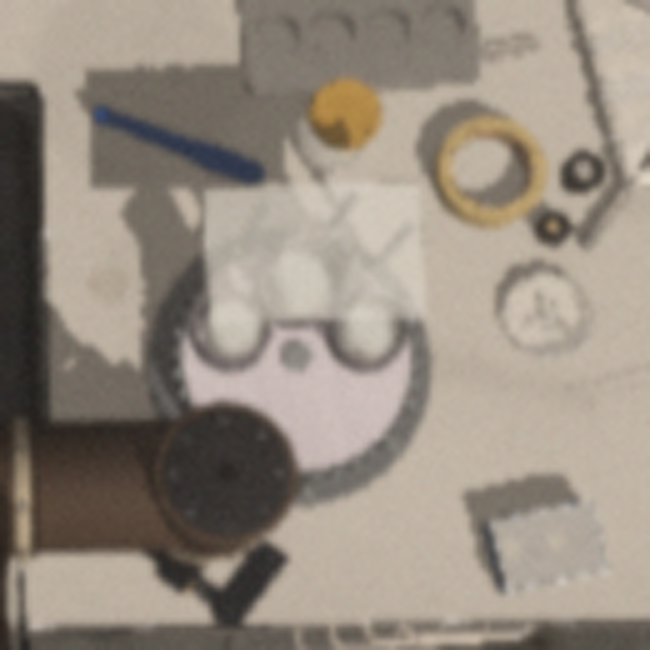

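Request:
play_rows:
  plan:
    - {"turn": [0,0,0],"xyz": [0,0,0],"gripper": 0.5}
    - {"turn": [0,0,0],"xyz": [0,0,0],"gripper": 0.5}
    - {"turn": [0,0,0],"xyz": [0,0,0],"gripper": 0.5}
    - {"turn": [0,0,0],"xyz": [-0.05,0,0],"gripper": 0.5}
    - {"turn": [0,0,0],"xyz": [-0.16,0,0],"gripper": 0.5}
    - {"turn": [0,0,0],"xyz": [-0.29,0,0],"gripper": 0.5}
    - {"turn": [0,0,0],"xyz": [-0.42,0,0],"gripper": 0.5}
    - {"turn": [0,0,0],"xyz": [-0.55,0,0],"gripper": 0.5}
    - {"turn": [0,0,0],"xyz": [-0.66,0,0],"gripper": 0.5}
    - {"turn": [0,0,0],"xyz": [-0.66,0,0],"gripper": 0.5}

```text
clock: 50.48
tool_pos: [0.4112, -0.1878, 0.2766]
tcp_rot: [-1.835, 0.648, 1.815]
ft_force: [1.2, -0.6, 0.3]
grip_width: 0.498
```

```bash
python3 -c "
from h import *
st(); mv([.47,-.31,.30],265);im=shot('wrist','w39')"
```

```text
t 50.48 pos [ 0.4112 -0.1878  0.2766] yaw -129.2 x [ 0.01  -0.002 -1.   ] F [ 1.22 -0.63  0.31] g 0.498 q [ 0.01 -0.06 -0.38  0.   -1.24  0.87]
xyz [-0.075, 0.192, -0.41] turn [-0.76, -0.013, 0.003]
```

View pics/w39.png

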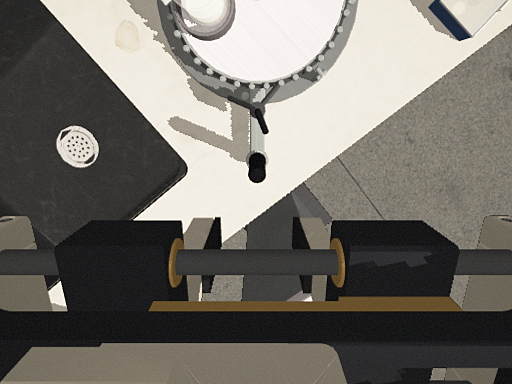

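Move over the front for a clear view of the pockets under the guard.

Request:
play_rows:
  plan:
    - {"turn": [-0.15,0,0],"xyz": [-0.075,0.04,-0.08],"gripper": 0.5}
    - {"turn": [-0.3,0,0],"xyz": [-0.075,0.08,-0.16],"gripper": 0.5}
    - {"turn": [-0.45,0,0],"xyz": [-0.075,0.12,-0.24],"gripper": 0.5}
    - {"turn": [-0.6,0,0],"xyz": [-0.075,0.16,-0.33],"gripper": 0.5}
    - {"turn": [-0.76,-0.013,0],"xyz": [-0.075,0.192,-0.41],"gripper": 0.5}
    - {"turn": [-0.76,-0.013,0],"xyz": [-0.075,0.192,-0.41],"gripper": 0.5}
    - {"turn": [-0.76,-0.013,0],"xyz": [-0.075,0.192,-0.41],"gripper": 0.5}
    - {"turn": [-0.76,-0.013,0],"xyz": [-0.075,0.192,-0.41],"gripper": 0.5}
    - {"turn": [-0.76,-0.013,0],"xyz": [-0.075,0.192,-0.41],"gripper": 0.5}
    - {"turn": [-0.76,-0.013,0],"xyz": [-0.075,0.192,-0.41],"gripper": 0.5}

```text
clock: 51.37
tool_pos: [0.4669, -0.3084, 0.292]
tcp_rot: [-2.164, 0.09, 2.186]
ft_force: [-0.6, 0.6, -0.5]
grip_width: 0.5
```

```bash
python3 -c "
from h import *
st(); im=shot('wrist','w40'); crop(im,130,0,390,220,3,'pics/w40c.png'); im=shot('top','tp40');crop(im,265,115,395,245,5,'pics/tp40c.png')"
```

```text
t 51.37 pos [ 0.4669 -0.3084  0.292 ] yaw -95.0 x [-0.01   0.005 -1.   ] F [-0.6   0.62 -0.47] g 0.5 q [-0.24  0.14 -0.13 -0.   -1.31  1.72]
```

View pics/w40c.png

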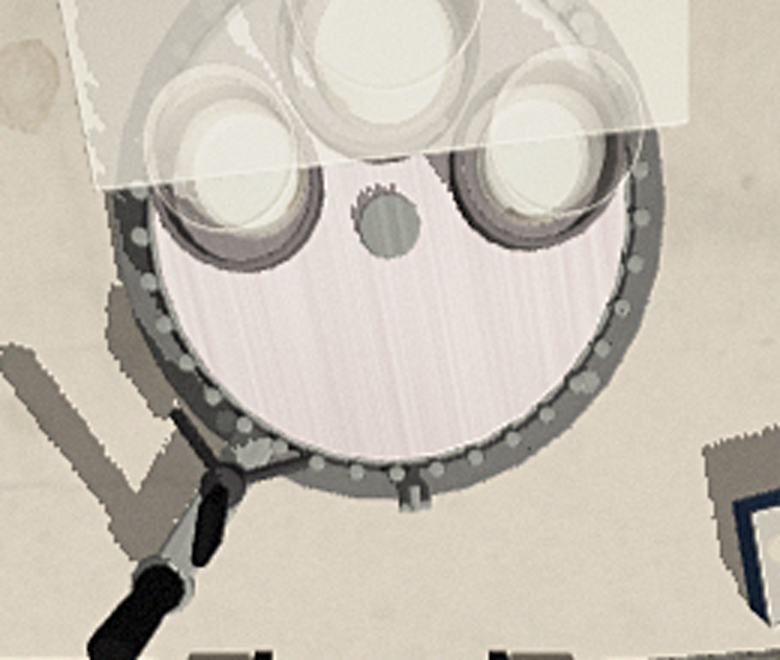

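```bash
python3 -c "
from pk import *
c=lc('w40'); g=lambda x,y:(130+(x+.5)/3-.5,(y+.5)/3-.5)
a=[(323,190),(316,222),(295,253),(265,269),(240,273),(205,262),(178,240)]
b=[(449,165),(458,197),(475,222),(500,241),(525,249),(560,245),(590,228),(612,200)]
for z in (.048,.074):
  p1,r1,e1=fitrim([g(*p) for p in a],c,z); p3,r3,e3=fitrim([g(*p) for p in b],c,z)
  v=p1-p3; bis=np.degrees(np.arctan2(v[1],v[0]))-90
  print(z,p1,r1,p3,r3,np.hypot(*v),'bis',bis)
m=[onz('',g(*q),z,c)[:2] for q,z in [((232,148),.120),((560,128),.120),((386,10),.138)]]
print('mouths',m); v=m[0]-m[1]; print(np.hypot(*v),np.degrees(np.arctan2(v[1],v[0]))-90)
tab=onz('',g(415,495),.052,c)[:2]; hub=onz('',g(388,225),.055,c)[:2]; print('tab',tab,'hub',hub, np.degrees(np.arctan2(*(tab-A)[::-1]))%360-180,np.degrees(np.arctan2(*(tab-hub)[::-1]))%360-180)
gd=[onz('',g(*q),.157,c)[:2] for q in [(100,190),(688,122)]]; v=gd[0]-gd[1]; print('guard yaw',np.hypot(*v),np.degrees(np.arctan2(v[1],v[0]))-90)
"
```

```text
0.048 [ 0.5966228  -0.25537605] 0.03672598908434054 [ 0.59717222 -0.38670179] 0.03861335928220914 0.13132689377748757 bis 0.2397036315863943
0.074 [ 0.59319436 -0.25920341] 0.03434488947485406 [ 0.59370816 -0.38201475] 0.03610989356215553 0.12281242151180134 bis 0.23970363158464636
mouths [array([ 0.59933127, -0.26487322]), array([ 0.5955211 , -0.38169131]), array([ 0.63219651, -0.32285342])]
0.1168802027594668 -1.8681098742062119
tab [ 0.45129633 -0.32175886] hub [ 0.57383599 -0.3189907 ] 1.0503657647707314 1.2940869063847344
guard yaw 0.18777354960162634 0.9963691645251629
```

View pics/tp40c.png

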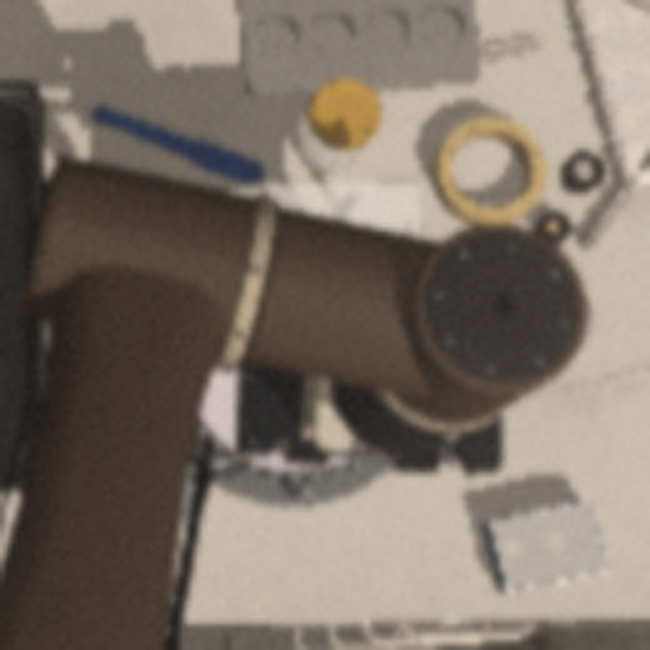

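```bash
python3 -c "
from pk import *
im=cv2.imread('pics/w40.png'); crop(im,170,0,250,95,8,'pics/w40l.png'); crop(im,270,0,350,90,8,'pics/w40r.png')
c=lc('w40'); print(-c[1][:3,:3].T@c[1][:3,3])
g=lambda x,y:(130+(x+.5)/3-.5,(y+.5)/3-.5)
for z in (.12,.1):
  print(fitrim([g(*p) for p in [(143,140),(312,150),(220,63),(235,233),(165,90),(290,90)]],c,z), fitrim([g(*p) for p in [(485,125),(645,115),(565,43),(560,215),(507,70),(625,70)]],c,z))
"
```

```text
[ 0.54374274 -0.31440907  0.449023  ]
(array([ 0.59887052, -0.26356514]), np.float64(0.02901081429551582), np.float64(0.0015120681135481935)) (array([ 0.59444602, -0.38306884]), np.float64(0.02806523634296725), np.float64(0.0006410376489363358))
(array([ 0.60222152, -0.26047454]), np.float64(0.030774266334907503), np.float64(0.0016039807214273567)) (array([ 0.59752807, -0.3872424 ]), np.float64(0.029771210458717483), np.float64(0.0006800037785243858))
```

View pics/w40l.png

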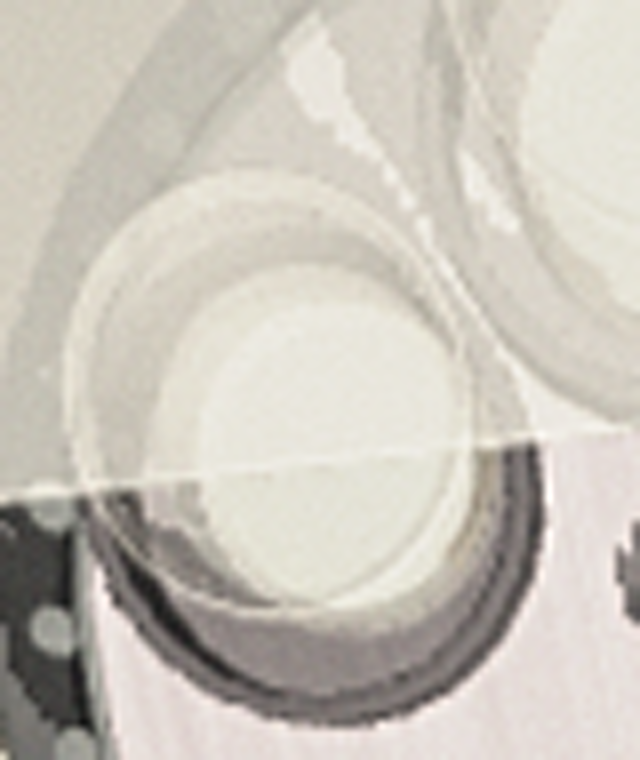

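View pics/w40r.png

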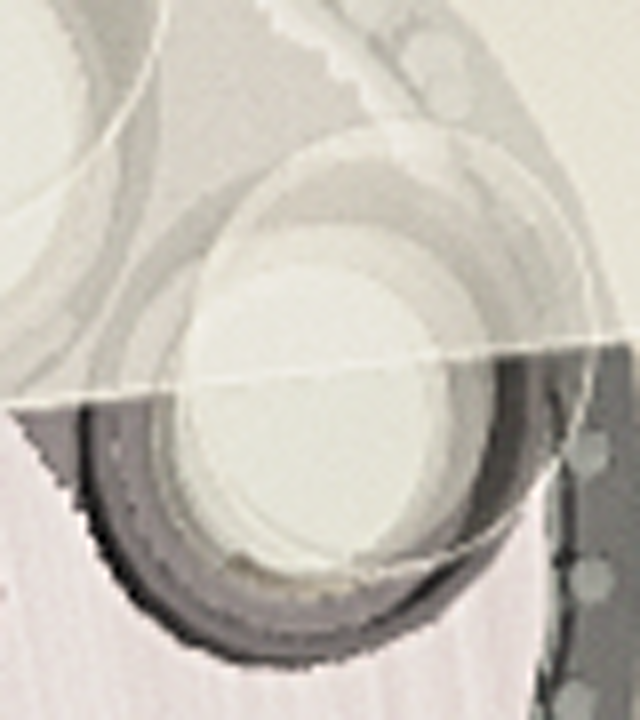

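```bash
python3 -c "
from pk import *
c=lc('w40'); L=lambda x,y:(170+(x+.5)/8-.5,(y+.5)/8-.5); Q=lambda x,y:(270+(x+.5)/8-.5,(y+.5)/8-.5)
ml=fitrim([L(*p) for p in [(68,385),(472,420),(245,170),(290,610),(110,250),(400,230),(130,535)]],c,.12)
bl=fitrim([L(*p) for p in [(148,440),(470,450),(315,262),(310,620),(190,320),(430,320)]],c,.05)
mr=fitrim([Q(*p) for p in [(186,360),(598,330),(400,122),(390,575),(240,200),(550,200),(520,520),(245,500)]],c,.12)
br=fitrim([Q(*p) for p in [(160,405),(497,400),(340,224),(320,590),(205,290),(455,280)]],c,.05)
for n,v in zip(('ml','bl','mr','br'),(ml,bl,mr,br)): print(n,v)
# expected pockets for c
for cc in (4.78,4.84):
  for k,o in ((1,.45),(2,1.71),(3,2.96)):
    a=np.pi+cc-o+np.radians(1.1); print(cc,k,A+.066*np.array([np.cos(a),np.sin(a)]))
"
```

```text
ml (array([ 0.59966497, -0.26109723]), np.float64(0.026866275875205264), np.float64(0.00032034458494772933))
bl (array([ 0.60376751, -0.25525392]), np.float64(0.026606774015886108), np.float64(0.000674610954254827))
mr (array([ 0.59397286, -0.384075  ]), np.float64(0.0271903342716839), np.float64(0.0011726803258563442))
br (array([ 0.59703724, -0.38825975]), np.float64(0.027224514897727557), np.float64(0.0001721177427044182))
4.78 1 [ 0.59794705 -0.2578053 ]
4.78 2 [ 0.64040943 -0.32295642]
4.78 3 [ 0.59200262 -0.38313692]
4.84 1 [ 0.59420539 -0.25651034]
4.84 2 [ 0.64049809 -0.31899801]
4.84 3 [ 0.59578705 -0.38197288]
```

```bash
python3 -c "
from h import *
st(); im=shot('side','sd41'); crop(im,190,100,310,220,5,'pics/sd41c.png')"
```

```text
t 51.47 pos [ 0.467  -0.3085  0.2922] yaw -94.9 x [-0.009  0.004 -1.   ] F [0.09 0.22 0.16] g 0.499 q [-0.24  0.14 -0.13 -0.   -1.31  1.72]
```

View pics/sd41c.png

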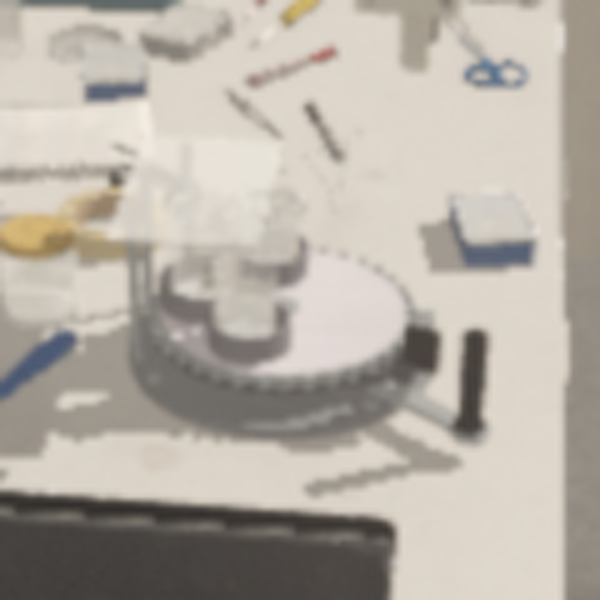

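```bash
python3 -c "
from h import *
print(ctrl.hand_in())"
```

```text
the job is handed in; nothing more can be done
None
```

I flipped the pawl lever to the counter-clockwise side and ratcheted the carousel by its knob only. The first small beaker went into pocket_1, the large one into pocket_2 and the second small one into pocket_3. I then ratcheted the carousel on until the resistance rose, at what looks like the far stop, and handed the job in at about 51.5 s of the 210 s.

**Last checks that passed:**
- All three beakers stand upright in their pockets under the guard in the side and wrist views.
- The sample box looks unmoved by eye. The timer was never approached, but I did not re-measure it at the end.
- The gripper was open and raised, with no contact force.

**Checks that disagreed or were rough:**
- **Carousel angle:** the pocket rims gave about 4.83 rad and the beaker mouths about 4.78 rad. Both are above the 4.67 needed.
- **Beaker tilt:** the mouth and base circles of the two small beakers came out 5 to 7 mm apart. Both were shifted towards the camera, so I took this as measurement bias through the clear glass rather than tilt.
- **Final push:** the force fell from 23 N to 10 N while the knob moved about 8 mm further and the carousel hardly moved. I think the pawl slipped at the stop; I did not push any further.
- **Second small beaker:** triangulation put its rim at 56 mm instead of 72 mm, probably because the two views were poorly suited for height. Its rim radius, taken at the stated 72 mm height, agreed (27.1 mm against 27.5 mm), and the grasp and placing went normally.

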